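# Set the mitre box to 30 degrees and clamp the frame moulding

## Robot

A 7-joint arm with a two-finger parallel gripper is mounted at the origin on the work surface. World frame = base frame: x ahead of the robot, y to its left, z up, the work surface at z = 0. Lengths are in m, angles in degrees, forces in N, time in s.
With the tool pointing down it reaches from about 0.425 to 0.875 m from the base axis. Payload 4.7 kg.
Tool frame: the origin (TCP) lies on the centre line of the jaws, within the pads' length; the fingertips stand 25 mm ahead of it and the grasp point (between the pads) lies 6 mm ahead of it; z points along the fingers, y is the direction in which the jaws open and shut (so a half turn about z gives the same grasp; the last joint's range is limited). The gripper opens to 87 mm and grips with 3 to 60 N. Pads are 19 mm wide; open, the fingers measure 117 mm over their backs; the gripper's body (75 mm by 190 mm) begins 51 mm behind the grasp point.
Start: joints at [64.406, 18.392, -4.016, 83.108, 1.295, 78.541, -3.26], TCP at [0.289, -0.582, 0.211] pointing down, gripper open.
Joint ranges: [-163.93, 163.93], [-17.29, 119.83], [-79.2, 71.16], [3.27, 140.29], [-89.18, 269.18], [5.43, 117.66], [-154.24, 154.24]. Speed limits (degrees/s): [147.25, 147.25, 180, 180, 180, 180, 180].

## Interface

Orientations are given as [roll, pitch, yaw] about the fixed x, y, z axes, in that order (R = Rz(yaw) Ry(pitch) Rx(roll)).
In Python, from cell import env gives the robot as it stands.
- The arm moves only by the shell command python3 -m creep 'ROWS' [OPENING] [FORCE]. ROWS is JSON, a list of rows, each an object of numbers: "tx", "ty", "tz": the shift along the tool's x, y, z in m; "rx", "ry", "rz": the turn, a rotation vector about the tool's x, y, z in degrees. In form: [{"tx": .., "ty": .., "tz": .., "rx": .., "ry": .., "rz": ..}, ...]. A call has 1 to 20 rows; each row shifts and turns the commanded pose from where the row before left it, along the tool's axes as they then stand; what a row does not reach is not made up. A row lasts 1/8 s, in which the tool goes at most 62.5 mm and 10.7 degrees, less where a joint would pass 70% of its speed; a pose out of reach is approached as far as the arm can. A call is refused whole if a number of a shift passes 0.0625 or a number of a turn 10.7, either way. A call with a gripper value outside its range is refused whole. OPENING is the finger opening in m, from 0 to 0.087, set as the call begins (- or left out, the last holds). The fingers move at their own pace and stop on an object; FORCE is the grip in N (left out, the last holds). Time passes only in rows, so rows that do not move let the fingers close. It gives the time, the measured TCP pose, the force and the opening at its end, in the units of the state.
- env.get_obs(): the state, without advancing time (a new reading comes with each control period).
- env.read_camera(name): name is "scene" or "top" or "wrist"; returns a dict with "pixels" (400x640x3 uint8, red, green, blue), "intrinsics" (3x3 intrinsics, pixels), "R" (3x3) and "t" (3): a world point X has camera coordinates R X + t. Camera axes: x right, y down, z forward; pixel columns grow to the right and rows downward; lengths in m; the calibration is good to about 2 mm. A picture is of the moment at which its call begins. There is no depth.
- env.sign_off(): hands the job in, once; it reports no verdict.
The state is a dict: "time_s": time; "qpos": joint angles; "joint_velocities": joint speeds; "effort": joint torques, N m; "tool_pos": TCP position; "tool_rot": TCP orientation; "force": force on the tool from outside, world axes, zero at the start; "wrist_torque": the same for the moment, N m; "grip_width": finger opening in m.
Only numpy, scipy, OpenCV 4.12 (cv2) and the standard library are available. Lean on these libraries where they do the work, as an engineer would, in place of code of your own. Each camera call takes 0.05 s, during which the arm holds its last target.

## Task

By its black lever grip, swing the mitre box's saw arm to the 30 degree mark on the right, without touching the saw or its guide posts. Lay the wide moulding flat on the bed, raised edge towards you, back edge snug against the fence left of the saw, its right-hand end about 45 mm past the zero line so the saw will trim all of it. Then push the toggle clamp's handle fully down over centre so its pad holds the moulding, and leave everything else in its place.

Things in the scene. Friction and masses are not known exactly. Their poses are not given: they have to be found in the camera images.
- mitre_bed: Hand mitre box fixed to the table: aluminium bed 420 mm long (y -220 to 200), top 70 mm above the table, reaching 100 mm in front (-x) of the fence. Origin: table height, at the fence's front face, on the saw arm's vertical pivot axis. +x goes away from the operator through the fence, +y to the operator's left along it. Fence top 119 mm above the table, 90 mm gap centred on y = 0 (the zero line).
- mitre_arm (a joint): Swing of the saw arm about the vertical pivot, rad: 0 = square to the fence, lever grip towards the operator; positive = grip swung to the operator's right (-y); 30 degrees = 0.524. Stops -0.5 and 0.8. Stiff (about 4 N at the grip), stays where left. Its pointer runs over a quadrant in front of the bed: long marks every 15 degrees (30 = second long mark right of the middle), short every 5.
- lever_grip (a point): Centre of the arm's lever grip: black round bar 26 mm thick, 80 mm long, level and radial, axis 70 mm above the table, centre 230 mm from the pivot axis (own x runs along the bar towards the pivot). The saw hangs straight above it, its teeth 113 mm above the bar's axis, so the tool must lean sideways (across the bar) about 25 to 50 degrees.
- saw: Back saw held up between two pairs of steel guide posts (165 mm in front of and 60 mm behind the pivot, 46 mm over all, 282 mm high); turns with the arm. Blade 3 mm thick, 183 to 252 mm above the table, from 260 mm in front of the pivot to 240 mm behind; wooden handle 24 mm thick, 248 to 355 mm in front, 183 to 276 mm high. Origin: pivot, table height; x away from the operator. Not to be touched.
- clamp_handle (a joint): Toggle clamp handle, rad: 0 = open (handle 61 degrees above level, clamp bar swung up and back, both reaching 230 mm above the table), 1.06 = fully down, level, on its stop. The bar comes down with it; the linkage passes centre at 1.0 and stays locked beyond. Closing takes 3 N at the grip at first, up to about 12 N over the last third, where the pad's spring pushes back.
- clamp_grip (a point): Point on the axis of the clamp's handle, 95 mm from its pivot: black sleeve 22 mm thick, 50 to 142 mm from the pivot. Pivot axis parallel to the bed's y, at x -155, y 140, z 93 mm in the bed's frame (clamp's steel frame: x -182 to -87, 64 mm wide, up to 133 high). The handle points to the operator and up, and swings down in the bed's x-z plane; closed, this point is at x -250, z 93.
- clamp_pad: Rubber pad under the end of the clamp bar, 18 mm across, on a sprung spindle (gives 7 mm); origin at the centre of its pressing face. Clamped, it is at x -14, y 140 mm in the bed's frame, on the low flat of the moulding, pressing with about 9 N. The open bar (behind x = -95 in the bed's frame) leaves the moulding's place free from above, but the saw does not: slide its right end in under the teeth from the left.
- moulding_center (a point): Centre, 20 mm above the underside, of the wide wooden moulding: 200 mm along its own y, 46 mm along its x, loose, about 0.15 kg. Its low part is 14 mm thick; along its -x side runs a raised edge 14 mm wide, 40 mm high in all, the place to grip it (32 mm from there to the straight back edge at +x). Starts flat on the table left of the mitre box, raised edge towards the robot.
- moulding_ridge (a point): Middle of the moulding's raised edge, on its top (x = -16 mm, 40 mm above the underside); same axes as the moulding. With the back edge on the fence and the moulding on the bed it is at x = -39 mm, z = 110 mm in the bed's frame.
- moulding_end (a point): Centre of the moulding's right-hand end face (y = -100 mm in the moulding), 20 mm above its underside; same axes.
- moulding: The same wide moulding; origin at the centre of its underside.
- slip: Bystander: narrow loose wooden slip moulding, 190 mm long, 18 mm wide, 16 mm high, on the table at the right. Origin: centre of its underside.
- offcut: Bystander: 70 mm long offcut of the wide moulding lying on the right half of the bed. Origin: centre of its underside.
- glue: Bystander: white glue bottle, 54 mm thick, 160 mm high, standing left of the bed. Origin: centre of its base.
- hammer: Bystander: hammer, 240 mm long, lying at the right. Origin near the middle, at its underside.
- tin: Bystander: round metal tin, 70 mm across, 60 mm high, at the left back. Origin: centre of its base.
- spoon: Bystander: table spoon, 190 mm, lying at the right, near the robot. Origin near its middle.
- stand: Bystander: small turned wooden stand, 100 mm across the top, 76 mm high, at the right. Origin: centre of its base.

How it is judged (in metres and radians):
At the end, for the whole second after the job is handed in: Arm at 30 degrees right (within 2); wide moulding at rest flat on the bed, raised edge to the operator, back edge within 3 mm of the fence and parallel within 2 degrees, right end 30 to 65 mm right of the zero line; clamp handle past centre (over 1.03 rad), pad pressing it with over 4 N (value of joint mitre_arm between 0.489 and 0.559 rad and value of joint clamp_handle above 1.03 rad and contact force between clamp_pad and moulding above 4 N and x of moulding_ridge in the frame of mitre_bed between -0.042 and -0.034 m and z of moulding_ridge in the frame of mitre_bed between 0.107 and 0.113 m and y of moulding_end in the frame of mitre_bed between -0.065 and -0.03 m and angle between the y axis of moulding and the y axis of mitre_bed, either way round below 0.035 rad and angle between moulding's own z axis and vertical below 0.05 rad and linear speed of moulding below 0.01 m/s); the robot touches nothing.
It fails at once if the robot bears on the saw or its guide posts (contact force between any of the fingers, the arm and saw above 3 N).
It fails at once if another thing is moved by more than 30 mm (distance of any of slip, offcut, glue, hammer, tin, spoon, stand from where it was at the start of the episode above 0.03 m).
It also fails if it takes over 72 s, if anything falls off the work surface, if the arm or the gripper's body presses on something with over 40 N, if the wrist force passes 120 N, or if a joint passes its speed limit or range.

## Working session

There is one attempt and no reset: what is moved stays moved. The work goes in short steps, Python scripts to look and compute and a shell command to move; the robot and the scene stay as the last step left them, time stands still between calls to the robot, and variables do not carry over. Pictures are saved under pics/ and viewed, and the job is handed in when it is done.

```bash
ls; mkdir -p pics
python3 - <<'E'
from cell import env
import cv2,json
o=env.get_obs(); print({k:(v if not hasattr(v,'tolist') else v.tolist()) for k,v in o.items()})
for n in ("scene","top","wrist"):
    c=env.read_camera(n); cv2.imwrite(f"pics/a_{n}.png",c["pixels"][:,:,::-1]); print(n,c["intrinsics"].tolist(),c["R"].tolist(),c["t"].tolist())
E
```

```text
pics
{'time_s': 0.0, 'qpos': [64.40635459650018, 18.439184723398142, -4.014008141004651, 83.17494212861729, 1.2956255984808995, 78.54108834048647, -3.2607756402295167], 'joint_velocities': [-0.027992690253942108, -0.05617811855621383, -0.04519880846552043, 0.026827121509361215, 0.02221071242417446, -0.020967052080052208, -0.009760939628031541], 'effort': [-6.545808673763531e-05, -49.129478931427, -0.40413069538772106, -31.252208948135376, -0.06394138326868415, 0.04389737150631845, 0.0001725779429762042], 'tool_pos': [0.28870541206732747, -0.5817193332207237, 0.20985956797047767], 'tool_rot': [-179.89005708060944, 0.006875918139303787, 26.401306170187397], 'force': [-0.1635763345526329, -0.12812000804685086, -0.22023555529215547], 'wrist_torque': [-0.02620360083871639, -0.014520478568178789, -0.028242576492610392], 'grip_width': 0.08693982301038498}
scene [[489.52124435891255, 0.0, 314.94275916243737], [0.0, 489.52124435891255, 204.2923565677169], [0.0, 0.0, 1.0]] [[-0.13418112925868808, 0.9909538727849709, -0.002417966776248461], [0.5883162727760929, 0.07769760831560354, -0.804889461
[... 191 characters left out ...]
0, 400.06329321107125, 204.85665176388252], [0.0, 0.0, 1.0]] [[0.022139871835753045, -0.9994559502603171, 0.024446463227695975], [-0.9962483347589356, -0.024101828207510206, -0.08311652884416922], [0.08366051377528334, -0.022514558985295086, -0.9962399374992721]] [-0.0968621543237067, 0.5070733511943818, 1.4842813054100508]
wrist [[336.657246377179, 0.0, 315.6755090686643], [0.0, 336.657246377179, 198.06727622356223], [0.0, 0.0, 1.0]] [[0.44375817400959966, -0.8961436352120286, -0.002295227361220674], [-0.853160444202393, -0.4232544364322981, 0.3049146413158206], [-0.27421878026138835, -0.13335016726405594, -0.952376917739299]] [-0.6487925943941111, -0.03738382876377344, 0.39367799406191595]
```

View pics/a_scene.png

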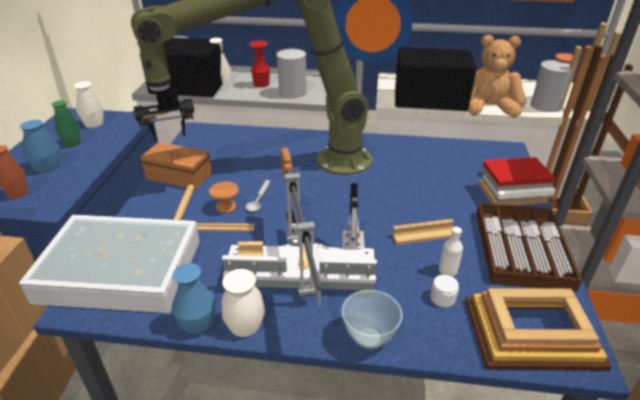

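View pics/a_top.png

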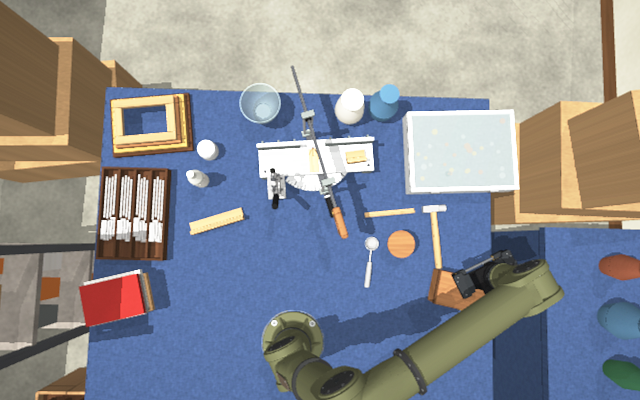

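View pics/a_wrist.png

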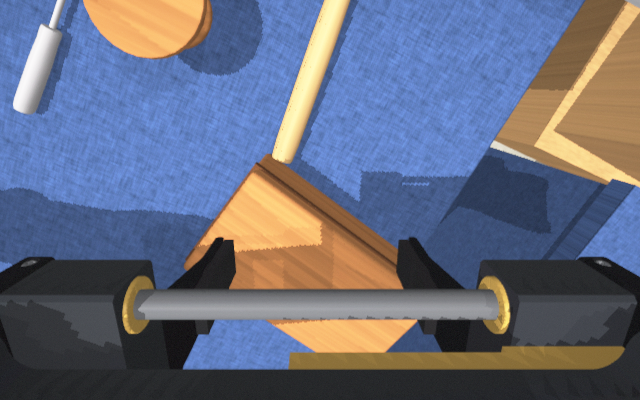

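Run:
```python
import cv2
a=cv2.imread("pics/a_top.png")[90:270,170:440]; cv2.imwrite("pics/a_top_z.png",cv2.resize(a,None,fx=2.9,fy=2.9,interpolation=cv2.INTER_CUBIC))
a=cv2.imread("pics/a_scene.png")[140:310,180:480]; cv2.imwrite("pics/a_scene_z.png",cv2.resize(a,None,fx=2.6,fy=2.6,interpolation=cv2.INTER_CUBIC))
```

```text
(no output)
```

View pics/a_top_z.png

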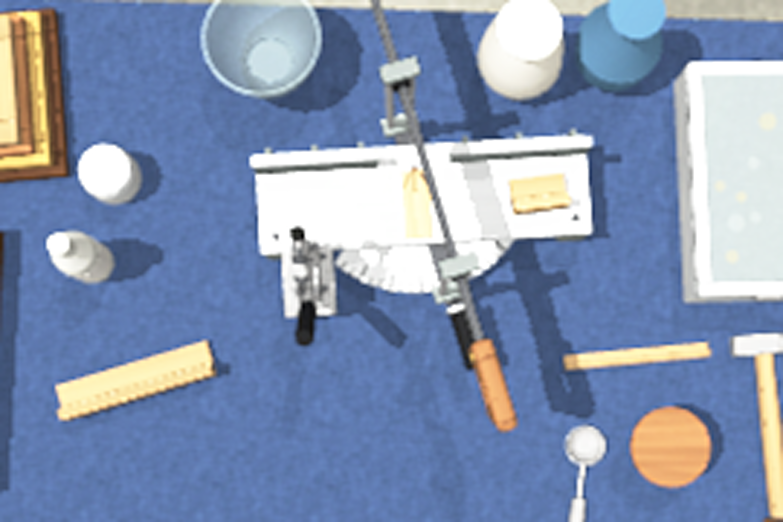

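View pics/a_scene_z.png

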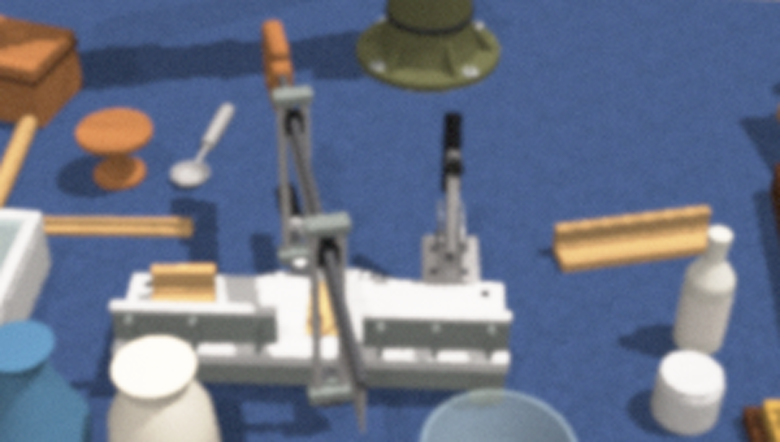

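```bash
cat > h.py <<'E'
import numpy as np, cv2
from cell import env
def cam(n): return env.read_camera(n)
def ray(c,u,v,z):
    d=c["R"].T@(np.linalg.inv(c["intrinsics"])@np.array([u,v,1.])); o=-c["R"].T@c["t"]
    return o+d*(z-o[2])/d[2]
def proj(c,X):
    p=c["intrinsics"]@(c["R"]@np.asarray(X,float)+c["t"]); return p[:2]/p[2]
def rect(c,z,x0,x1,y0,y1,s):
    """rectify plane z; image rows = x decreasing, cols = y decreasing; s px/m"""
    W,H=int((y1-y0)*s),int((x1-x0)*s)
    src=np.float32([proj(c,[x,y,z]) for x,y in((x1,y1),(x1,y0),(x0,y0),(x0,y1))])
    M=cv2.getPerspectiveTransform(src,np.float32([[0,0],[W,0],[W,H],[0,H]]))
    return cv2.warpPerspective(c["pixels"][:,:,::-1].copy(),M,(W,H),flags=cv2.INTER_CUBIC)
def tri(c1,p1,c2,p2):
    A=[];b=[]
    for c,p in((c1,p1),(c2,p2)):
        d=c["R"].T@(np.linalg.inv(c["intrinsics"])@np.array([*p,1.]));d/=np.linalg.norm(d);o=-c["R"].T@c["t"]
        P=np.eye(3)-np.outer(d,d);A.append(P);b.append(P@o)
    X=np.linalg.solve(sum(A),sum(b)); return X,[proj(c,X)-p for c,p in((c1,p1),(c2,p2))]
E
python3 - <<'E'
from h import *
c=cam("top")
f=lambda a,b:(170+a/2.9,90+b/2.9)
for n,(a,b),z in [("FL",(260,255),.07),("FR",(592,237),.07),("fence L",(250,158),.119),("fence R",(592,142),.119),("gapL",(385,160),.119),("gapR",(452,156),.119),("teeth tip handle",(505,425),.23),("grip end",(468,362),.083)]:
    print(n,ray(c,*f(a,b),z).round(4))
E
```

```text
FL [0.5986 0.1349 0.07  ]
FR [ 0.6325 -0.2845  0.07  ]
fence L [0.7109 0.145  0.119 ]
fence R [ 0.7428 -0.2754  0.119 ]
gapL [ 0.7131 -0.0204  0.119 ]
gapR [ 0.7204 -0.1026  0.119 ]
teeth tip handle [ 0.3911 -0.1639  0.23  ]
grip end [ 0.4691 -0.1293  0.083 ]
```

Run:
```python
from h import *
c=cam("top")
a=rect(c,.07,.42,.80,-.33,.18,1500); cv2.imwrite("pics/r70.png",a)
a=rect(c,.119,.60,.80,-.33,.18,1500); cv2.imwrite("pics/r119.png",a)
```

```text
(no output)
```

View pics/r70.png

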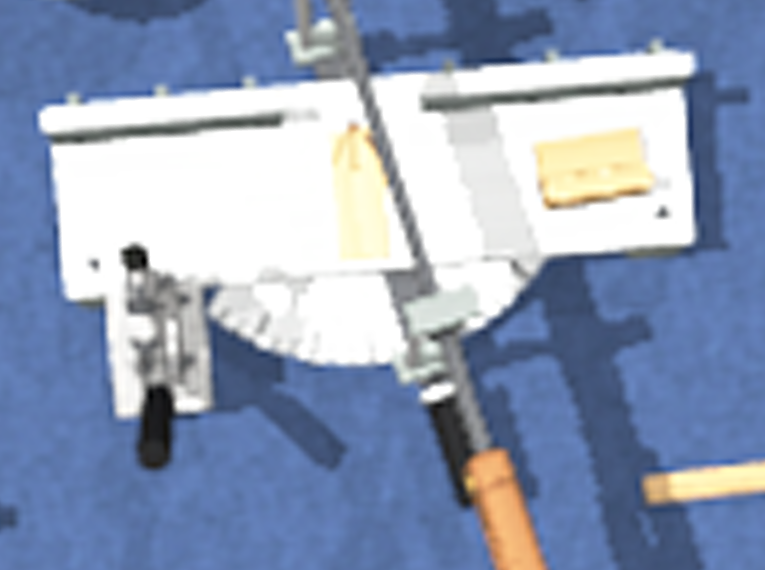

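View pics/r119.png

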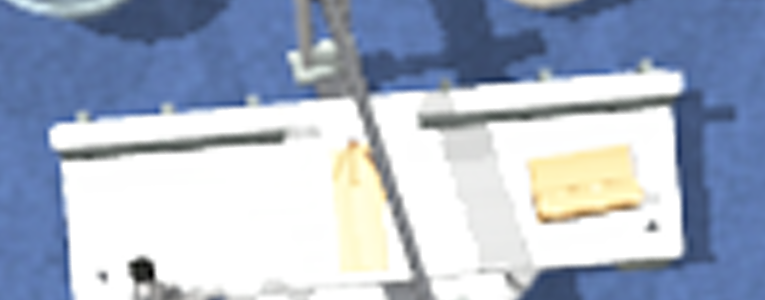

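Run:
```python
from h import *
from scipy.spatial.transform import Rotation as Ro
o=env.get_obs(); T=Ro.from_euler('xyz',o['tool_rot'],degrees=True).as_matrix(); p=np.array(o['tool_pos'])
c=cam("wrist"); C=-c["R"].T@c["t"]; print("cam in tool",T.T@(C-p), "cam axes in tool\n",(T.T@c["R"].T).round(3)); print(T.round(3))
c=cam("top"); 
a=rect(c,.04,.42,.62,.15,.40,3000); cv2.imwrite("pics/m40.png",a)
```

```text
cam in tool [ 8.38557477e-02 -8.89409059e-06 -1.74902917e-01] cam axes in tool
 [[-0.001 -0.952 -0.305]
 [ 1.    -0.001 -0.001]
 [ 0.001 -0.305  0.952]]
[[ 0.896  0.445 -0.   ]
 [ 0.445 -0.896  0.001]
 [-0.    -0.001 -1.   ]]
```

View pics/m40.png

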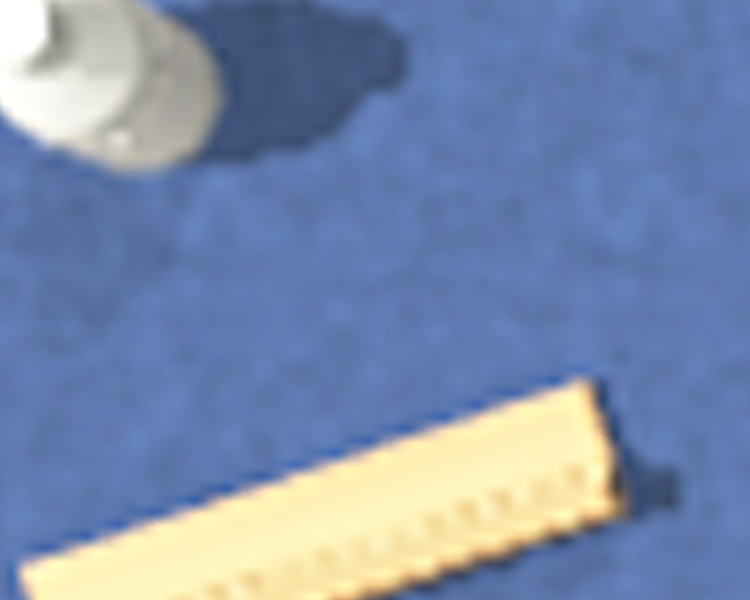

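```bash
cat >> h.py <<'E'
yb=np.deg2rad(4.86); O=np.array([.717,-.0565,0]); B=np.array([[np.cos(yb),-np.sin(yb),0],[np.sin(yb),np.cos(yb),0],[0,0,1]])
tob=lambda X:B.T@(np.asarray(X,float)-O)
tow=lambda X:B@np.asarray(X,float)+O
E
python3 - <<'E'
from h import *
c=cam("top")
for u,v,z in[(294,68,.25),(293.5,66.5,.25),(343.9,236.6,.23)]:
    X=tob(ray(c,u,v,z)); print(X.round(4), np.degrees(np.arctan2(-X[1],-X[0])))
# predicted bar outlines for angles
for ph in (10,12,14,16,18):
    s,k=np.sin(np.deg2rad(ph)),np.cos(np.deg2rad(ph)); r=lambda R,l,z:tow([-R*k+l*(-s),-R*s+l*k,z])
    print(ph,[proj(c,r(R,l,.07)).round(1).tolist() for R,l in((190,13),(270,13),(270,-13))] if 0 else [proj(c,r(R,l,.07)).round(1).tolist() for R,l in((.19,.013),(.27,.013),(.27,-.013))],[proj(c,r(R,0,.25)).round(1).tolist() for R in(-.24,.355)])
a=c["pixels"][190:270,300:360,::-1]; cv2.imwrite("pics/bar.png",cv2.resize(a,None,fx=9,fy=7,interpolation=cv2.INTER_CUBIC))
E
```

```text
[0.2269 0.0495 0.25  ] -167.6861433360098
[0.232  0.0509 0.25  ] -167.63476998879372
[-0.334  -0.0786  0.23  ] 13.243508439874415
10 [[321.5, 198.1], [326.7, 219.4], [333.6, 217.8]] [[296.2, 65.1], [339.5, 241.8]]
12 [[323.3, 197.8], [329.2, 218.9], [336.1, 217.0]] [[293.7, 65.7], [343.2, 240.8]]
14 [[325.1, 197.4], [331.7, 218.3], [338.5, 216.1]] [[291.3, 66.4], [346.9, 239.7]]
16 [[326.8, 197.0], [334.2, 217.6], [340.9, 215.2]] [[288.9, 67.1], [350.6, 238.5]]
18 [[328.6, 196.4], [336.7, 216.8], [343.3, 214.2]] [[286.5, 68.0], [354.3, 237.1]]
```

View pics/bar.png

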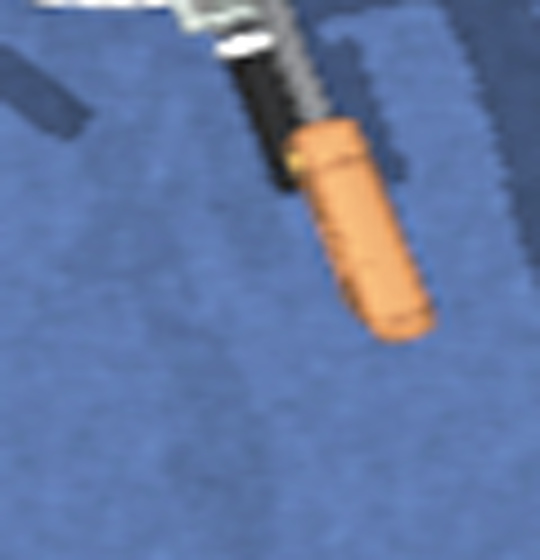

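```bash
python3 -m creep '[{"tz":-0.05,"rz":-10},{"tz":-0.05,"rz":-10},{"tz":-0.05,"rz":-10},{"tz":-0.04,"rz":-10},{"rz":-10},{"rz":-10},{"rz":-10},{"rz":-10},{"rz":-10}]' 0 20
cat >> h.py <<'E'
from scipy.spatial.transform import Rotation as Ro
def pose():
    o=env.get_obs(); return np.array(o['tool_pos']),Ro.from_euler('xyz',o['tool_rot'],degrees=True).as_matrix(),o
def leanR(phi,th):
    yw=np.deg2rad(90+phi+4.86); R0=np.array([[np.cos(yw),np.sin(yw),0],[np.sin(yw),-np.cos(yw),0],[0,0,-1]])
    return R0@Ro.from_euler('y',-th,degrees=True).as_matrix()
def bar(phi,R=.245,z=.07):
    s,k=np.sin(np.deg2rad(phi)),np.cos(np.deg2rad(phi)); return tow([-R*k,-R*s,z])
def push(phi,R=.245,th=40,off=.0225,ahead=.01,gap=0,phR=None):
    """TCP for finger touching bar at phi"""
    T=leanR(phi if phR is None else phR,th)
    return bar(phi,R)+T[:,0]*(off+gap)-T[:,2]*ahead
E
python3 - <<'E'
from h import *
p,T,o=pose(); print(p.round(3),o['tool_rot'],np.round(o['qpos'],1))
for ph in(13,20,30):
  q=push(ph,phR=22); print(ph,q.round(3))
q=push(13,phR=22,gap=.03); L=leanR(22,40); h=q-.13*L[:,2]; print("hover",h.round(3),"tool delta",(T.T@(h-p)).round(3))
E
```

```text
[ 0.289 -0.582  0.211] [-1.79988979e+02  4.06168225e-03  2.64029009e+01] [64.4 18.4 -4.  83.1  1.3 78.5 -3.3]
13 [ 0.473 -0.111  0.063]
20 [ 0.484 -0.138  0.063]
30 [ 0.505 -0.175  0.063]
hover [ 0.425 -0.015  0.143] tool delta [ 0.374 -0.447  0.067]$[0]: bad value
```

```bash
python3 -m creep '[{"tx":0,"ty":0,"tz":-0.05,"rx":0,"ry":0,"rz":-10},{"tx":0,"ty":0,"tz":-0.05,"rx":0,"ry":0,"rz":-10},{"tx":0,"ty":0,"tz":-0.05,"rx":0,"ry":0,"rz":-10},{"tx":0,"ty":0,"tz":-0.04,"rx":0,"ry":0,"rz":-10},{"tx":0,"ty":0,"tz":0,"rx":0,"ry":0,"rz":-10},{"tx":0,"ty":0,"tz":0,"rx":0,"ry":0,"rz":-10},{"tx":0,"ty":0,"tz":0,"rx":0,"ry":0,"rz":-10},{"tx":0,"ty":0,"tz":0,"rx":0,"ry":0,"rz":-10},{"tx":0,"ty":0,"tz":0,"rx":0,"ry":0,"rz":-10}]' 0 20
python3 - <<'E'
from h import *
p,T,o=pose(); print(p.round(3),o['tool_rot'],np.round(o['qpos'],1))
q=push(13,phR=22,gap=.03); L=leanR(22,40); h=q-.13*L[:,2]; print("hover",h.round(3),"tool delta",(T.T@(h-p)).round(3))
E
```

```text
time_s: 1.52
tool_pos: [0.289, -0.5822, 0.401]
tool_rot: [-180.0, 0.0, 116.7]
force: [0.6, -0.2, 0.5]
grip_width: 0.0055
[ 0.289 -0.582  0.401] [-1.79996048e+02  6.57919440e-03  1.16732319e+02] [ 71.6  18.6 -14.9  61.9   4.8 100.   85. ]
hover [ 0.425 -0.015  0.143] tool delta [0.445 0.376 0.257]
```

```bash
python3 -m creep '[{"tx":0.0445,"ty":0.0376,"tz":0,"rx":0,"ry":0,"rz":0},{"tx":0.0445,"ty":0.0376,"tz":0,"rx":0,"ry":0,"rz":0},{"tx":0.0445,"ty":0.0376,"tz":0,"rx":0,"ry":0,"rz":0},{"tx":0.0445,"ty":0.0376,"tz":0,"rx":0,"ry":0,"rz":0},{"tx":0.0445,"ty":0.0376,"tz":0,"rx":0,"ry":0,"rz":0},{"tx":0.0445,"ty":0.0376,"tz":0,"rx":0,"ry":0,"rz":0},{"tx":0.0445,"ty":0.0376,"tz":0,"rx":0,"ry":0,"rz":0},{"tx":0.0445,"ty":0.0376,"tz":0,"rx":0,"ry":0,"rz":0},{"tx":0.0445,"ty":0.0376,"tz":0,"rx":0,"ry":0,"rz":0},{"tx":0.0445,"ty":0.0376,"tz":0,"rx":0,"ry":0,"rz":0},{"tx":0,"ty":0,"tz":0,"rx":0,"ry":-10,"rz":0},{"tx":0,"ty":0,"tz":0,"rx":0,"ry":-10,"rz":0},{"tx":0,"ty":0,"tz":0,"rx":0,"ry":-10,"rz":0},{"tx":0,"ty":0,"tz":0,"rx":0,"ry":-10,"rz":0}]'
python3 - <<'E'
from h import *
p,T,o=pose(); print(p.round(3),o['tool_rot'],np.round(o['qpos'],1))
q=push(13,phR=22,gap=.03); L=leanR(22,40); h=q-.13*L[:,2]; print("hover",h.round(3),"tool delta",(T.T@(h-p)).round(3))
print(Ro.from_matrix(T.T@L).as_rotvec(degrees=True).round(1))
c=cam("top"); cv2.imwrite("pics/b_top.png",c["pixels"][:,:,::-1])
E
```

```text
time_s: 3.28
tool_pos: [0.4195, -0.0188, 0.3993]
tool_rot: [-178.6, 25.8, 116.3]
force: [-0.3, -0.5, 0.4]
grip_width: 0.0001
[ 0.419 -0.019  0.399] [-178.5625722    25.76501312  116.33244471] [  7.7 -17.3 -24.1 100.9  18.6  91.4  11.4]
hover [ 0.425 -0.015  0.143] tool delta [0.112 0.012 0.23 ]
[ -1.7 -14.2  -0.3]
```

View pics/b_top.png

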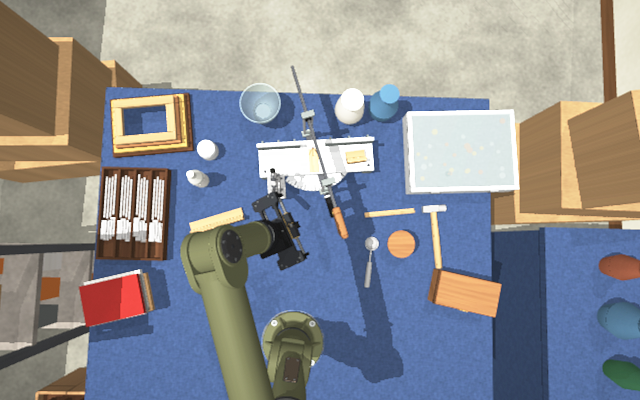

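```bash
python3 -m creep '[{"tx":0.02,"ty":0.002,"tz":0.04,"rx":0,"ry":0,"rz":0},{"tx":0.02,"ty":0.002,"tz":0.04,"rx":0,"ry":0,"rz":0},{"tx":0.02,"ty":0.002,"tz":0.04,"rx":0,"ry":0,"rz":0},{"tx":0,"ty":0,"tz":0,"rx":-0.8,"ry":-7,"rz":0},{"tx":0,"ty":0,"tz":0,"rx":-0.8,"ry":-7,"rz":0},{"tx":0,"ty":0,"tz":0,"rx":0,"ry":0,"rz":0}]'
python3 - <<'E'
from h import *
p,T,o=pose(); print(p.round(3),o['tool_rot'],np.round(o['qpos'],1))
q=push(13,phR=22,gap=.03); L=leanR(22,40); h=q-.13*L[:,2]; print("hover",h.round(3),"tool delta",(T.T@(h-p)).round(3))
print(Ro.from_matrix(T.T@L).as_rotvec(degrees=True).round(1))
c=cam("top"); cv2.imwrite("pics/c_top.png",c["pixels"][:,:,::-1])
c=cam("scene"); cv2.imwrite("pics/c_sc.png",c["pixels"][:,:,::-1])
E
```

```text
time_s: 4.08
tool_pos: [0.4201, -0.0147, 0.2634]
tool_rot: [-179.7, 39.5, 116.9]
force: [0.3, -0.3, -0.0]
grip_width: 0.0003
[ 0.42  -0.015  0.263] [-179.74342859   39.47037635  116.88704982] [  0.2 -16.2 -30.9 120.4  31.9  78.1 -10.8]
hover [ 0.425 -0.015  0.143] tool delta [0.074 0.004 0.094]
[-0.2 -0.5  0. ]
```

View pics/c_sc.png

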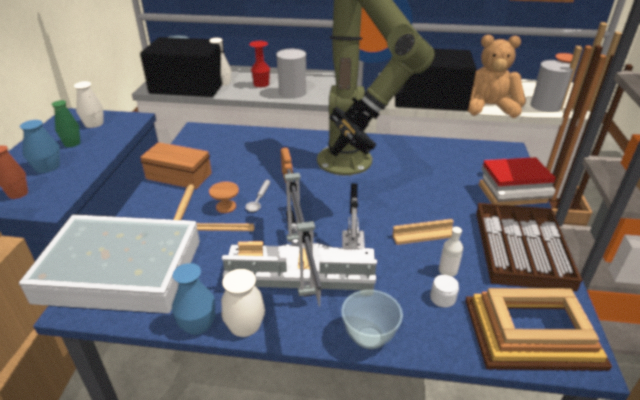

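```bash
cat > clr.py <<'E'
from h import *
def obst(phi,clampopen=True):
    D={}
    g=np.linspace
    M=lambda r,l,z:np.array([-r,l,z])
    s=np.deg2rad(phi); Rz=np.array([[np.cos(s),-np.sin(s),0],[np.sin(s),np.cos(s),0],[0,0,1]])  # check: grip (-r,0)->(-r cos,-r sin)
    f=lambda P:[tow(Rz@p) for p in P]
    D['posts']=f([M(.165+a,l,z) for a in(-.01,0,.01) for l in g(-.023,.023,5) for z in g(.07,.282,20)])
    D['blade']=f([M(r,l,z) for r in g(.0,.26,27) for l in(-.0015,.0015) for z in(.183,.2,.22,.252)])
    D['shandle']=f([M(r,l,z) for r in g(.248,.355,12) for l in(-.012,.012) for z in g(.183,.276,8)])
    c=[]
    for d in g(.02,.142,25):
        for a in g(0,2*np.pi,8,endpoint=False):
            e=np.deg2rad(61); ax=np.array([-np.cos(e),0,np.sin(e)]);n=np.array([np.sin(e),0,np.cos(e)])
            c.append(tow(np.array([-.155,.14,.093])+ax*d+.011*(n*np.cos(a)+np.array([0,1,0])*np.sin(a))))
    D['chandle']=c
    D['cframe']=[tow([x,y,z]) for x in g(-.182,-.087,8) for y in g(.108,.172,5) for z in(.03,.07,.1,.133)]
    return D
BX={'body':((-.0375,-.095,-.2),(.0375,.095,-.045)),'fing':((-.0095,-.016,-.045),(.0095,.016,.025)),'cam':((.05,-.03,-.22),(.11,.03,-.16)),'wrist':((-.05,-.05,-.35),(.05,.05,-.2))}
def check(p,T,phi):
    out={}
    for n,P in obst(phi).items():
        Q=(np.array(P)-p)@T
        for b,(lo,hi) in BX.items():
            d=np.linalg.norm(np.maximum(np.maximum(lo-Q,Q-hi),0),axis=1).min()
            if d<.04: out[n+'/'+b]=round(float(d),3)
    pts=[p+T@np.array([x,y,z]) for lo,hi in BX.values() for x in(lo[0],hi[0]) for y in(lo[1],hi[1]) for z in(lo[2],hi[2])]
    out['minz']=round(min(q[2] for q in pts),3)
    return out
E
python3 - <<'E'
from clr import *
for R in(.25,.26):
 for th in(30,40):
  for phi,phR,gap,up in((13,22,.03,.12),(13,22,.03,.06),(13,22,.03,0),(13,22,0,0),(22,22,0,0),(30,22,0,0),(30,30,0,0),(30,35,0,0)):
   p=push(phi,R=R,th=th,gap=gap,phR=phR)+[0,0,up]; print(R,th,phi,phR,gap,up,p.round(3),check(p,leanR(phR,th),phi))
E
```

```text
0.25 30 13 22 0.03 0.12 [ 0.456 -0.088  0.172] {'posts/body': 0.03, 'blade/body': 0.039, 'blade/fing': 0.037, 'shandle/body': 0.015, 'shandle/fing': 0.027, 'chandle/body': 0.037, 'minz': np.float64(0.146)}
0.25 30 13 22 0.03 0.06 [ 0.456 -0.088  0.112] {'posts/body': 0.03, 'blade/body': 0.04, 'shandle/body': 0.018, 'chandle/body': 0.007, 'cframe/body': 0.031, 'minz': np.float64(0.086)}
0.25 30 13 22 0.03 0 [ 0.456 -0.088  0.052] {'posts/body': 0.03, 'chandle/body': 0.0, 'chandle/wrist': 0.033, 'cframe/body': 0.024, 'minz': np.float64(0.026)}
0.25 30 13 22 0 0 [ 0.468 -0.111  0.067] {'posts/body': 0.004, 'blade/body': 0.039, 'shandle/body': 0.018, 'chandle/body': 0.008, 'chandle/wrist': 0.033, 'cframe/body': 0.031, 'minz': np.float64(0.041)}
0.25 30 22 22 0 0 [ 0.483 -0.148  0.067] {'posts/body': 0.0, 'shandle/body': 0.031, 'minz': np.float64(0.041)}
0.25 30 30 22 0 0 [ 0.501 -0.178  0.067] {'posts/body': 0.0, 'blade/body': 0.028, 'shandle/body': 0.031, 'minz': np.float64(0.041)}
0.25 30 30 30 0 0 [ 0.498 -0.179  0.067] {'posts/body': 0.0, 'shandle/body': 0.031, 'minz': np.float64(0.0
[... 2705 characters left out ...]
nz': np.float64(0.079)}
0.26 40 13 22 0.03 0 [ 0.448 -0.095  0.044] {'posts/body': 0.037, 'chandle/body': 0.002, 'cframe/body': 0.034, 'minz': np.float64(0.019)}
0.26 40 13 22 0 0 [ 0.459 -0.115  0.063] {'posts/body': 0.015, 'shandle/body': 0.037, 'chandle/body': 0.002, 'cframe/body': 0.034, 'minz': np.float64(0.038)}
0.26 40 22 22 0 0 [ 0.474 -0.153  0.063] {'posts/body': 0.003, 'chandle/body': 0.025, 'minz': np.float64(0.038)}
0.26 40 30 22 0 0 [ 0.493 -0.184  0.063] {'posts/body': 0.0, 'minz': np.float64(0.038)}
0.26 40 30 30 0 0 [ 0.49  -0.186  0.063] {'posts/body': 0.003, 'minz': np.float64(0.038)}
0.26 40 30 35 0 0 [ 0.488 -0.187  0.063] {'posts/body': 0.009, 'minz': np.float64(0.038)}
```

```bash
cat > srch.py <<'E'
from clr import *
def barpts(phi):
    s=np.deg2rad(phi); out=-np.array([np.cos(s),np.sin(s),0]); side=np.array([np.sin(s),-np.cos(s),0])
    P=[]
    for r in np.linspace(.19,.27,17):
        for a in np.linspace(0,2*np.pi,12,endpoint=False): P.append(tow(out*r+.013*(side*np.cos(a)+np.array([0,0,1])*np.sin(a))+[0,0,.07]))
    return np.array(P),B@out,B@side
OBS={}
def place(phi,T,R,ahead):
    P,out,side=barpts(phi); base=tow([0,0,.07])+out*R
    lo,hi=BX['fing']; lo=np.array(lo);hi=np.array(hi)
    a,b=0.,.06
    for _ in range(14):
        m=(a+b)/2; p=base-side*m-T[:,2]*ahead
        Q=(P-p)@T; d=np.linalg.norm(np.maximum(np.maximum(lo-Q,Q-hi),0),axis=1).min()
        if d>.0005:b=m
        else:a=m
    return base-side*b-T[:,2]*ahead
def clear(p,T,phi):
    if phi not in OBS: OBS[phi]={k:np.array(v) for k,v in obst(phi).items()}
    best=9;w=None
    for n,P in OBS[phi].items():
        Q=(P-p)@T
        for b,(lo,hi) in BX.items():
            d=np.linalg.norm(np.maximum(np.maximum(lo-Q,Q-hi),0),axis=1).min()
            if d<best: best=d;w=n+'/'+b
    pts=[(p+T@np.array([x,y,z]))[2] for lo,hi in BX.values() for x in(lo[0],hi[0]) for y in(lo[1],hi[1]) for z in(lo[2],hi[2])]
    if min(pts)<best: best=min(pts);w='table'
    return best,w
if __name__=="__main__":
    res=[]
    for az in range(0,181,20):       # direction (world) to which tool body leans (azimuth offset from bed +y toward -x)
      for th in range(10,61,10):
        for roll in range(-80,181,20):
          yw=np.deg2rad(roll); R0=np.array([[np.cos(yw),np.sin(yw),0],[np.sin(yw),-np.cos(yw),0],[0,0,-1]])
          a=np.deg2rad(90+4.86+az); ld=np.array([np.cos(a),np.sin(a),0]); axis=np.cross([0,0,1],ld)
          T=Ro.from_rotvec(axis*np.deg2rad(th)).as_matrix()@R0
          row=[]
          for phi in(13,30):
            b=max((clear(place(phi,T,R,ah),T,phi)+(R,ah) for R in(.245,.262) for ah in(.012,)),key=lambda t:t[0])
            row.append(b)
          res.append((min(row[0][0],row[1][0]),az,th,roll,row))
    for phi in(0,1):
      print('phi',(13,30)[phi])
      for r in sorted(res,key=lambda r:-r[4][phi][0])[:22]: print(r[1:4],[ (round(float(x[0]),3),)+x[1:3] for x in r[4]])
    print('both')
    for r in sorted(res,key=lambda r:-r[0])[:15]: print(r[1:4],[ (round(float(x[0]),3),)+x[1:3] for x in r[4]])
E
python3 srch.py
```

```text
phi 13
(40, 60, -60) [(0.046, 'table', 0.262), (0.041, 'posts/body', 0.262)]
(60, 60, -40) [(0.046, 'table', 0.245), (0.046, 'table', 0.245)]
(60, 60, 140) [(0.046, 'table', 0.245), (0.046, 'table', 0.245)]
(40, 60, 120) [(0.046, 'table', 0.262), (0.041, 'posts/body', 0.262)]
(60, 50, 120) [(0.041, 'table', 0.245), (0.041, 'posts/body', 0.262)]
(40, 50, -60) [(0.04, 'chandle/body', 0.262), (0.027, 'posts/body', 0.262)]
(40, 50, 120) [(0.04, 'chandle/body', 0.262), (0.027, 'posts/body', 0.262)]
(40, 60, 140) [(0.04, 'shandle/body', 0.262), (0.053, 'shandle/body', 0.262)]
(40, 60, -40) [(0.04, 'shandle/body', 0.262), (0.053, 'shandle/body', 0.262)]
(40, 50, 100) [(0.034, 'chandle/body', 0.262), (0.027, 'posts/body', 0.262)]
(40, 50, -80) [(0.034, 'chandle/body', 0.262), (0.027, 'posts/body', 0.262)]
(80, 60, 160) [(0.034, 'shandle/body', 0.262), (0.046, 'table', 0.262)]
(60, 50, 140) [(0.033, 'shandle/body', 0.262), (0.05, 'shandle/body', 0.262)]
(40, 40, 120) [(0.032, 'chandle/body', 0.262), (0.011, 'posts/body', 0.262)]
(60, 40, 120) [(0.029, 'shandle/body', 0.262), (0.025, 'posts/bo
[... 2619 characters left out ...]
 0.262)]
(40, 60, -40) [(0.04, 'shandle/body', 0.262), (0.053, 'shandle/body', 0.262)]
(80, 60, 160) [(0.034, 'shandle/body', 0.262), (0.046, 'table', 0.262)]
(60, 50, 140) [(0.033, 'shandle/body', 0.262), (0.05, 'shandle/body', 0.262)]
(40, 50, -80) [(0.034, 'chandle/body', 0.262), (0.027, 'posts/body', 0.262)]
(40, 50, 100) [(0.034, 'chandle/body', 0.262), (0.027, 'posts/body', 0.262)]
(40, 50, -60) [(0.04, 'chandle/body', 0.262), (0.027, 'posts/body', 0.262)]
(40, 50, 120) [(0.04, 'chandle/body', 0.262), (0.027, 'posts/body', 0.262)]
(60, 60, 160) [(0.026, 'shandle/body', 0.262), (0.038, 'shandle/body', 0.262)]
(60, 60, -20) [(0.026, 'shandle/body', 0.262), (0.038, 'shandle/body', 0.262)]
```

```bash
cat >> srch.py <<'E'
def TT(az,th,roll):
    yw=np.deg2rad(roll); R0=np.array([[np.cos(yw),np.sin(yw),0],[np.sin(yw),-np.cos(yw),0],[0,0,-1]])
    a=np.deg2rad(90+4.86+az); ld=np.array([np.cos(a),np.sin(a),0]); axis=np.cross([0,0,1],ld)
    return Ro.from_rotvec(axis*np.deg2rad(th)).as_matrix()@R0
E
python3 - <<'E'
from srch import *
p,T,o=pose()
for az,th,roll in((40,50,120),(45,50,125),(35,50,120),(45,45,125),(35,45,120)):
    D=TT(az,th,roll); f=place(13,D,.26,.012); g=place(30,D,.26,.012)
    _,out,side=barpts(13)
    h=f-side*.02-D[:,2]*.10
    print(az,th,roll,f.round(3),clear(f,D,13),g.round(3),clear(g,D,30),"hover",h.round(3),clear(h,D,13),"rot",Ro.from_matrix(T.T@D).as_rotvec(degrees=True).round(1))
E
```

```text
40 50 120 [ 0.454 -0.101  0.078] (np.float64(0.03802778932079831), 'chandle/body') [ 0.48  -0.175  0.078] (np.float64(0.026184391495934208), 'posts/body') hover [ 0.394 -0.028  0.142] (np.float64(0.032189264481179786), 'chandle/body') rot [-14.2  -8.7   1.7]
45 50 125 [ 0.453 -0.102  0.078] (np.float64(0.04733429420488335), 'shandle/body') [ 0.48  -0.176  0.078] (np.float64(0.03258674839056086), 'posts/body') hover [ 0.389 -0.034  0.142] (np.float64(0.04136202184181989), 'chandle/body') rot [-17.6  -8.2  -1.9]
35 50 120 [ 0.455 -0.101  0.078] (np.float64(0.026241060196426413), 'chandle/body') [ 0.481 -0.174  0.078] (np.float64(0.02382355589418975), 'posts/body') hover [ 0.399 -0.023  0.142] (np.float64(0.02090072966615307), 'chandle/body') rot [-10.3  -9.7   0.3]
45 45 125 [ 0.454 -0.103  0.078] (np.float64(0.0383141840954355), 'shandle/body') [ 0.481 -0.176  0.078] (np.float64(0.025034582818548028), 'posts/body') hover [ 0.394 -0.038  0.149] (np.float64(0.03768491267513444), 'chandle/body') rot [-16.2  -3.4  -2.5]
35 45 120 [ 0.455 -0.102  0.078] (np.float64(0.023693056192883866), 'chandle/body') [ 0.481 -0.174  0.078] (np.float64(0.016745839112438772), 'posts/body') hover [ 0.404 -0.029  0.149] (np.float64(0.018556967576138686), 'chandle/body') rot [-9.4 -4.8 -0.1]
```

```bash
python3 -m creep '[{"tx":0,"ty":0,"tz":0,"rx":-8.1,"ry":-1.7,"rz":-1.2},{"tx":0,"ty":0,"tz":0,"rx":-8.1,"ry":-1.7,"rz":-1.2},{"tx":0,"ty":0,"tz":0,"rx":0,"ry":0,"rz":0}]'
cat > st.py <<'E'
from srch import *
import sys
def st(az,th,roll,phi,R=.26,ah=.012,side_=0,back=0,up=0):
    p,T,o=pose(); D=TT(az,th,roll); f=place(phi,D,R,ah); _,out,side=barpts(phi)
    h=f-side*side_-D[:,2]*back+np.array([0,0,up])
    print("at",p.round(3),"q",np.round(o['qpos'],1),"F",np.round(o['force'],1)); print("goal",h.round(3),"tool delta",(T.T@(h-p)).round(4),"rot",Ro.from_matrix(T.T@D).as_rotvec(degrees=True).round(1)); print(clear(p,T,phi),clear(h,D,phi))
E
python3 -c "
from st import *
st(45,45,125,13,side_=.02,back=.1)"
```

```text
time_s: 4.55
tool_pos: [0.4284, -0.0133, 0.2573]
tool_rot: [177.0, 40.9, 118.0]
force: [-0.1, 1.0, 0.9]
grip_width: 0.0003
at [ 0.428 -0.013  0.257] q [-26.1 -16.8 -10.  124.   39.   78.3 -16.7] F [-0.1  1.   0.9]
goal [ 0.394 -0.038  0.149] tool delta [ 0.0664 -0.0467  0.0832] rot [-12.3  -2.   -1.3]
(np.float64(0.051227917026969653), 'chandle/body') (np.float64(0.03768491267513444), 'chandle/body')
```

```bash
python3 -m creep '[{"tx":0.022,"ty":-0.0155,"tz":0.028,"rx":0,"ry":0,"rz":0},{"tx":0.022,"ty":-0.0155,"tz":0.028,"rx":0,"ry":0,"rz":0},{"tx":0.022,"ty":-0.0155,"tz":0.028,"rx":0,"ry":0,"rz":0},{"tx":0,"ty":0,"tz":0,"rx":-6.1,"ry":-1,"rz":-0.6},{"tx":0,"ty":0,"tz":0,"rx":-6.1,"ry":-1,"rz":-0.6},{"tx":0,"ty":0,"tz":0,"rx":0,"ry":0,"rz":0}]'
python3 -c "
from st import *
st(45,45,125,13,side_=.02,back=.1)"
```

```text
time_s: 5.3
tool_pos: [0.427, -0.0199, 0.143]
tool_rot: [168.2, 43.8, 118.4]
force: [0.4, -1.0, -0.3]
grip_width: 0.0002
at [ 0.427 -0.02   0.143] q [-15.4 -17.2 -22.5 140.1  46.2  58.5 -30.2] F [ 0.4 -1.  -0.3]
goal [ 0.394 -0.038  0.149] tool delta [-0.0046 -0.0363 -0.0119] rot [-3.1  0.8 -0.5]
(np.float64(0.0), 'chandle/body') (np.float64(0.03768491267513444), 'chandle/body')
```

Run:
```python
from h import *
c=cam("scene"); a=c["pixels"][60:260,220:460,::-1]; cv2.imwrite("pics/d.png",cv2.resize(a,None,fx=3.2,fy=3,interpolation=cv2.INTER_CUBIC))
c=cam("top"); a=c["pixels"][130:300,180:400,::-1]; cv2.imwrite("pics/d2.png",cv2.resize(a,None,fx=3.5,fy=3.5,interpolation=cv2.INTER_CUBIC))
```

```text
(no output)
```

View pics/d.png

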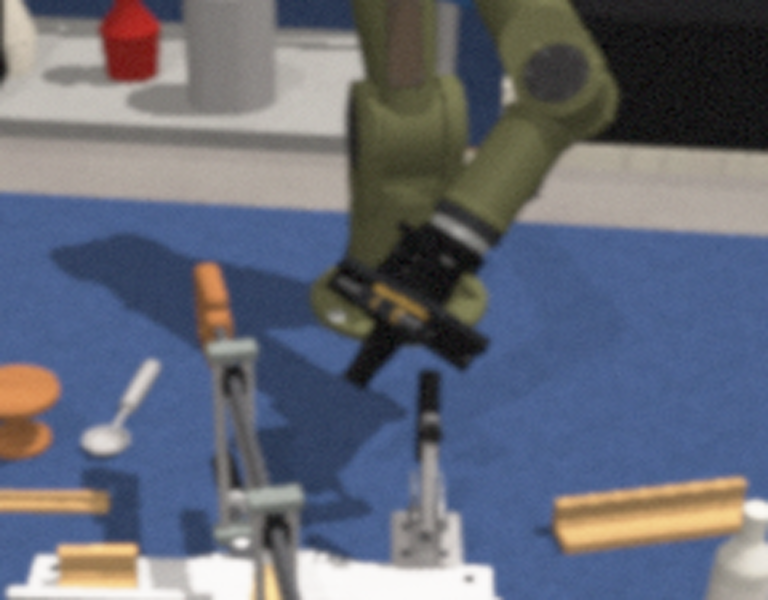

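View pics/d2.png

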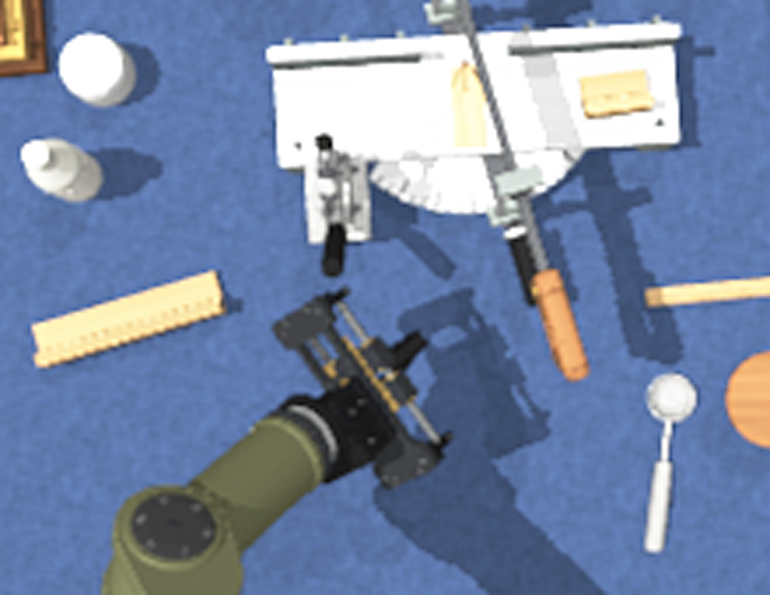

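```bash
sed -i "s/^BX=.*/BX={'body':((-.0375,-.095,-.11),(.0375,.095,-.045)),'fing':((-.0095,-.016,-.045),(.0095,.016,.025)),'wrist':((-.045,-.045,-.35),(.045,.045,-.11))}/" clr.py
python3 - <<'E'
from srch import *
p,T,o=pose(); print(clear(p,T,13))
for phi in (13,20,25,30):
  for R in(.245,.26):
    f=place(phi,T,R,.012); _,out,side=barpts(phi); print(phi,R,f.round(3),check(f,T,phi),"delta",(T.T@(f-p)).round(3))
    if phi==13:
      for s in(.02,.05,.08): h=f-side*s; print('   side',s,check(h,T,13))
E
```

```text
(np.float64(0.0), 'chandle/body')
13 0.245 [ 0.468 -0.097  0.078] {'shandle/body': 0.039, 'chandle/body': 0.038, 'cframe/body': 0.034, 'minz': np.float64(0.052)} delta [-0.019 -0.021  0.104]
   side 0.02 {'chandle/body': 0.028, 'cframe/body': 0.027, 'minz': np.float64(0.052)}
   side 0.05 {'chandle/body': 0.013, 'cframe/body': 0.021, 'minz': np.float64(0.052)}
   side 0.08 {'chandle/body': 0.003, 'cframe/body': 0.023, 'minz': np.float64(0.052)}
13 0.26 [ 0.454 -0.101  0.078] {'minz': np.float64(0.052)} delta [-0.017 -0.035  0.099]
   side 0.02 {'chandle/body': 0.04, 'minz': np.float64(0.052)}
   side 0.05 {'chandle/body': 0.025, 'cframe/body': 0.036, 'minz': np.float64(0.052)}
   side 0.08 {'chandle/body': 0.016, 'cframe/body': 0.036, 'minz': np.float64(0.052)}
20 0.245 [ 0.477 -0.128  0.078] {'posts/body': 0.032, 'minz': np.float64(0.052)} delta [-0.042 -0.033  0.124]
20 0.26 [ 0.463 -0.134  0.078] {'posts/body': 0.036, 'minz': np.float64(0.052)} delta [-0.041 -0.047  0.12 ]
25 0.245 [ 0.485 -0.149  0.078] {'posts/body': 0.025, 'minz': np.float64(0.052)} delta [-0.058 -0.038  0.138]
25 0.26 [ 0.472 -0.156  0.078] {'posts/body': 0.027, 'minz': np.float64(0.052)} delta [-0.058 -0.053  0.136]
30 0.245 [ 0.494 -0.167  0.078] {'posts/body': 0.021, 'minz': np.float64(0.052)} delta [-0.072 -0.042  0.152]
30 0.26 [ 0.481 -0.176  0.078] {'posts/body': 0.021, 'minz': np.float64(0.052)} delta [-0.074 -0.057  0.15 ]
```

```bash
python3 -m creep '[{"tx":0,"ty":-0.035,"tz":0,"rx":0,"ry":0,"rz":0},{"tx":0,"ty":0,"tz":0.03,"rx":0,"ry":0,"rz":0},{"tx":0,"ty":0,"tz":0.03,"rx":0,"ry":0,"rz":0},{"tx":0,"ty":0,"tz":0.02,"rx":0,"ry":0,"rz":0},{"tx":0,"ty":0,"tz":0,"rx":0,"ry":0,"rz":0}]'
cat > now.py <<'E'
from srch import *
p,T,o=pose(); print(p.round(3),"q",np.round(o['qpos'],1),"F",np.round(o['force'],1))
for phi in (13,16,20,25,28,29,30,31):
    f=place(phi,T,.26,.012); print(phi,f.round(3),clear(f,T,phi),"delta",(T.T@(f-p)).round(4))
c=cam("top"); a=c["pixels"][130:300,180:400,::-1]; cv2.imwrite("pics/now2.png",cv2.resize(a,None,fx=3.5,fy=3.5,interpolation=cv2.INTER_CUBIC))
E
python3 now.py
```

```text
time_s: 6.02
tool_pos: [0.4451, -0.053, 0.1085]
tool_rot: [169.4, 44.1, 118.0]
force: [-0.1, -0.3, -0.1]
grip_width: 0.0002
[ 0.445 -0.053  0.108] q [ 25.3 -16.3 -53.6 140.3  44.4  46.1 -26.9] F [-0.1 -0.3 -0.1]
13 [ 0.455 -0.102  0.078] (np.float64(0.041771348902670445), 'shandle/body') delta [-0.0131 -0.0242  0.051 ]
16 [ 0.458 -0.116  0.078] (np.float64(0.040345548912509216), 'posts/body') delta [-0.0233 -0.0297  0.06  ]
20 [ 0.464 -0.134  0.078] (np.float64(0.03352913118027508), 'posts/body') delta [-0.037  -0.0357  0.0723]
25 [ 0.472 -0.156  0.078] (np.float64(0.025899032261611547), 'posts/body') delta [-0.0535 -0.0413  0.0876]
28 [ 0.477 -0.168  0.078] (np.float64(0.022313271929030872), 'posts/body') delta [-0.0627 -0.0436  0.0962]
29 [ 0.479 -0.171  0.078] (np.float64(0.02112058663667507), 'posts/body') delta [-0.0658 -0.0442  0.0991]
30 [ 0.481 -0.175  0.078] (np.float64(0.01993318788286942), 'posts/body') delta [-0.0689 -0.0448  0.102 ]
31 [ 0.483 -0.179  0.078] (np.float64(0.018747615924966692), 'posts/body') delta [-0.0719 -0.0453  0.105 ]
```

View pics/now2.png

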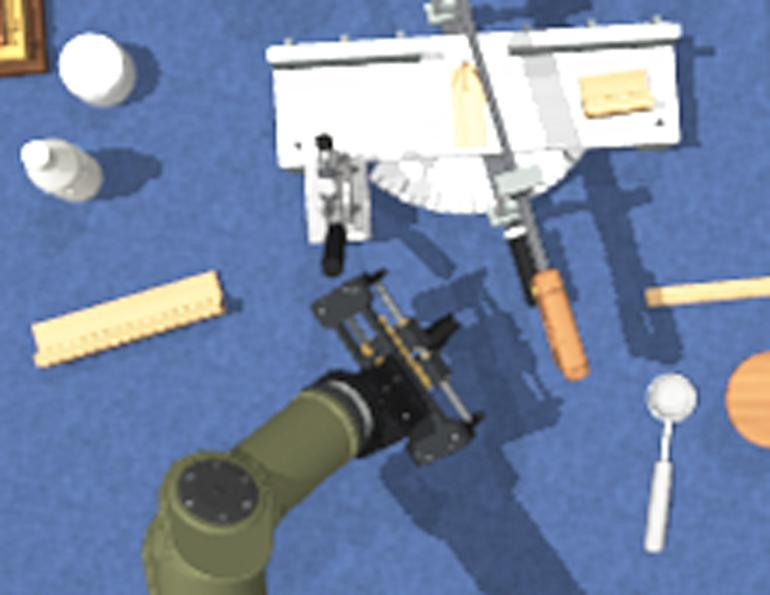

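```bash
python3 -m creep '[{"tx":0.0,"ty":-0.01,"tz":0.02,"rx":0,"ry":0,"rz":0},{"tx":0.0,"ty":-0.01,"tz":0.02,"rx":0,"ry":0,"rz":0},{"tx":0,"ty":0,"tz":0,"rx":0,"ry":0,"rz":0}]'
python3 now.py
```

```text
time_s: 6.45
tool_pos: [0.4602, -0.0749, 0.084]
tool_rot: [170.0, 44.0, 118.3]
force: [0.0, -0.1, -0.0]
grip_width: 0.0003
[ 0.46  -0.075  0.084] q [ 49.5 -17.2 -71.4 140.3  44.8  37.8 -25.5] F [ 0.  -0.1 -0. ]
13 [ 0.455 -0.102  0.079] (np.float64(0.041135808900904576), 'shandle/body') delta [-0.0113 -0.0205  0.0152]
16 [ 0.458 -0.116  0.079] (np.float64(0.03980256179113924), 'posts/body') delta [-0.0215 -0.0259  0.0242]
20 [ 0.464 -0.134  0.079] (np.float64(0.032989842344079326), 'posts/body') delta [-0.0352 -0.0319  0.0365]
25 [ 0.472 -0.156  0.079] (np.float64(0.02535675763023264), 'posts/body') delta [-0.0517 -0.0374  0.0518]
28 [ 0.478 -0.168  0.079] (np.float64(0.021759028888676802), 'posts/body') delta [-0.0609 -0.0397  0.0604]
29 [ 0.48  -0.172  0.079] (np.float64(0.020561175089291794), 'posts/body') delta [-0.064  -0.0403  0.0633]
30 [ 0.482 -0.175  0.079] (np.float64(0.019372280871569062), 'posts/body') delta [-0.0671 -0.0408  0.0663]
31 [ 0.484 -0.179  0.079] (np.float64(0.018185212601331543), 'posts/body') delta [-0.0702 -0.0413  0.0692]
```

```bash
cat > kin.py <<'E'
from h import *
from scipy.optimize import least_squares
D=[((.427,-.02,.143),(168.2,43.8,118.4),140.1),((.4451,-.053,.1085),(169.4,44.1,118),140.3),((.4602,-.0749,.084),(170,44,118.3),140.3),((.4201,-.0147,.2634),(-179.7,39.5,116.9),120.4),((.2887,-.5817,.2099),(-179.9,0,26.4),83.17),((.289,-.582,.401),(180,0,116.7),61.9),((.4284,-.0133,.2573),(177,40.9,118),124),((.4195,-.0188,.3993),(-178.6,25.8,116.3),100.9)]
def W(p,e,L): return np.array(p)-L*Ro.from_euler('xyz',e,degrees=True).as_matrix()[:,2]
def res(v):
    L,h,a,b=v; return [np.sqrt(a*a+b*b+2*a*b*np.cos(np.deg2rad(q)))-np.linalg.norm(W(p,e,L)-[0,0,h]) for p,e,q in D]
s=least_squares(res,[.25,.36,.42,.4])
if __name__=="__main__": print(s.x,np.round(s.fun,4))
def q4(p,T):
    L,h,a,b=s.x; d=np.linalg.norm(np.array(p)-L*T[:,2]-[0,0,h]); return np.degrees(np.arccos(np.clip((d*d-a*a-b*b)/(2*a*b),-1,1)))
E
python3 kin.py
```

```text
[0.3200701  0.19313214 0.43789699 0.53603649] [-0.0035  0.0014  0.0017  0.0043 -0.0007 -0.0005 -0.0034  0.0008]
```

Run:
```python
from srch import *; from kin import q4
p,T,o=pose(); print(q4(p,T))
out=[]
for az in range(-10,61,5):
  for th in(25,30,35,40,45,50):
    for dr in(-30,-20,-10,0,10,20,30):
      roll=94.86+az+dr; Tn=TT(az,th,roll)
      for R in(.235,.245,.26):
        f=place(13,Tn,R,.012); g=place(30,Tn,R,.012); _,_,side=barpts(13)
        c=[clear(f-side*.02,Tn,13),clear(f,Tn,13),clear(g,Tn,30)]
        m=min(x[0] for x in c)
        if m>.016: out.append((max(q4(f,Tn),q4(f-side*.02,Tn)),q4(g,Tn),m,az,th,dr,R,f.round(3).tolist(),[x[1] for x in c]))
out.sort(key=lambda t:t[0])
for t in out[:25]: print([round(float(x),3) for x in t[:3]],t[3:])
```

```text
140.45741801553876
[133.779, 132.177, 0.019] (20, 45, 20, 0.26, [0.456, -0.097, 0.078], ['cframe/body', 'shandle/body', 'posts/body'])
[134.809, 133.637, 0.019] (20, 50, 10, 0.26, [0.456, -0.097, 0.078], ['cframe/body', 'cframe/body', 'posts/body'])
[134.809, 133.688, 0.017] (20, 50, 20, 0.26, [0.456, -0.097, 0.078], ['cframe/body', 'cframe/body', 'posts/body'])
[134.932, 132.335, 0.016] (25, 40, 10, 0.26, [0.456, -0.099, 0.079], ['chandle/body', 'shandle/body', 'posts/body'])
[136.331, 134.652, 0.016] (25, 45, 20, 0.26, [0.455, -0.097, 0.078], ['chandle/body', 'shandle/body', 'shandle/body'])
[136.331, 134.487, 0.022] (25, 45, 10, 0.26, [0.455, -0.097, 0.078], ['chandle/body', 'shandle/body', 'posts/body'])
[136.953, 135.214, 0.017] (30, 45, 10, 0.245, [0.469, -0.094, 0.078], ['chandle/body', 'shandle/body', 'posts/body'])
[136.954, 135.033, 0.018] (30, 45, 0, 0.245, [0.469, -0.095, 0.078], ['chandle/body', 'cframe/body', 'posts/body'])
[137.397, 134.597, 0.018] (35, 40, 0, 0.245, [0.469, -0.096, 0.079], ['chandle/body', 'shandle/body', 'posts/body'])
[137.622, 136.361, 0.022] (25, 
[... 1130 characters left out ...]
39.37, 137.419, 0.017] (35, 45, 10, 0.245, [0.468, -0.093, 0.078], ['chandle/body', 'shandle/body', 'shandle/body'])
[139.987, 136.722, 0.019] (45, 40, -10, 0.235, [0.478, -0.095, 0.079], ['cframe/body', 'shandle/body', 'posts/body'])
[140.364, 138.942, 0.024] (30, 50, 10, 0.26, [0.454, -0.097, 0.078], ['chandle/body', 'shandle/body', 'posts/body'])
[140.364, 138.942, 0.018] (30, 50, 20, 0.26, [0.454, -0.097, 0.078], ['chandle/body', 'shandle/body', 'shandle/body'])
[140.364, 138.81, 0.025] (30, 50, 0, 0.26, [0.454, -0.098, 0.078], ['chandle/body', 'cframe/body', 'posts/body'])
[140.364, 138.942, 0.017] (30, 50, -10, 0.26, [0.456, -0.102, 0.078], ['cframe/body', 'cframe/body', 'posts/body'])
```

```bash
python3 -c "
from st import *
st(25,45,129.9,13,side_=.015)
p,T,o=pose(); D=TT(25,45,129.9)
R=Ro.from_matrix(T.T@D).as_rotvec()
for k in(0,.33,.66,1): print(k,check(p,T@Ro.from_rotvec(R*k).as_matrix(),13))
h=place(13,D,.26,.012)-barpts(13)[2]*.015
print(check(h,D,13))
"
```

```text
at [ 0.461 -0.074  0.084] q [ 49.2 -17.2 -71.3 140.3  44.8  37.8 -25.5] F [ 0.6 -1.3 -0.7]
goal [ 0.45  -0.083  0.078] tool delta [ 0.0016 -0.0143  0.004 ] rot [  9.1  -0.2 -11.2]
(np.float64(0.021597269826751787), 'chandle/body') (np.float64(0.02714073431576246), 'chandle/body')
0 {'chandle/body': 0.022, 'cframe/body': 0.025, 'minz': np.float64(0.058)}
0.33 {'chandle/body': 0.018, 'cframe/body': 0.023, 'minz': np.float64(0.059)}
0.66 {'chandle/body': 0.016, 'chandle/wrist': 0.039, 'cframe/body': 0.021, 'minz': np.float64(0.059)}
1 {'shandle/body': 0.039, 'chandle/body': 0.013, 'chandle/wrist': 0.028, 'cframe/body': 0.016, 'minz': np.float64(0.058)}
{'shandle/body': 0.039, 'chandle/body': 0.027, 'cframe/body': 0.029, 'minz': np.float64(0.052)}
```

```bash
python3 -m creep '[{"tx":0,"ty":-0.007,"tz":0.002,"rx":4.5,"ry":0,"rz":-5.6},{"tx":0,"ty":-0.007,"tz":0.002,"rx":4.5,"ry":0,"rz":-5.6},{"tx":0,"ty":0,"tz":0,"rx":0,"ry":0,"rz":0}]'
python3 -c "
from st import *
st(25,45,129.9,13,side_=.005)
p,T,o=pose();print(check(p,T,13))
"; python3 now.py
```

```text
time_s: 6.88
tool_pos: [0.4504, -0.0786, 0.0747]
tool_rot: [-170.9, 43.1, 133.7]
force: [-0.4, 1.1, -0.3]
grip_width: 0.0006
at [ 0.45  -0.079  0.075] q [ 49.9   3.8 -78.4 135.   58.4  60.  -26.6] F [-0.4  1.1 -0.3]
goal [ 0.454 -0.092  0.078] tool delta [-0.0114 -0.0063  0.0066] rot [ 0.6 -1.1  0. ]
(np.float64(0.025283313826294385), 'chandle/body') (np.float64(0.032193155186434064), 'shandle/body')
{'chandle/body': 0.025, 'cframe/body': 0.027, 'minz': np.float64(0.048)}
[ 0.45  -0.079  0.075] q [ 49.9   3.8 -78.4 135.   58.4  60.  -26.6] F [-0.4  1.1 -0.3]
13 [ 0.455 -0.098  0.079] (np.float64(0.026829131081718707), 'shandle/body') delta [-0.0151 -0.0082  0.0102]
16 [ 0.458 -0.112  0.079] (np.float64(0.029438029334767857), 'shandle/body') delta [-0.0243 -0.0143  0.0199]
20 [ 0.464 -0.131  0.079] (np.float64(0.032979525946227085), 'shandle/body') delta [-0.037  -0.0213  0.033 ]
25 [ 0.473 -0.153  0.079] (np.float64(0.029778877463001067), 'posts/body') delta [-0.0532 -0.028   0.0495]
28 [ 0.479 -0.166  0.079] (np.float64(0.024689247696615676), 'posts/body') delta [-0.0632 -0.031   0.0594]
29 [ 0.481 -0.17   0.079] (np.float64(0.02299402379488744), 'posts/body') delta [-0.0666 -0.0319  0.0627]
30 [ 0.483 -0.175  0.079] (np.float64(0.021306923160882636), 'posts/body') delta [-0.0699 -0.0326  0.066 ]
31 [ 0.486 -0.179  0.079] (np.float64(0.0196179161014382), 'posts/body') delta [-0.0733 -0.0333  0.0693]
```

View pics/now2.png

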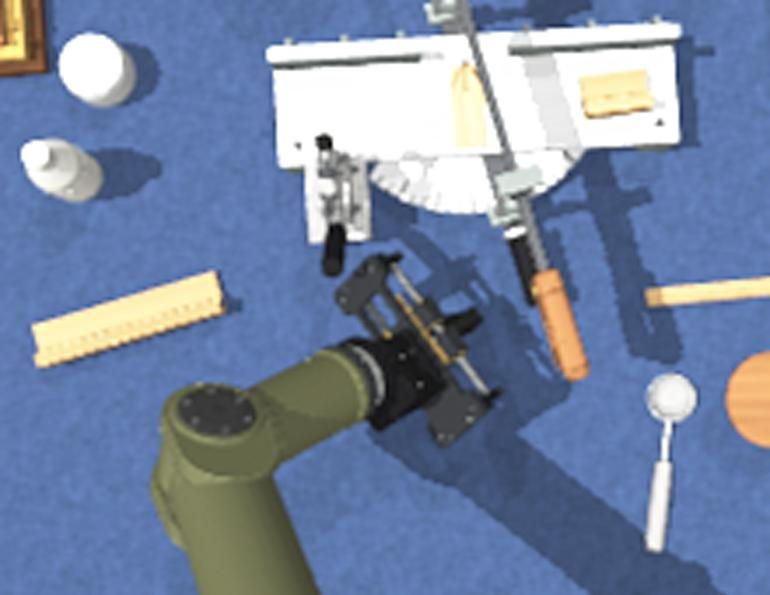

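```bash
python3 -m creep '[{"tx":-0.0075,"ty":-0.004,"tz":0.005,"rx":0,"ry":0,"rz":0},{"tx":-0.0075,"ty":-0.004,"tz":0.005,"rx":0,"ry":0,"rz":0},{"tx":-0.0075,"ty":-0.005,"tz":0.008,"rx":0,"ry":0,"rz":0},{"tx":-0.0075,"ty":-0.005,"tz":0.008,"rx":0,"ry":0,"rz":0},{"tx":0,"ty":0,"tz":0,"rx":0,"ry":0,"rz":0}]'
python3 now.py
```

```text
time_s: 7.55
tool_pos: [0.4607, -0.127, 0.0849]
tool_rot: [-170.7, 44.1, 133.5]
force: [-0.1, 0.1, 0.3]
grip_width: -0.0002
[ 0.461 -0.127  0.085] q [ 55.4  -2.5 -75.  135.7  57.1  52.1 -19.8] F [-0.1  0.1  0.3]
13 [ 0.455 -0.097  0.079] (np.float64(0.028866540786157472), 'shandle/body') delta [ 0.0227  0.014  -0.0156]
16 [ 0.458 -0.112  0.079] (np.float64(0.031432073145581066), 'shandle/body') delta [ 0.0136  0.008  -0.0057]
20 [ 0.464 -0.13   0.079] (np.float64(0.03491451039052966), 'shandle/body') delta [0.0012 0.0012 0.0076]
25 [ 0.472 -0.153  0.079] (np.float64(0.030431266801265542), 'posts/body') delta [-0.0148 -0.0054  0.0244]
28 [ 0.479 -0.166  0.079] (np.float64(0.025336253110592226), 'posts/body') delta [-0.0247 -0.0083  0.0346]
29 [ 0.481 -0.17   0.079] (np.float64(0.023638097156411287), 'posts/body') delta [-0.028  -0.0091  0.0379]
30 [ 0.483 -0.174  0.079] (np.float64(0.021948025745177478), 'posts/body') delta [-0.0313 -0.0098  0.0413]
31 [ 0.485 -0.178  0.079] (np.float64(0.020259566199391895), 'posts/body') delta [-0.0346 -0.0105  0.0447]
```

View pics/now2.png

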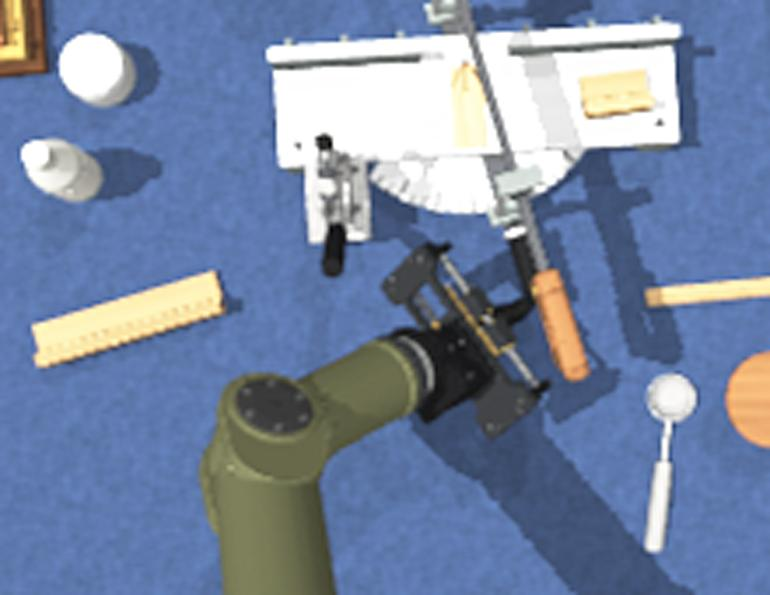

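```bash
cat > rel.py <<'E'
from srch import *
def rel(phi):
    p,T,o=pose(); _,out,side=barpts(phi)
    for k in(-.03,-.01,0,.012,.025):
        d=p+T[:,2]*k-tow([0,0,0]); print(k,"R",round(d@out,4),"side",round(d@side,4),"z",round(d[2],4))
    print("x in(out,side,z)",[round(float(T[:,0]@v),2) for v in(out,side,[0,0,1])],"y",[round(float(T[:,1]@v),2) for v in(out,side,[0,0,1])],"z",[round(float(T[:,2]@v),2) for v in(out,side,[0,0,1])])
rel(13)
c=cam("scene"); a=c["pixels"][90:240,230:400,::-1]; cv2.imwrite("pics/e.png",cv2.resize(a,None,fx=4.5,fy=4,interpolation=cv2.INTER_CUBIC))
c=cam("wrist"); cv2.imwrite("pics/e2.png",c["pixels"][:,:,::-1])
E
python3 rel.py
```

```text
-0.03 R 0.2697 side -0.0329 z 0.1058
-0.01 R 0.2667 side -0.0191 z 0.0916
0 R 0.2652 side -0.0123 z 0.0845
0.012 R 0.2634 side -0.004 z 0.076
0.025 R 0.2614 side 0.0049 z 0.0667
x in(out,side,z) [0.31, -0.65, -0.69] y [-0.94, -0.33, -0.12] z [-0.15, 0.69, -0.71]
```

View pics/e.png

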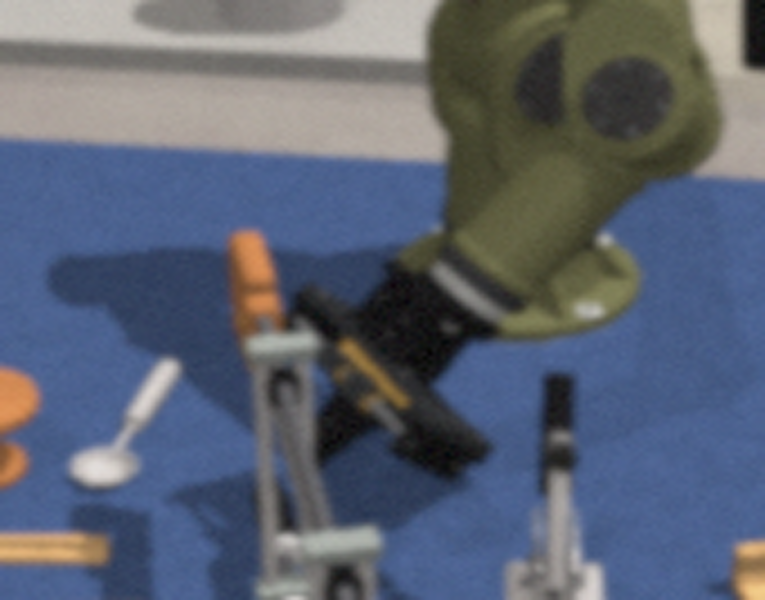

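View pics/e2.png

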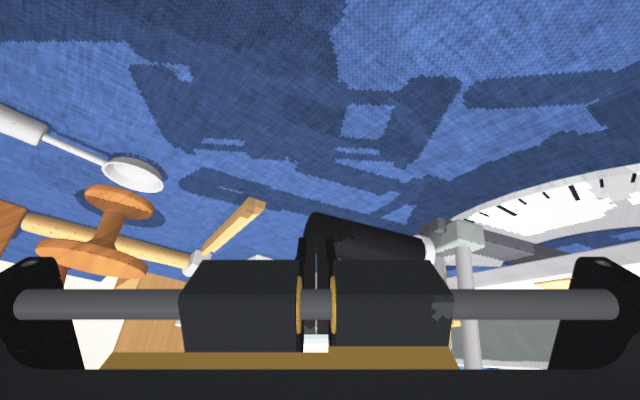

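Run:
```python
from srch import *
c=cam("wrist"); t=cam("top"); p,T,o=pose()
print("tip",proj(c,p+T[:,2]*.025),"tcp",proj(c,p))
for phi in(10,13,16,19,22):
  _,out,side=barpts(phi); print(phi,[proj(c,tow([0,0,.07])+out*R).round(0).tolist() for R in(.19,.27)],[proj(t,tow([0,0,.07])+out*R).round(1).tolist() for R in(.19,.27)])
a=c["pixels"][170:300,250:490,::-1]; cv2.imwrite("pics/e3.png",cv2.resize(a,None,fx=3.2,fy=3.2,interpolation=cv2.INTER_CUBIC))
a=t["pixels"][180:250,290:360,::-1]; cv2.imwrite("pics/e4.png",cv2.resize(a,None,fx=8,fy=8,interpolation=cv2.INTER_CUBIC))
```

```text
tip [317.26129521 227.29688196] tcp [317.41808793 244.30786122]
10 [[426.0, 251.0], [313.0, 220.0]] [[325.0, 197.3], [330.1, 218.6]]
13 [[417.0, 255.0], [305.0, 228.0]] [[327.6, 196.6], [333.9, 217.6]]
16 [[409.0, 259.0], [299.0, 235.0]] [[330.2, 195.8], [337.6, 216.4]]
19 [[402.0, 262.0], [295.0, 242.0]] [[332.7, 194.8], [341.2, 215.0]]
22 [[396.0, 266.0], [292.0, 248.0]] [[335.2, 193.7], [344.7, 213.4]]
```

View pics/e3.png

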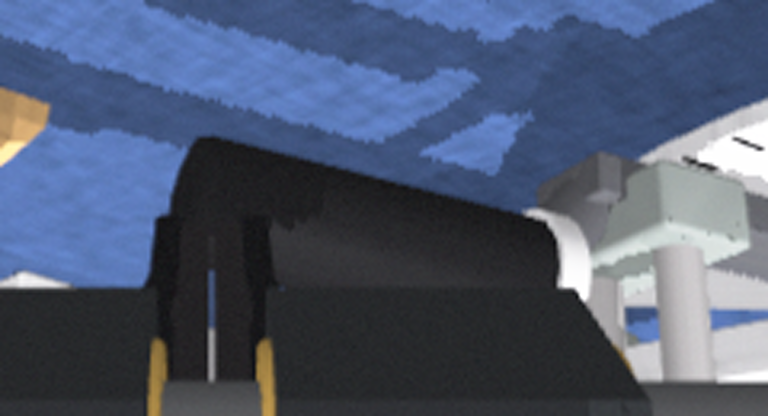

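View pics/e4.png

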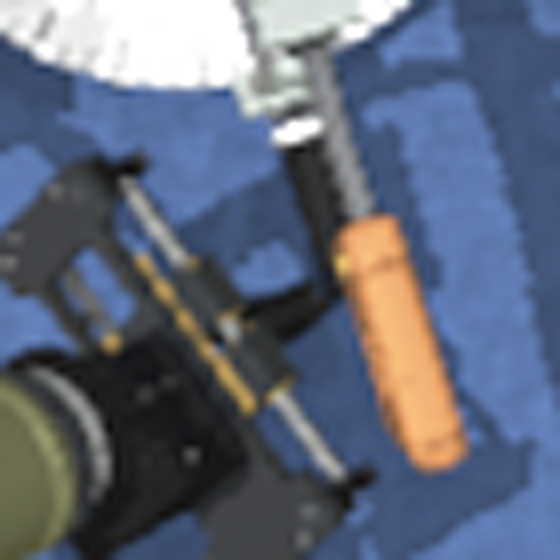

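Run:
```python
from srch import *
t=cam("top"); s=cam("scene"); p,T,o=pose()
for k in(-.04,-.02,0,.025):
  print(k,((proj(t,p+T[:,2]*k)-[290,180])*8).round(0),((proj(s,p+T[:,2]*k)-[230,90])*[4.5,4]).round(0))
print(o['force'],o['wrist_torque'],o['effort'])
for phi in(13,):
  _,out,side=barpts(phi)
  for R in(.19,.27): print(((proj(t,tow([0,0,.07])+out*R)-[290,180])*8).round(0),((proj(s,tow([0,0,.07])+out*R)-[230,90])*[4.5,4]).round(0))
```

```text
-0.04 [269. 324.] [322. 442.]
-0.02 [296. 310.] [304. 461.]
0 [321. 296.] [286. 479.]
0.025 [353. 280.] [264. 502.]
[-0.65345384  0.06184822 -0.12817519] [ 0.74752173  0.29790845 -0.05102654] [-2.28067634e-03 -8.94359261e+00  8.41464289e-01 -2.31278247e+01
  2.41534442e+00  1.74090587e+00  3.37057910e-02]
[301. 133.] [283. 552.]
[351. 301.] [268. 490.]
```

Run:
```python
from srch import *
t=cam("top")["pixels"][:,:,::-1]; a=cv2.imread("pics/a_top.png")
A=np.hstack([cv2.resize(x[60:215,280:360],None,fx=4.5,fy=3.8,interpolation=cv2.INTER_CUBIC) for x in(a,t)]); cv2.imwrite("pics/f.png",A)
```

```text
(no output)
```

View pics/f.png

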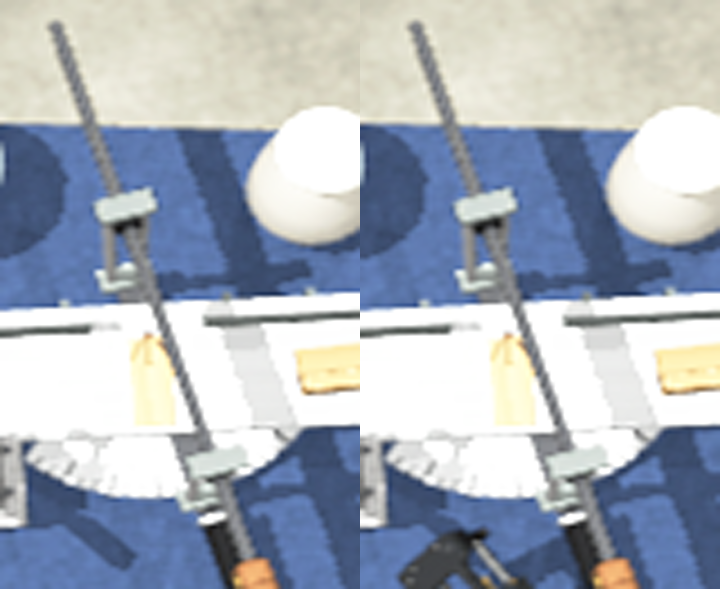

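```bash
python3 -m creep '[{"tx":-0.006,"ty":0,"tz":0,"rx":0,"ry":0,"rz":0},{"tx":0,"ty":0,"tz":0,"rx":0,"ry":0,"rz":0}]'; sed -i 's/"pics\/e/"pics\/g/g' rel.py; python3 rel.py
python3 - <<'E'
import cv2
a=cv2.imread("pics/g2.png")[150:300,220:500]; cv2.imwrite("pics/g3.png",cv2.resize(a,None,fx=2.8,fy=2.8,interpolation=cv2.INTER_CUBIC)*2)
E
```

```text
time_s: 8.2
tool_pos: [0.4644, -0.1289, 0.0887]
tool_rot: [-170.8, 44.0, 133.5]
force: [-0.4, 0.2, -0.8]
grip_width: 0.0003
-0.03 R 0.2672 side -0.0292 z 0.11
-0.01 R 0.2642 side -0.0154 z 0.0958
0 R 0.2626 side -0.0085 z 0.0887
0.012 R 0.2608 side -0.0003 z 0.0802
0.025 R 0.2588 side 0.0086 z 0.0709
x in(out,side,z) [0.31, -0.65, -0.69] y [-0.94, -0.33, -0.12] z [-0.15, 0.69, -0.71]
```

View pics/g3.png

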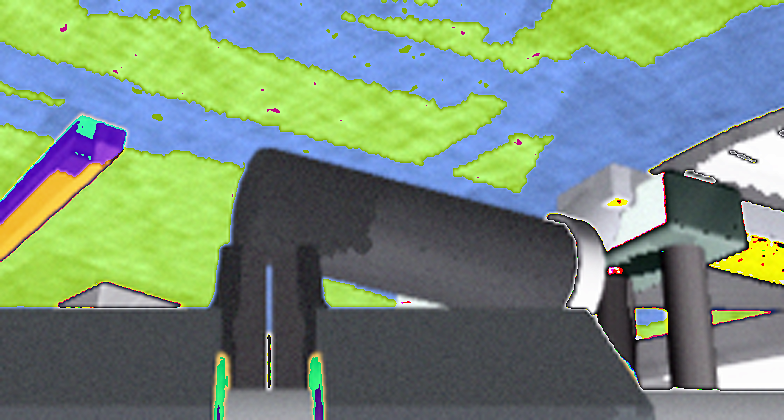

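Run:
```python
from srch import *
c=cam("wrist"); Ki=np.linalg.inv(c["intrinsics"]); Rw=c["R"].T; C=-Rw@c["t"]
ry=lambda x,y: (lambda d:d/np.linalg.norm(d))(Rw@Ki@np.array([220+x/2.8,150+y/2.8,1]))
n1=np.cross(ry(275,150),ry(540,214)); n1/=np.linalg.norm(n1)
n2=np.cross(ry(330,279),ry(445,305)); n2/=np.linalg.norm(n2)
d=np.cross(n1,n2); d/=np.linalg.norm(d); print("axis dir world",d.round(3))
# assume axis horizontal radial at phi: find axis point: (P-C).n1=±.013,(P-C).n2=∓.013
for s in(1,-1):
  P=C+np.linalg.lstsq(np.array([n1,n2]),np.array([s*.013,-s*.013]),rcond=None)[0]
  b=tob(P); db=B.T@d; k=(-.23-b[0])/db[0]; print(s,"axis at bed x -.23:",(b+k*db).round(4),"dir bed",db.round(3))
# using known direction for phi=13: use only upper edge and z=.07
for phi in(10,12,13,14,16):
  _,out,side=barpts(phi); e=ry(275,150); 
# endpoints: collar right end (590,~262) z=.07
for x,y in((590,262),(262,210)):
  r=ry(x,y); q=tob(C+r*(.07-C[2])/r[2]); print(q.round(4),np.degrees(np.arctan2(-q[1],-q[0])),np.hypot(q[0],q[1]))
p,T,o=pose(); print("tcp bed",tob(p).round(4),"tip",tob(p+T[:,2]*.025).round(4))
```

```text
axis dir world [-0.909 -0.415 -0.039]
1 axis at bed x -.23: [-0.23   -0.0592  0.0689] dir bed [-0.941 -0.336 -0.039]
-1 axis at bed x -.23: [-0.23    0.3584  0.2497] dir bed [-0.941 -0.336 -0.039]
[-0.1839 -0.0332  0.07  ] 10.242481702317665 0.18682952386380908
[-0.2538 -0.0656  0.07  ] 14.486071276229438 0.2621486795377394
tcp bed [-0.2583 -0.0506  0.0882] tip [-0.2507 -0.0664  0.0705]
```

Run:
```python
from srch import *
c=cam("wrist"); a=c["pixels"][190:300,270:400,::-1].astype(float)
a=np.clip((a-10)*4.5,0,255).astype(np.uint8); cv2.imwrite("pics/g4.png",cv2.resize(a,None,fx=5.5,fy=5.4,interpolation=cv2.INTER_CUBIC))
```

```text
(no output)
```

View pics/g4.png

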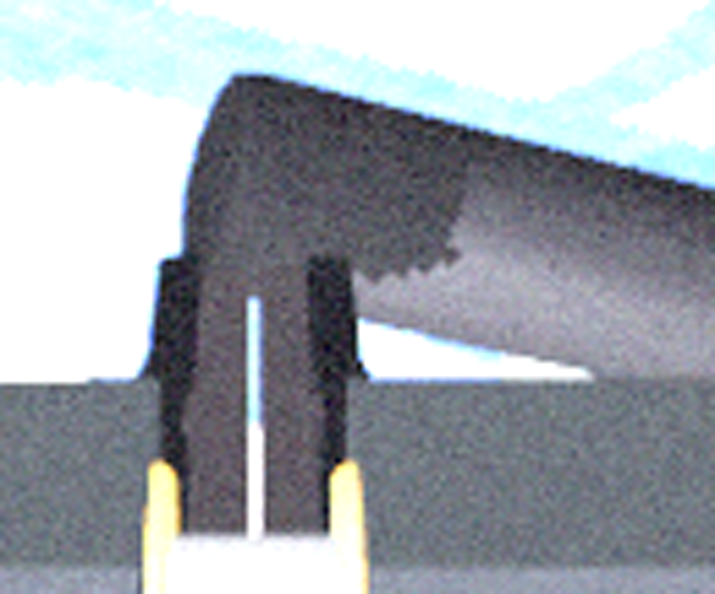

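```bash
python3 -m creep '[{"tx":0.014,"ty":0.0,"tz":0,"rx":0,"ry":0,"rz":0},{"tx":0.014,"ty":0.0,"tz":0,"rx":0,"ry":0,"rz":0},{"tx":0.0,"ty":0.0,"tz":0.011,"rx":0,"ry":0,"rz":0},{"tx":0.0,"ty":0.0,"tz":0.011,"rx":0,"ry":0,"rz":0},{"tx":0,"ty":0,"tz":0,"rx":0,"ry":0,"rz":0}]'; python3 rel.py;  python3 - <<'E'
from srch import *
c=cam("wrist"); a=c["pixels"][150:300,220:450,::-1].astype(float)
a=np.clip((a-10)*4.5,0,255).astype(np.uint8); cv2.imwrite("pics/g5.png",cv2.resize(a,None,fx=3.4,fy=3.4,interpolation=cv2.INTER_CUBIC))
E
```

```text
time_s: 9.02
tool_pos: [0.4572, -0.1274, 0.052]
tool_rot: [-170.7, 43.8, 133.5]
force: [-0.6, 1.1, 0.0]
grip_width: 0.0004
-0.03 R 0.2735 side -0.0328 z 0.0734
-0.01 R 0.2705 side -0.0191 z 0.0591
0 R 0.269 side -0.0122 z 0.052
0.012 R 0.2672 side -0.004 z 0.0435
0.025 R 0.2652 side 0.0049 z 0.0342
x in(out,side,z) [0.31, -0.65, -0.69] y [-0.94, -0.33, -0.12] z [-0.15, 0.69, -0.71]
```

View pics/g5.png

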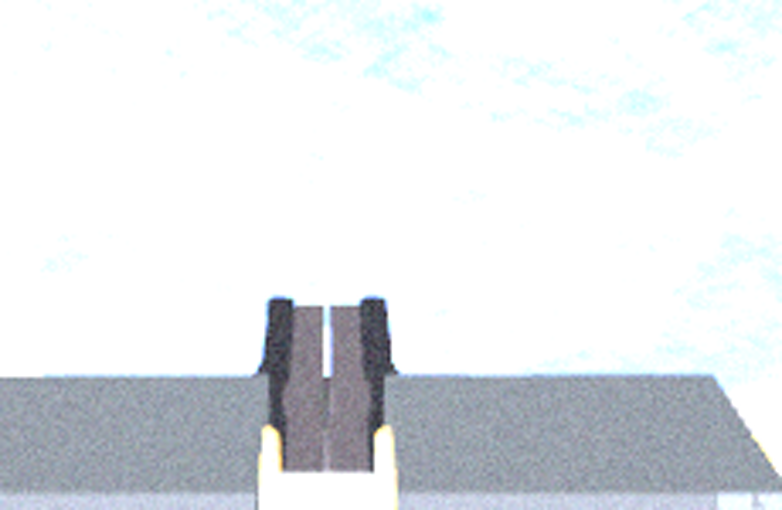

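```bash
python3 -m creep '[{"tx":-0.004,"ty":0.012,"tz":0,"rx":0,"ry":0,"rz":0},{"tx":-0.007,"ty":0.0,"tz":0,"rx":0,"ry":0,"rz":0},{"tx":-0.007,"ty":0,"tz":0.004,"rx":0,"ry":0,"rz":0},{"tx":0,"ty":0,"tz":0,"rx":0,"ry":0,"rz":0}]'; python3 rel.py; python3 now.py
```

```text
time_s: 9.68
tool_pos: [0.4781, -0.1331, 0.0623]
tool_rot: [-170.7, 44.1, 133.5]
force: [0.4, 1.1, 0.6]
grip_width: 0.0001
-0.03 R 0.2554 side -0.021 z 0.0835
-0.01 R 0.2524 side -0.0072 z 0.0694
0 R 0.2509 side -0.0004 z 0.0623
0.012 R 0.249 side 0.0079 z 0.0538
0.025 R 0.2471 side 0.0168 z 0.0445
x in(out,side,z) [0.31, -0.65, -0.7] y [-0.94, -0.33, -0.12] z [-0.15, 0.69, -0.71]
[ 0.478 -0.133  0.062] q [ 50.9  10.7 -72.1 134.7  69.7  59.7 -28.5] F [0.4 0.4 0.7]
13 [ 0.455 -0.097  0.079] (np.float64(0.028727896752810102), 'shandle/body') delta [ 0.0184  0.0012 -0.0414]
16 [ 0.458 -0.112  0.079] (np.float64(0.03129364361065572), 'shandle/body') delta [ 0.0094 -0.0048 -0.0315]
20 [ 0.464 -0.13   0.079] (np.float64(0.034779816401997635), 'shandle/body') delta [-0.0031 -0.0116 -0.0182]
25 [ 0.472 -0.153  0.079] (np.float64(0.0304744872195256), 'posts/body') delta [-0.0191 -0.0182 -0.0014]
28 [ 0.479 -0.166  0.079] (np.float64(0.025377044172963818), 'posts/body') delta [-0.029  -0.0212  0.0087]
29 [ 0.481 -0.17   0.079] (np.float64(0.02368287778597903), 'posts/body') delta [-0.0323 -0.022   0.012 ]
30 [ 0.483 -0.174  0.079] (np.float64(0.021989473458290113), 'posts/body') delta [-0.0356 -0.0227  0.0154]
31 [ 0.485 -0.179  0.079] (np.float64(0.020301307993478852), 'posts/body') delta [-0.0389 -0.0233  0.0188]
```

View pics/now2.png

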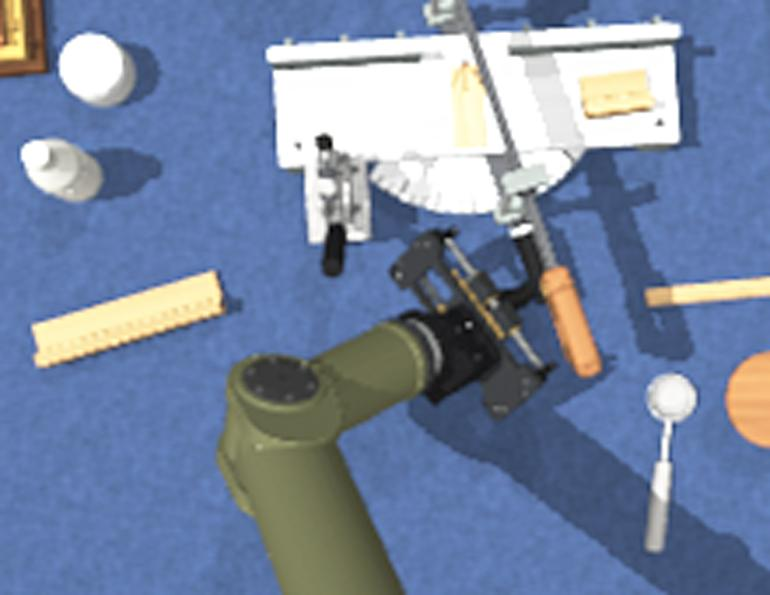

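View pics/g2.png

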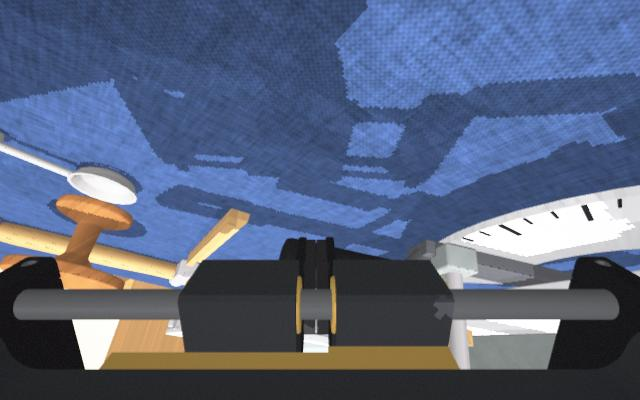

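```bash
cat > ang.py <<'E'
from h import *
def saw_ang(save=None):
    c=cam("top"); im=c["pixels"]; hsv=cv2.cvtColor(im,cv2.COLOR_RGB2HSV)
    m=((hsv[:,:,0]>5)&(hsv[:,:,0]<17)&(hsv[:,:,1]>110)&(hsv[:,:,2]>110)).astype(np.uint8)
    m[:195]=0;m[270:]=0;m[:,:310]=0;m[:,385:]=0
    n,l,s,ce=cv2.connectedComponentsWithStats(m); i=1+np.argmax(s[1:,4]); X=tob(ray(c,*ce[i],.235))
    t=[]
    print("handle",s[i],ce[i].round(2),"R",np.hypot(X[0],X[1]).round(3),"phi",np.degrees(np.arctan2(-X[1],-X[0])).round(2))
    return c
if __name__=="__main__":
    im=cv2.imread("pics/a_top.png")[:,:,::-1].copy()
    _c=cam
    c0=cam("top"); 
    g=dict(c0); g["pixels"]=im; import h
    cam=lambda n:g
    saw_ang(); cam=_c; saw_ang()
E
python3 -m creep '[{"tx":-0.0066,"ty":-0.003,"tz":0.0068,"rx":0,"ry":0,"rz":0},{"tx":-0.0066,"ty":-0.003,"tz":0.0068,"rx":0,"ry":0,"rz":0},{"tx":-0.0066,"ty":-0.003,"tz":0.0068,"rx":0,"ry":0,"rz":0},{"tx":-0.0066,"ty":-0.002,"tz":0.0068,"rx":0,"ry":0,"rz":0},{"tx":0,"ty":0,"tz":0,"rx":0,"ry":0,"rz":0}]'; python3 ang.py; python3 rel.py; python3 now.py|head -1
```

```text
time_s: 10.45
tool_pos: [0.4915, -0.1705, 0.0616]
tool_rot: [-170.7, 43.9, 133.4]
force: [0.3, 0.7, 0.3]
grip_width: 0.0005
handle [332 207  16  31 240] [339.56 222.15] R 0.295 phi 13.21
handle [346 201  21  30 267] [355.94 215.54] R 0.295 phi 24.37
-0.03 R 0.2541 side 0.018 z 0.0828
-0.01 R 0.2511 side 0.0317 z 0.0685
0 R 0.2496 side 0.0386 z 0.0614
0.012 R 0.2478 side 0.0468 z 0.0529
0.025 R 0.2459 side 0.0558 z 0.0437
x in(out,side,z) [0.31, -0.65, -0.69] y [-0.94, -0.33, -0.12] z [-0.15, 0.69, -0.71]
[ 0.491 -0.169  0.061] q [ 54.4  11.  -69.5 134.1  72.7  56.3 -25.6] F [0.7 0.1 0.7]
```

View pics/now2.png

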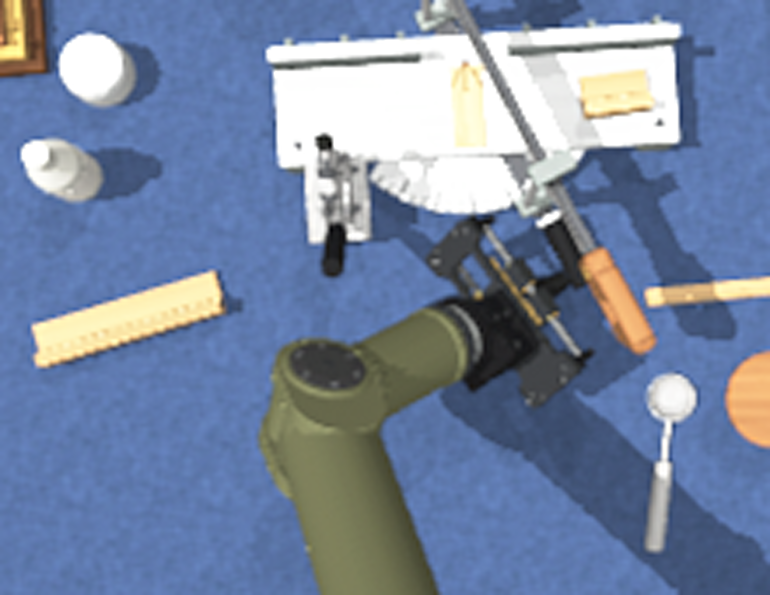

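```bash
python3 -m creep '[{"tx":-0.005,"ty":-0.0014,"tz":0.0052,"rx":0,"ry":0,"rz":0},{"tx":-0.005,"ty":-0.0014,"tz":0.0052,"rx":0,"ry":0,"rz":0},{"tx":-0.005,"ty":-0.0014,"tz":0.0052,"rx":0,"ry":0,"rz":0},{"tx":0,"ty":0,"tz":0,"rx":0,"ry":0,"rz":0}]'; python3 ang.py
```

```text
time_s: 11.2
tool_pos: [0.5015, -0.1899, 0.0617]
tool_rot: [-170.7, 44.0, 133.4]
force: [-0.0, -0.1, -0.7]
grip_width: 0.0003
handle [332 207  16  31 240] [339.56 222.15] R 0.295 phi 13.21
handle [351 198  24  28 275] [362.84 211.99] R 0.296 phi 29.25
```

```bash
python3 -m creep '[{"tx":-0.0024,"ty":-0.0006,"tz":0.0025,"rx":0,"ry":0,"rz":0},{"tx":0,"ty":0,"tz":0,"rx":0,"ry":0,"rz":0}]'; python3 ang.py
python3 - <<'E'
from h import *
c=cam("top"); a=c["pixels"][50:240,270:390,::-1]; cv2.imwrite("pics/h1.png",cv2.resize(a,None,fx=4,fy=3.1,interpolation=cv2.INTER_CUBIC))
for ph in(28,30,32):
  s,k=np.sin(np.deg2rad(ph)),np.cos(np.deg2rad(ph)); print(ph,[((proj(c,tow([R*k,R*s,.25]))-[270,50])*[4,3.1]).round(0).tolist() for R in(.24,0,-.3)])
E
```

```text
time_s: 11.55
tool_pos: [0.5029, -0.1922, 0.0614]
tool_rot: [-170.7, 43.9, 133.5]
force: [-0.9, 0.9, 0.9]
grip_width: 0.0005
handle [332 207  16  31 240] [339.56 222.15] R 0.295 phi 13.21
handle [352 197  24  29 279] [363.52 211.34] R 0.296 phi 29.84
28 [[20.0, 72.0], [173.0, 263.0], [369.0, 508.0]]
30 [[11.0, 77.0], [173.0, 263.0], [380.0, 502.0]]
32 [[3.0, 81.0], [173.0, 263.0], [391.0, 496.0]]
```

View pics/h1.png

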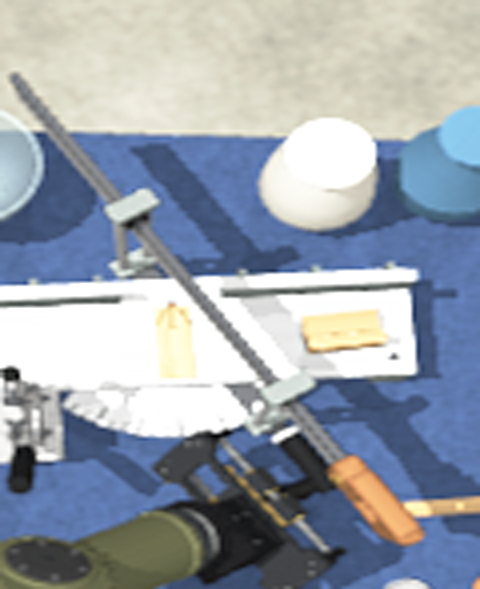

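Run:
```python
from srch import *; from kin import q4
p,T,o=pose()
p=p+T[:,0]*.01
for d in(0,.03,.06,.1,.15,.2): 
  for up in(0,.1): q=p-T[:,2]*d+[0,0,up]; print(d,up,q.round(3),check(q,T,30),round(q4(q,T),1))
print("up in tool",T.T@[0,0,1])
```

```text
0 0 [ 0.498 -0.187  0.054] {'posts/body': 0.003, 'minz': np.float64(0.028)} 133.5
0 0.1 [ 0.498 -0.187  0.154] {'posts/body': 0.003, 'blade/body': 0.022, 'blade/fing': 0.022, 'shandle/body': 0.008, 'shandle/fing': 0.013, 'minz': np.float64(0.128)} 129.0
0.03 0 [ 0.487 -0.169  0.076] {'posts/body': 0.024, 'minz': np.float64(0.05)} 134.1
0.03 0.1 [ 0.487 -0.169  0.176] {'posts/body': 0.024, 'blade/fing': 0.022, 'shandle/body': 0.029, 'shandle/fing': 0.013, 'minz': np.float64(0.15)} 128.9
0.06 0 [ 0.477 -0.15   0.097] {'minz': np.float64(0.071)} 134.3
0.06 0.1 [ 0.477 -0.15   0.197] {'blade/fing': 0.034, 'shandle/fing': 0.024, 'minz': np.float64(0.171)} 128.4
0.1 0 [ 0.462 -0.126  0.126] {'minz': np.float64(0.099)} 134.2
0.1 0.1 [ 0.462 -0.126  0.226] {'minz': np.float64(0.199)} 127.4
0.15 0 [ 0.445 -0.096  0.161] {'chandle/body': 0.017, 'minz': np.float64(0.135)} 133.2
0.15 0.1 [ 0.445 -0.096  0.261] {'minz': np.float64(0.235)} 125.5
0.2 0 [ 0.427 -0.065  0.197] {'chandle/body': 0.014, 'minz': np.float64(0.17)} 131.5
0.2 0.1 [ 0.427 -0.065  0.297] {'minz': np.float64(0.27)} 122.9
up in tool [-0.69400468 -0.11610164 -0.71054761]
```

```bash
python3 -m creep '[{"tx":0.006,"ty":0,"tz":-0.003,"rx":0,"ry":0,"rz":0},{"tx":0.004,"ty":0,"tz":-0.03,"rx":0,"ry":0,"rz":0},{"tx":0,"ty":0,"tz":-0.035,"rx":0,"ry":0,"rz":0},{"tx":0,"ty":0,"tz":-0.035,"rx":0,"ry":0,"rz":0},{"tx":-0.038,"ty":-0.0065,"tz":-0.039,"rx":0,"ry":0,"rz":0},{"tx":-0.038,"ty":-0.0065,"tz":-0.039,"rx":0,"ry":0,"rz":0},{"tx":-0.038,"ty":-0.0065,"tz":-0.039,"rx":0,"ry":0,"rz":0},{"tx":-0.038,"ty":-0.0065,"tz":-0.039,"rx":0,"ry":0,"rz":0},{"tx":0,"ty":0,"tz":0,"rx":0,"ry":0,"rz":0}]'
python3 ang.py
python3 - <<'E'
from h import *
p,T,o=pose(); print(p.round(3),np.round(o['qpos'],1))
yw=np.deg2rad(108.6); D=np.array([[np.cos(yw),np.sin(yw),0],[np.sin(yw),-np.cos(yw),0],[0,0,-1]])
print(Ro.from_matrix(T.T@D).as_rotvec(degrees=True).round(1))
E
```

```text
time_s: 12.82
tool_pos: [0.4687, -0.1173, 0.2525]
tool_rot: [-171.4, 45.4, 133.6]
force: [-0.2, 1.1, -0.8]
grip_width: 0.0001
handle [332 207  16  31 240] [339.56 222.15] R 0.295 phi 13.21
handle [352 197  24  28 277] [363.53 211.3 ] R 0.296 phi 29.85
[ 0.467 -0.12   0.25 ] [  2.9 -17.2 -22.4 127.   43.1  65.    3.1]
[ 1.5 46.2 20.1]
```

```bash
python3 -m creep '[{"tx":0,"ty":0,"tz":-0.03,"rx":0.3,"ry":9.2,"rz":4},{"tx":0,"ty":0,"tz":-0.03,"rx":0.3,"ry":9.2,"rz":4},{"tx":0,"ty":0,"tz":-0.03,"rx":0.3,"ry":9.2,"rz":4},{"tx":0,"ty":0,"tz":-0.03,"rx":0.3,"ry":9.2,"rz":4},{"tx":0,"ty":0,"tz":-0.02,"rx":0.3,"ry":9.2,"rz":4},{"tx":0,"ty":0,"tz":0,"rx":0,"ry":0,"rz":0}]' 0.05
python3 - <<'E'
from srch import *
p=np.array([.5029,-.1922,.0614]);T=Ro.from_euler('xyz',[-170.7,43.9,133.5],degrees=True).as_matrix()
_,out,side=barpts(29.85)
for R in(.24,.25,.26): print(R,(T.T@(tow([0,0,.07])+out*R-p)).round(4))
p,T,o=pose(); print(p.round(3),np.round(o['qpos'],1),o['tool_rot'])
yw=np.deg2rad(108.6); D=np.array([[np.cos(yw),np.sin(yw),0],[np.sin(yw),-np.cos(yw),0],[0,0,-1]])
print(Ro.from_matrix(T.T@D).as_rotvec(degrees=True).round(1), (T.T@(np.array([.423,.290,.2])-p)).round(3))
E
```

```text
time_s: 13.68
tool_pos: [0.436, -0.0668, 0.3706]
tool_rot: [179.9, 0.3, 108.0]
force: [-0.3, 0.4, -0.4]
grip_width: 0.0479
0.24 [-0.0148  0.0118  0.0004]
0.25 [-0.0137  0.0018  0.001 ]
0.26 [-0.0126 -0.0081  0.0015]
[ 0.436 -0.067  0.371] [-4.8 -9.4  8.4 94.8  1.6 94.3 21.6] [179.90699943   0.30717474 107.99977231]
[ 0.1  0.3 -0.6] [0.344 0.098 0.169]
```

Run:
```python
from h import *
p,T,o=pose(); c=cam("scene")
w=o['grip_width']/2
a=c["pixels"].copy()
for k in(-.012,.025):
  for s in(1,-1):
    print(k,s,proj(c,p+T@np.array([0,s*w,k])).round(1))
u,v=proj(c,p).astype(int); print(u,v); x0,y0=u-50,v-50
b=a[y0:y0+100,x0:x0+100,::-1]; cv2.imwrite("pics/i1.png",cv2.resize(b,None,fx=6,fy=6,interpolation=cv2.INTER_CUBIC)); print(x0,y0)
d=cam("wrist")["pixels"][:,:,::-1]; cv2.imwrite("pics/i2.png",d)
```

```text
-0.012 1 [313.6 127. ]
-0.012 -1 [310.7 119.5]
0.025 1 [313.6 138.6]
0.025 -1 [310.7 130.9]
312 126
262 76
```

View pics/i1.png

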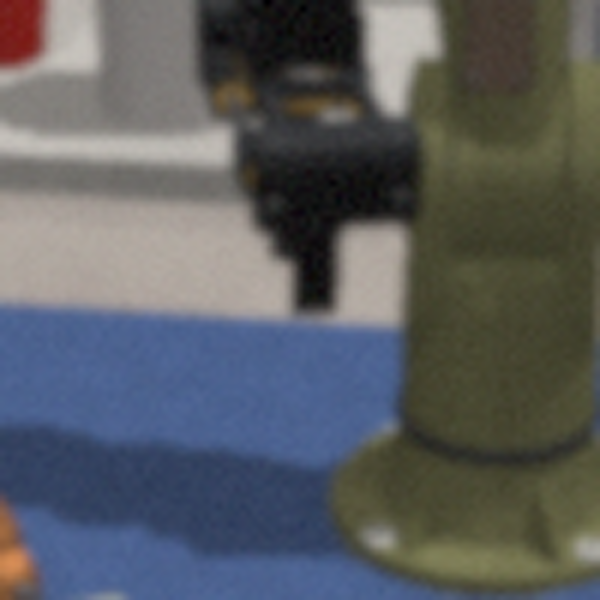

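View pics/i2.png

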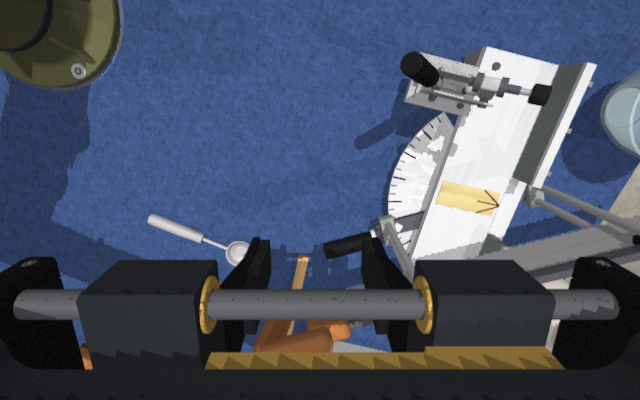

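```bash
python3 -m creep '[{"tx":0.05,"ty":0.014,"tz":0,"rx":0,"ry":0.1,"rz":-0.6},{"tx":0.05,"ty":0.014,"tz":0,"rx":0,"ry":0,"rz":0},{"tx":0.05,"ty":0.014,"tz":0,"rx":0,"ry":0,"rz":0},{"tx":0.05,"ty":0.014,"tz":0,"rx":0,"ry":0,"rz":0},{"tx":0.05,"ty":0.014,"tz":0.02,"rx":0,"ry":0,"rz":0},{"tx":0.05,"ty":0.014,"tz":0.04,"rx":0,"ry":0,"rz":0},{"tx":0.044,"ty":0.014,"tz":0.04,"rx":0,"ry":0,"rz":0},{"tx":0,"ty":0,"tz":0.04,"rx":0,"ry":0,"rz":0},{"tx":0,"ty":0,"tz":0,"rx":0,"ry":0,"rz":0}]' 0.05
python3 - <<'E'
from h import *
p,T,o=pose(); print(p.round(4),np.round(o['qpos'],1),o['tool_rot'])
d=cam("wrist")["pixels"][:,:,::-1]; cv2.imwrite("pics/j.png",d)
E
```

```text
time_s: 14.9
tool_pos: [0.4122, 0.2911, 0.2272]
tool_rot: [-179.6, 0.3, 109.4]
force: [0.4, 0.2, -0.4]
grip_width: 0.0502
[0.4122 0.2911 0.2272] [-22.    1.3 -16.6 101.1   0.6  78.1 -19.3] [-179.60462031    0.34001336  109.4027251 ]
```

View pics/j.png

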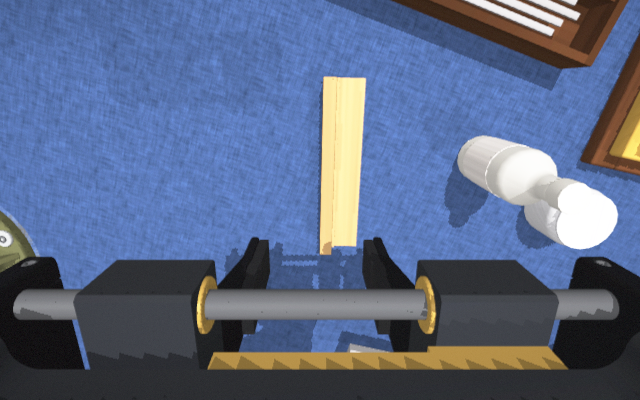

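Run:
```python
from h import *
c=cam("wrist"); a=c["pixels"][60:265,290:390,::-1]; cv2.imwrite("pics/j2.png",cv2.resize(a,None,fx=5,fy=2.9,interpolation=cv2.INTER_CUBIC))
for n,u,v,z in(("frontL",323,77,.04),("frontR",320,253,.04),("inL",338,77,.04),("inR",333,248,.04),("backL",366,78,.014),("backR",356,245,.014)):
  print(n,ray(c,u,v,z).round(4))
```

```text
frontL [0.3884 0.3848 0.04  ]
frontR [0.4519 0.196  0.04  ]
inL [0.4028 0.3899 0.04  ]
inR [0.4643 0.2074 0.04  ]
backL [0.4333 0.4003 0.014 ]
backR [0.4962 0.2094 0.014 ]
```

View pics/j2.png

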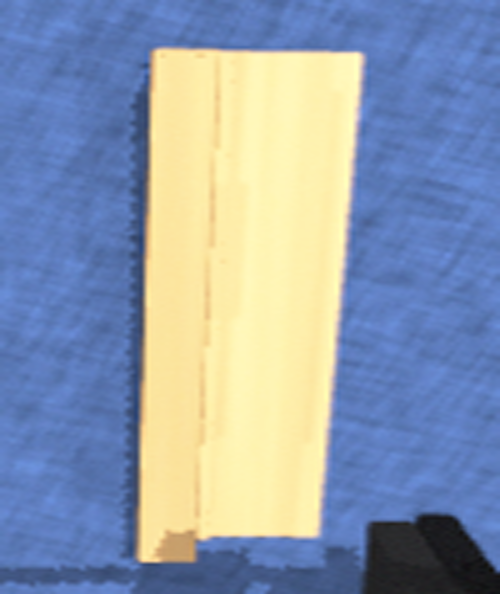

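Run:
```python
from h import *
c=cam("wrist"); f=lambda x,y:(290+x/5,60+y/2.9)
P={n:ray(c,*f(x,y),z)[:2] for n,x,y,z in(("fL",152,48,.04),("fR",137,562,.04),("iL",216,52,.04),("iR",196,562,.04),("bL",363,52,.014),("bR",318,537,.014))}
for k,v in P.items(): print(k,v.round(4))
for a,b in(("fL","fR"),("iL","iR"),("bL","bR")):
  d=P[a]-P[b]; print(a,np.linalg.norm(d).round(4),np.degrees(np.arctan2(-d[0],d[1])).round(2))
m=(P["fL"]+P["fR"]+P["iL"]+P["iR"])/4; print("ridge mid",m.round(4))
x=np.array([np.cos(np.deg2rad(18.4)),np.sin(np.deg2rad(18.4))])
print("widths",(P["iL"]-P["fL"])@x,(P["bL"]-P["fL"])@x,(P["bR"]-P["fR"])@x)
p,T,o=pose(); yw=np.deg2rad(108.5); D=np.array([[np.cos(yw),np.sin(yw),0],[np.sin(yw),-np.cos(yw),0],[0,0,-1]])
print(p, "delta tool",(T.T@(np.array([*m,.05])-p)).round(4),Ro.from_matrix(T.T@D).as_rotvec(degrees=True).round(2))
```

```text
fL [0.3878 0.3853]
fR [0.4514 0.1939]
iL [0.4007 0.3883]
iR [0.4649 0.1986]
bL [0.4322 0.4001]
bR [0.4959 0.2081]
fL 0.2017 18.38
iL 0.2003 18.7
bL 0.2023 18.35
ridge mid [0.4262 0.2915]
widths 0.013155863831651564 0.04676582372539107 0.0466469243577435
[0.41635885 0.29213965 0.23307903] delta tool [-0.0033  0.0084  0.1831] [0.21 0.15 0.68]
```

```bash
cat > tgt.py <<'E'
from h import *
def tgt(xyz,yaw):
    p,T,o=pose(); yw=np.deg2rad(yaw); D=np.array([[np.cos(yw),np.sin(yw),0],[np.sin(yw),-np.cos(yw),0],[0,0,-1]])
    print("at",p.round(4),"rot",np.round(o['tool_rot'],2),"F",np.round(o['force'],1),"w",round(o['grip_width'],4)); print("delta(after rot)",(D.T@(np.array(xyz)-p)).round(4),"delta(now)",(T.T@(np.array(xyz)-p)).round(4),"rot",Ro.from_matrix(T.T@D).as_rotvec(degrees=True).round(2))
E
python3 -c "
from tgt import *
tgt([.404,.3579,.03],108.5)
c=cam('top')
for n,u,v,z in(('pad',272.4,171,.22),('pad2',272.4,171,.23),('glue',198,181,.08),('chandle end',275,206,.217)): print(n,tob(ray(c,u,v,z)).round(3))
"
```

```text
at [0.4164 0.2921 0.2331] rot [1.7979e+02 1.5000e-01 1.0918e+02] F [-0.3 -0.1  0.8] w 0.05
delta(after rot) [0.0663 0.0091 0.2031] delta(now) [0.0667 0.0092 0.2029] rot [0.21 0.15 0.68]
pad [-0.105  0.141  0.22 ]
pad2 [-0.107  0.14   0.23 ]
glue [-0.101  0.422  0.08 ]
chandle end [-0.22   0.139  0.217]
```

```bash
python3 -m creep '[{"tx":0.033,"ty":0.0046,"tz":0.03,"rx":0.2,"ry":0.1,"rz":0.7},{"tx":0.033,"ty":0.0046,"tz":0.04,"rx":0,"ry":0,"rz":0},{"tx":0,"ty":0,"tz":0.05,"rx":0,"ry":0,"rz":0},{"tx":0,"ty":0,"tz":0.05,"rx":0,"ry":0,"rz":0},{"tx":0,"ty":0,"tz":0,"rx":0,"ry":0,"rz":0}]' 0.05 50
python3 -c "
from tgt import *
tgt([.404,.3579,.009],108.5)
d=cam('wrist')['pixels'][:,:,::-1]; cv2.imwrite('pics/k.png',d)
"
```

```text
time_s: 15.72
tool_pos: [0.402, 0.3553, 0.0596]
tool_rot: [-179.6, 0.2, 108.4]
force: [-0.3, 0.8, -0.2]
grip_width: 0.0503
at [0.402  0.3553 0.0596] rot [-1.7958e+02  1.7000e-01  1.0844e+02] F [-0.3  0.8 -0.2] w 0.0503
delta(after rot) [0.0018 0.0028 0.0506] delta(now) [0.002  0.0031 0.0506] rot [-0.42  0.17 -0.06]
```

View pics/k.png

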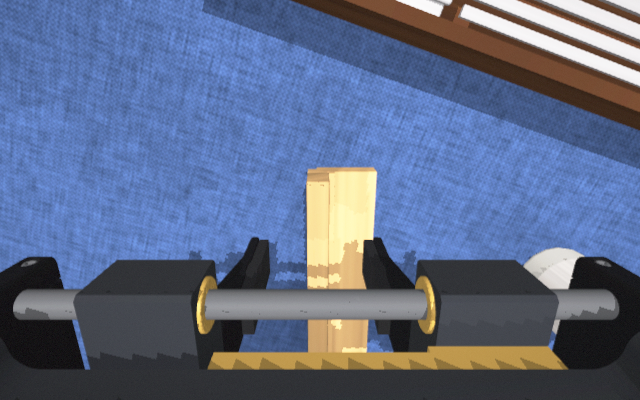

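```bash
python3 -m creep '[{"tx":0.002,"ty":0.002,"tz":0.02,"rx":0,"ry":0,"rz":0},{"tx":0,"ty":0,"tz":0.02,"rx":0,"ry":0,"rz":0},{"tx":0,"ty":0,"tz":0.008,"rx":0,"ry":0,"rz":0},{"tx":0,"ty":0,"tz":0,"rx":0,"ry":0,"rz":0}]'
python3 -c "
from tgt import *
tgt([.404,.3579,.009],108.5)
d=cam('wrist')['pixels'][:,:,::-1]; cv2.imwrite('pics/k2.png',d)
c=cam('scene'); p,T,o=pose(); u=[(proj(c,p+T@np.array([0,s*.025,-.012]))-[360,180])*6 for s in(1,-1)]; print(u)
cv2.imwrite('pics/k3.png',cv2.resize(c['pixels'][180:270,360:480,::-1],None,fx=6,fy=6,interpolation=cv2.INTER_CUBIC))
"
```

```text
time_s: 16.27
tool_pos: [0.4057, 0.3604, 0.0153]
tool_rot: [180.0, -0.0, 108.4]
force: [0.1, 0.4, 0.4]
grip_width: 0.0497
at [0.4057 0.3604 0.0153] rot [179.98  -0.   108.44] F [0.1 0.4 0.4] w 0.0497
delta(after rot) [-0.0019 -0.0024  0.0063] delta(now) [-0.0019 -0.0024  0.0063] rot [ 0.02 -0.   -0.06]
[array([521.46373103, 299.83614451]), array([485.13510559, 243.16017525])]
```

View pics/k3.png

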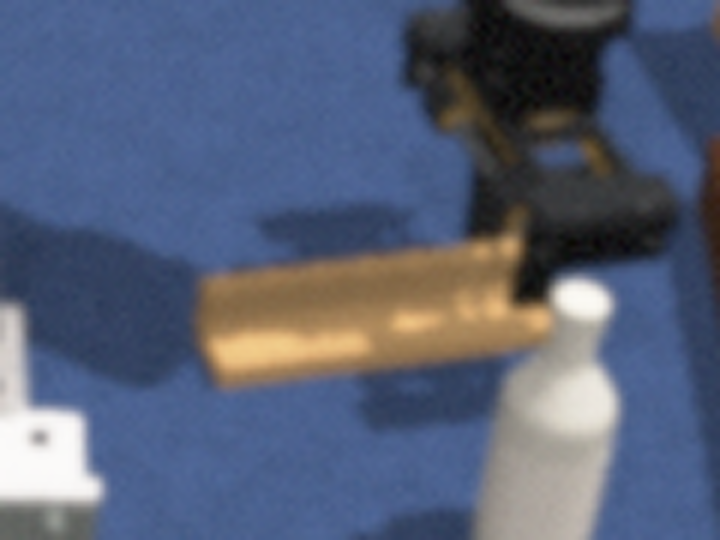

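View pics/k2.png

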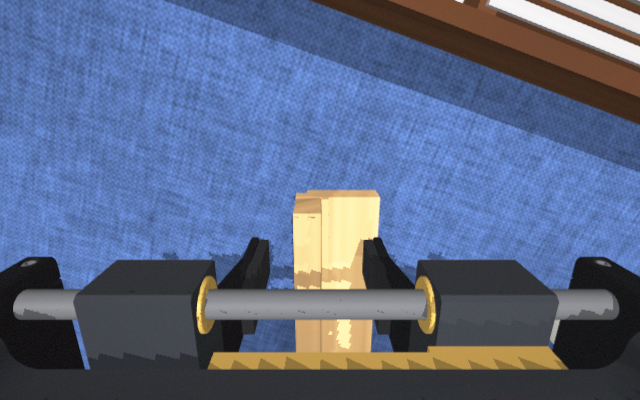

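```bash
python3 -m creep '[{"tx":0,"ty":-0.004,"tz":0.006,"rx":0,"ry":0,"rz":0},{"tx":0,"ty":0,"tz":0,"rx":0,"ry":0,"rz":0}]'
python3 -m creep '[{"tx":0,"ty":0,"tz":0,"rx":0,"ry":0,"rz":0},{"tx":0,"ty":0,"tz":0,"rx":0,"ry":0,"rz":0},{"tx":0,"ty":0,"tz":0,"rx":0,"ry":0,"rz":0},{"tx":0,"ty":0,"tz":0,"rx":0,"ry":0,"rz":0}]' 0.0 50
```

```text
time_s: 16.62
tool_pos: [0.4001, 0.3581, 0.0073]
tool_rot: [-179.8, 0.1, 108.5]
force: [0.4, -0.4, -0.0]
grip_width: 0.0502
time_s: 17.12
tool_pos: [0.4008, 0.3585, 0.0076]
tool_rot: [-179.9, 0.0, 108.5]
force: [1.3, -0.6, 0.1]
grip_width: 0.018
```

```bash
python3 -m creep '[{"tx":0,"ty":0,"tz":0,"rx":0,"ry":0,"rz":0},{"tx":0,"ty":0,"tz":0,"rx":0,"ry":0,"rz":0},{"tx":0,"ty":0,"tz":-0.01,"rx":0,"ry":0,"rz":0},{"tx":0,"ty":0,"tz":-0.02,"rx":0,"ry":0,"rz":0},{"tx":0,"ty":0,"tz":-0.02,"rx":0,"ry":0,"rz":0},{"tx":0,"ty":0,"tz":0,"rx":0,"ry":0,"rz":0}]'
python3 -c "
from tgt import *
d=cam('wrist')['pixels'][:,:,::-1]; cv2.imwrite('pics/l2.png',d)
c=cam('scene'); 
cv2.imwrite('pics/l3.png',cv2.resize(c['pixels'][160:270,360:480,::-1],None,fx=5,fy=5,interpolation=cv2.INTER_CUBIC))
"
```

```text
time_s: 17.88
tool_pos: [0.4019, 0.3596, 0.0595]
tool_rot: [179.9, -0.0, 108.5]
force: [-0.0, 0.1, -2.1]
grip_width: 0.0136
```

View pics/l3.png

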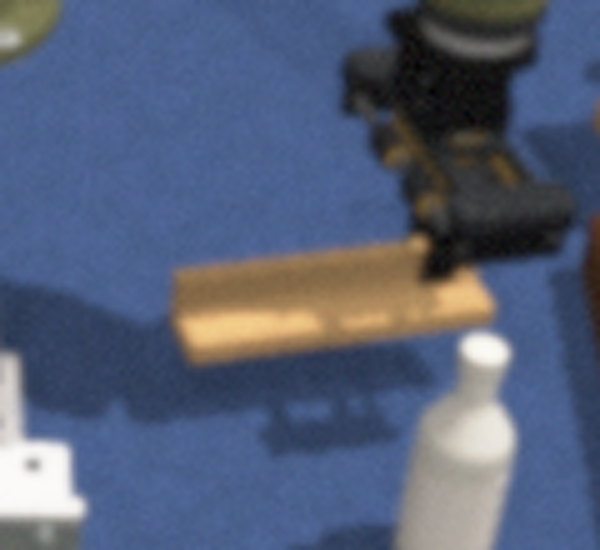

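View pics/l2.png

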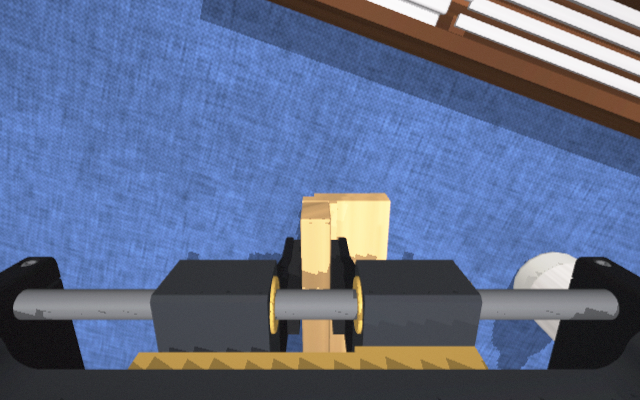

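```bash
python3 -c "
from tgt import *
w=tow([-.045,.217,0]); print(w); tgt([w[0],w[1],.27],94.86)"
```

```text
[0.65377726 0.15590736 0.        ]
at [0.4007 0.3583 0.0574] rot [-1.7988e+02  5.0000e-02  1.0847e+02] F [-0.4 -0.4 -1.6] w 0.0138
delta(after rot) [-0.2231  0.2351 -0.2126] delta(now) [-0.2723  0.1755 -0.2128] rot [-0.12  0.07 13.61]
```

```bash
python3 -m creep '[{"tx":0,"ty":0,"tz":-0.04,"rx":0,"ry":0,"rz":3.4},{"tx":0,"ty":0,"tz":-0.06,"rx":0,"ry":0,"rz":3.4},{"tx":0,"ty":0,"tz":-0.06,"rx":0,"ry":0,"rz":3.4},{"tx":0,"ty":0,"tz":-0.053,"rx":0,"ry":0,"rz":3.4},{"tx":-0.03,"ty":0.0316,"tz":0,"rx":0,"ry":0,"rz":0},{"tx":-0.034,"ty":0.0356,"tz":0,"rx":0,"ry":0,"rz":0},{"tx":-0.034,"ty":0.0356,"tz":0,"rx":0,"ry":0,"rz":0},{"tx":-0.034,"ty":0.0356,"tz":0,"rx":0,"ry":0,"rz":0},{"tx":-0.034,"ty":0.0356,"tz":0,"rx":0,"ry":0,"rz":0},{"tx":-0.034,"ty":0.0356,"tz":0,"rx":0,"ry":0,"rz":0},{"tx":-0.023,"ty":0.0255,"tz":0,"rx":0,"ry":0,"rz":0},{"tx":0,"ty":0,"tz":0,"rx":0,"ry":0,"rz":0},{"tx":0,"ty":0,"tz":0,"rx":0,"ry":0,"rz":0}]'
python3 -c "
from tgt import *
w=tow([-.045,.217,0]); print(w); tgt([w[0],w[1],.1],94.86)
d=cam('wrist')['pixels'][:,:,::-1]; cv2.imwrite('pics/m2.png',d)
c=cam('top'); 
cv2.imwrite('pics/m3.png',cv2.resize(c['pixels'][90:250,200:420,::-1],None,fx=3.5,fy=3.5,interpolation=cv2.INTER_CUBIC))
"
```

```text
time_s: 19.6
tool_pos: [0.6535, 0.1573, 0.269]
tool_rot: [-179.7, 0.0, 94.9]
force: [-0.4, 0.5, -1.9]
grip_width: 0.0135
[0.65377726 0.15590736 0.        ]
at [0.6535 0.1573 0.269 ] rot [-1.7974e+02  3.0000e-02  9.4910e+01] F [-0.4  0.5 -1.9] w 0.0135
delta(after rot) [-1.50e-03  1.00e-04  1.69e-01] delta(now) [-0.0014  0.0009  0.169 ] rot [-0.26  0.03  0.05]
```

View pics/m2.png

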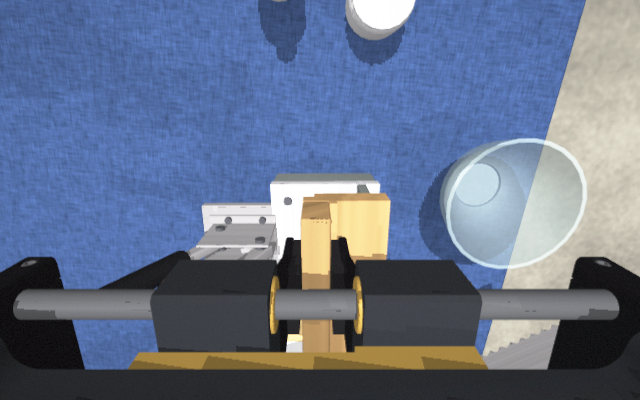

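View pics/m3.png

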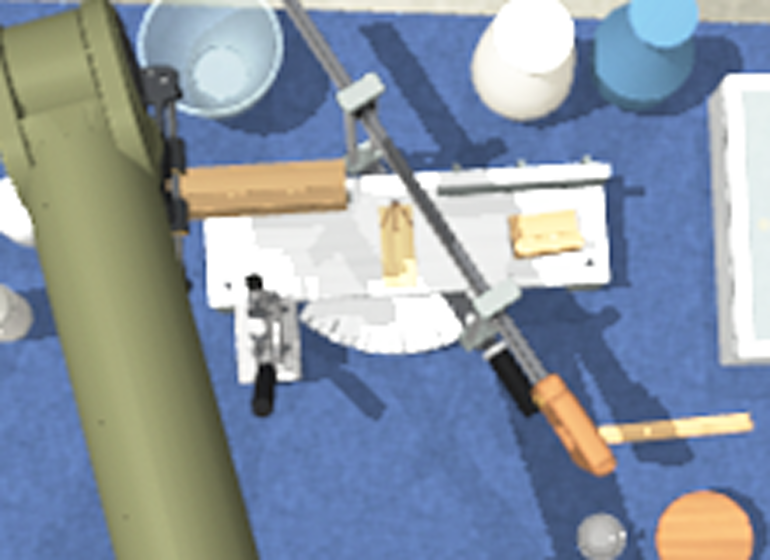

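```bash
python3 -m creep '[{"tx":-0.0014,"ty":0.0,"tz":0.05,"rx":-0.2,"ry":0,"rz":0},{"tx":0,"ty":0,"tz":0.05,"rx":0,"ry":0,"rz":0},{"tx":0,"ty":0,"tz":0.05,"rx":0,"ry":0,"rz":0},{"tx":0,"ty":0,"tz":0.025,"rx":0,"ry":0,"rz":0},{"tx":0,"ty":0,"tz":0,"rx":0,"ry":0,"rz":0}]'
python3 -c "
from tgt import *
w=tow([-.045,.217,0]); print(w); tgt([w[0],w[1],.0773],94.86)
c=cam('wrist'); d=c['pixels'][:,:,::-1]; cv2.imwrite('pics/n2.png',d)
c=cam('scene'); 
cv2.imwrite('pics/n3.png',cv2.resize(c['pixels'][180:310,250:410,::-1],None,fx=4.5,fy=4.5,interpolation=cv2.INTER_CUBIC))
"
```

```text
time_s: 20.32
tool_pos: [0.6521, 0.1557, 0.0931]
tool_rot: [-179.8, 0.1, 95.0]
force: [-0.2, -0.2, -1.1]
grip_width: 0.0139
[0.65377726 0.15590736 0.        ]
at [0.6521 0.1557 0.0931] rot [-1.7981e+02  1.0000e-01  9.4980e+01] F [-0.2 -0.2 -1.1] w 0.0139
delta(after rot) [0.0001 0.0017 0.0158] delta(now) [0.0001 0.0018 0.0158] rot [-0.19  0.1   0.12]
```

View pics/n2.png

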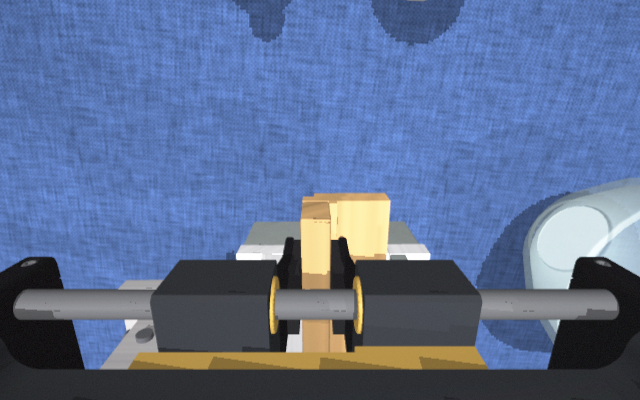

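View pics/n3.png

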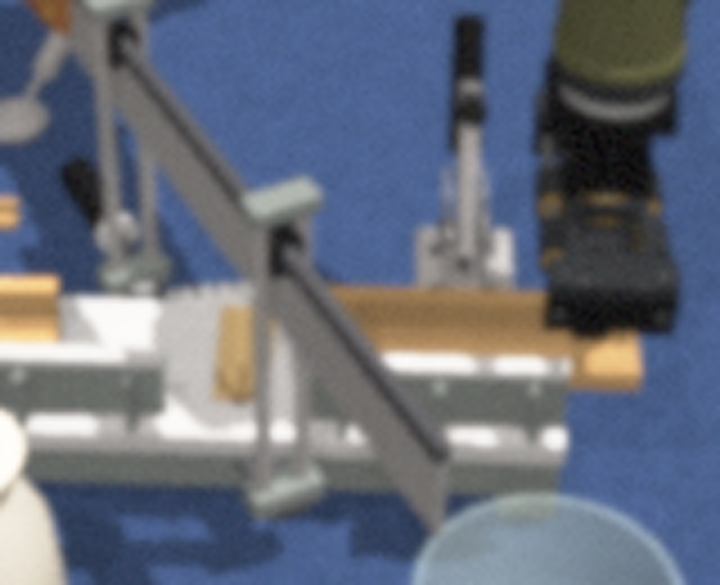

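```bash
python3 -m creep '[{"tx":-0.009,"ty":0.0,"tz":0.006,"rx":-0.2,"ry":0.1,"rz":0.1},{"tx":-0.01,"ty":0,"tz":0.004,"rx":0,"ry":0,"rz":0},{"tx":0,"ty":0,"tz":0.003,"rx":0,"ry":0,"rz":0},{"tx":0,"ty":0,"tz":0.002,"rx":0,"ry":0,"rz":0},{"tx":0,"ty":0,"tz":0,"rx":0,"ry":0,"rz":0}]'
python3 -c "
from tgt import *
w=tow([-.039,.198,0]); print(w); tgt([w[0],w[1],.0773],94.86)"
```

```text
time_s: 21.05
tool_pos: [0.6561, 0.1365, 0.0802]
tool_rot: [179.7, -0.1, 94.8]
force: [-0.5, -0.4, -1.2]
grip_width: 0.0137
[0.6613654 0.137484  0.       ]
at [0.6561 0.1365 0.0802] rot [ 1.7972e+02 -5.0000e-02  9.4800e+01] F [-0.5 -0.4 -1.2] w 0.0137
delta(after rot) [0.0005 0.0053 0.0029] delta(now) [0.0005 0.0053 0.003 ] rot [ 0.28 -0.05 -0.06]
```

```bash
python3 -m creep '[{"tx":0,"ty":0.0035,"tz":0.001,"rx":0.2,"ry":0,"rz":0},{"tx":0,"ty":0.002,"tz":0.001,"rx":0,"ry":0,"rz":0},{"tx":0,"ty":0,"tz":0.001,"rx":0,"ry":0,"rz":0},{"tx":0,"ty":0,"tz":0,"rx":0,"ry":0,"rz":0}]'
python3 -c "
from tgt import *
w=tow([-.039,.198,0]); tgt([w[0],w[1],.0773],94.86)"
```

```text
time_s: 21.55
tool_pos: [0.6621, 0.1367, 0.0777]
tool_rot: [179.9, -0.0, 94.8]
force: [0.9, 0.4, -0.9]
grip_width: 0.0136
at [0.6621 0.1367 0.0777] rot [ 1.7986e+02 -3.0000e-02  9.4790e+01] F [ 0.9  0.4 -0.9] w 0.0136
delta(after rot) [ 0.0009 -0.0007  0.0004] delta(now) [ 0.0009 -0.0007  0.0004] rot [ 0.14 -0.03 -0.07]
```

```bash
python3 -m creep '[{"tx":0,"ty":0.002,"tz":0.001,"rx":0,"ry":0,"rz":0},{"tx":0,"ty":0,"tz":0.001,"rx":0,"ry":0,"rz":0},{"tx":0,"ty":0,"tz":0,"rx":0,"ry":0,"rz":0}]'
python3 -c "
from tgt import *
w=tow([-.039,.198,0]); tgt([w[0],w[1],.0773],94.86)"
```

```text
time_s: 21.92
tool_pos: [0.6626, 0.1367, 0.0776]
tool_rot: [-180.0, -0.0, 94.8]
force: [-7.3, -1.5, 10.7]
grip_width: 0.0137
at [0.6626 0.1367 0.0776] rot [-1.7998e+02 -3.0000e-02  9.4760e+01] F [-7.3 -1.5 10.7] w 0.0137
delta(after rot) [ 0.0008 -0.0012  0.0003] delta(now) [ 0.0008 -0.0012  0.0003] rot [-0.02 -0.03 -0.1 ]
```

```bash
python3 -m creep '[{"tx":0,"ty":0,"tz":0,"rx":0,"ry":0,"rz":0},{"tx":0,"ty":0,"tz":0,"rx":0,"ry":0,"rz":0},{"tx":0,"ty":0,"tz":0,"rx":0,"ry":0,"rz":0},{"tx":0,"ty":0,"tz":-0.01,"rx":0,"ry":0,"rz":0},{"tx":0,"ty":0,"tz":-0.03,"rx":0,"ry":0,"rz":0},{"tx":0,"ty":0,"tz":-0.05,"rx":0,"ry":0,"rz":0},{"tx":0,"ty":0,"tz":-0.05,"rx":0,"ry":0,"rz":0},{"tx":0,"ty":0,"tz":0,"rx":0,"ry":0,"rz":0}]' 0.026 20
python3 -c "
from tgt import *
w=tow([-.03,.29,0]); tgt([w[0],w[1],.2],4.86)
c=cam('wrist'); d=c['pixels'][:,:,::-1]; cv2.imwrite('pics/o2.png',d)
c=cam('scene'); 
cv2.imwrite('pics/o3.png',cv2.resize(c['pixels'][180:310,250:410,::-1],None,fx=4.5,fy=4.5,interpolation=cv2.INTER_CUBIC))
"
```

```text
time_s: 22.92
tool_pos: [0.6665, 0.1373, 0.2223]
tool_rot: [179.3, -0.1, 94.8]
force: [1.3, 0.4, 0.8]
grip_width: 0.026
at [0.6665 0.1373 0.2223] rot [ 1.7929e+02 -1.2000e-01  9.4760e+01] F [1.3 0.4 0.8] w 0.026
delta(after rot) [ 0.0039 -0.0926  0.0223] delta(now) [0.0926 0.0034 0.0225] rot [ 0.47 -0.66 89.9 ]
```

View pics/o2.png

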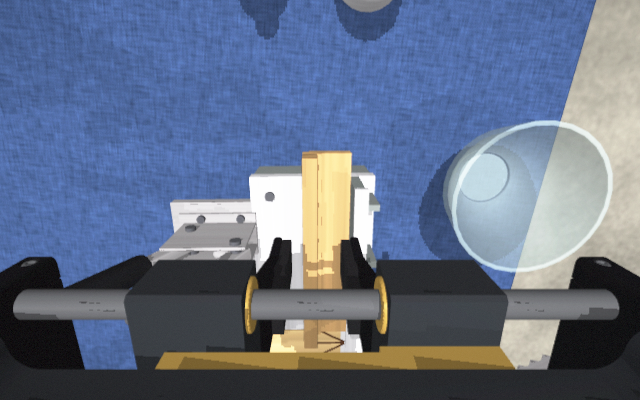

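View pics/o3.png

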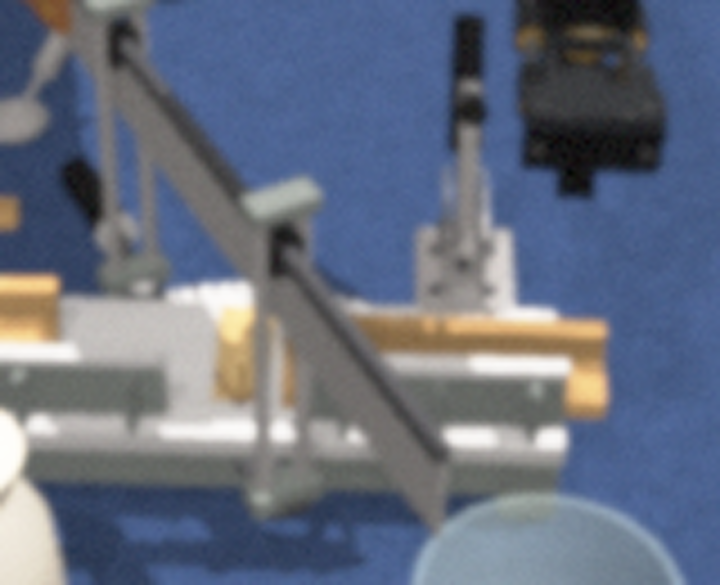

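```bash
python3 -c "
from h import *
c=cam('wrist')
for u,v,z in((302,152,.11),(318,152,.11),(351,152,.084)): print(tob(ray(c,u,v,z)).round(4))"
python3 -m creep '[{"tx":0.046,"ty":0.003,"tz":0,"rx":0.5,"ry":0,"rz":0},{"tx":0.046,"ty":0,"tz":0,"rx":0,"ry":0,"rz":0},{"tx":0,"ty":0,"tz":0,"rx":0,"ry":0,"rz":10},{"tx":0,"ty":0,"tz":0,"rx":0,"ry":0,"rz":10},{"tx":0,"ty":0,"tz":0.01,"rx":0,"ry":0,"rz":10},{"tx":0,"ty":0,"tz":0.02,"rx":0,"ry":0,"rz":10},{"tx":0,"ty":0,"tz":0.02,"rx":0,"ry":0,"rz":10},{"tx":0,"ty":0,"tz":0.02,"rx":0,"ry":0,"rz":10},{"tx":0,"ty":0,"tz":0.02,"rx":0,"ry":0,"rz":10},{"tx":0,"ty":0,"tz":0.02,"rx":0,"ry":0,"rz":10},{"tx":0,"ty":0,"tz":0.01,"rx":0,"ry":0,"rz":10},{"tx":0,"ty":0,"tz":0,"rx":0,"ry":0,"rz":0}]' 0 20
python3 -c "
from tgt import *
w=tow([-.03,.25,0]); tgt([w[0],w[1],.066],4.86)
c=cam('wrist'); d=c['pixels'][:,:,::-1]; cv2.imwrite('pics/p2.png',d)"
```

```text
[-0.0482  0.2319  0.11  ]
[-0.0347  0.2319  0.11  ]
[-0.0042  0.2273  0.084 ]
time_s: 24.58
tool_pos: [0.6562, 0.2277, 0.0925]
tool_rot: [179.9, 0.7, 4.9]
force: [-0.8, 0.2, 0.5]
grip_width: 0.0006
at [0.6562 0.2277 0.0925] rot [179.92   0.69   4.87] F [-0.8  0.2  0.5] w 0.0006
delta(after rot) [0.0065 0.0384 0.0265] delta(now) [0.0068 0.0383 0.0265] rot [0.08 0.69 0.02]
```

View pics/p2.png

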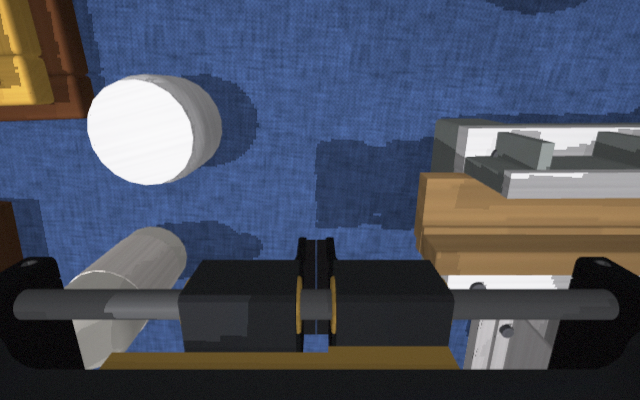

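```bash
python3 -m creep '[{"tx":0.0065,"ty":0,"tz":0.0255,"rx":0,"ry":0.7,"rz":0},{"tx":0,"ty":0.02,"tz":0,"rx":0,"ry":0,"rz":0},{"tx":0,"ty":0.02,"tz":0,"rx":0,"ry":0,"rz":0},{"tx":0,"ty":0.01,"tz":0,"rx":0,"ry":0,"rz":0},{"tx":0,"ty":0.01,"tz":0,"rx":0,"ry":0,"rz":0},{"tx":0,"ty":0.01,"tz":0,"rx":0,"ry":0,"rz":0},{"tx":0,"ty":0.01,"tz":0,"rx":0,"ry":0,"rz":0},{"tx":0,"ty":0,"tz":0,"rx":0,"ry":0,"rz":0}]'
python3 -c "
from tgt import *
w=tow([-.03,.1665,0]); tgt([w[0],w[1],.066],4.86)
c=cam('wrist'); d=c['pixels'][:,:,::-1]; cv2.imwrite('pics/q2.png',d)"
```

```text
time_s: 25.62
tool_pos: [0.6716, 0.1486, 0.0707]
tool_rot: [-180.0, -0.4, 4.7]
force: [0.3, 0.7, 0.8]
grip_width: 0.0001
at [0.6716 0.1486 0.0707] rot [-179.98   -0.38    4.73] F [0.3 0.7 0.8] w 0.0001
delta(after rot) [-0.0022  0.0417  0.0047] delta(now) [-0.0021  0.0418  0.0046] rot [-0.02 -0.38 -0.13]
```

View pics/q2.png

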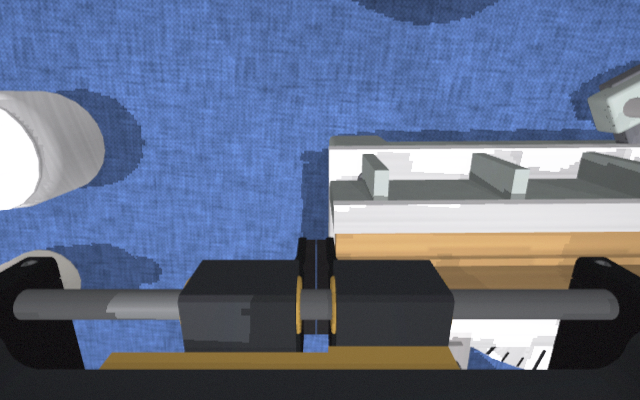

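```bash
python3 -m creep '[{"tx":-0.002,"ty":0.004,"tz":0.004,"rx":0,"ry":-0.4,"rz":0},{"tx":0,"ty":0.008,"tz":0,"rx":0,"ry":0,"rz":0},{"tx":0,"ty":0.01,"tz":0,"rx":0,"ry":0,"rz":0},{"tx":0,"ty":0.01,"tz":0,"rx":0,"ry":0,"rz":0},{"tx":0,"ty":0.008,"tz":0,"rx":0,"ry":0,"rz":0},{"tx":0,"ty":0,"tz":0,"rx":0,"ry":0,"rz":0}]'
python3 -c "
from tgt import *
w=tow([-.03,.167,0]); tgt([w[0],w[1],.066],4.86)
c=cam('wrist'); d=c['pixels'][:,:,::-1]; cv2.imwrite('pics/q3.png',d)
c=cam('top'); cv2.imwrite('pics/q4.png',cv2.resize(c['pixels'][110:210,240:400,::-1],None,fx=4.8,fy=4.8,interpolation=cv2.INTER_CUBIC))
"
```

```text
time_s: 26.42
tool_pos: [0.6723, 0.1085, 0.0658]
tool_rot: [180.0, 0.1, 4.7]
force: [0.7, 1.1, 1.7]
grip_width: 0.0005
at [0.6723 0.1085 0.0658] rot [1.80e+02 1.20e-01 4.74e+00] F [0.7 1.1 1.7] w 0.0005
delta(after rot) [ 0.0005  0.0012 -0.0002] delta(now) [ 0.0005  0.0012 -0.0002] rot [ 0.    0.12 -0.12]
```

View pics/q3.png

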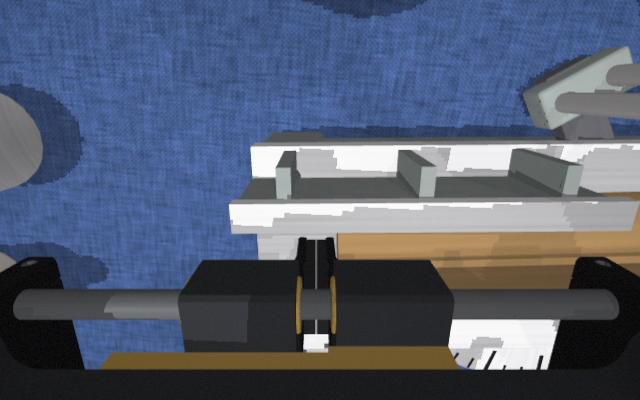

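View pics/q4.png

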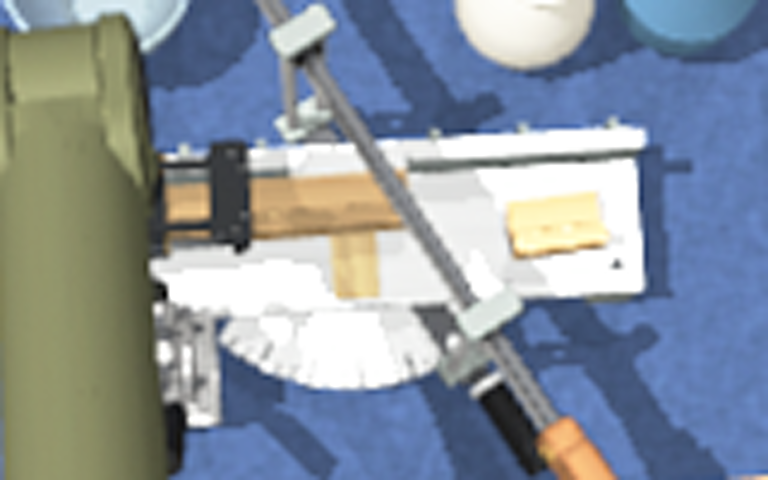

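```bash
python3 -m creep '[{"tx":0,"ty":-0.01,"tz":0,"rx":0,"ry":0,"rz":0},{"tx":0,"ty":0,"tz":-0.05,"rx":0,"ry":0,"rz":0},{"tx":0,"ty":0,"tz":-0.05,"rx":0,"ry":0,"rz":0},{"tx":0,"ty":0,"tz":-0.05,"rx":0,"ry":0,"rz":0},{"tx":0,"ty":0,"tz":-0.05,"rx":0,"ry":0,"rz":-10},{"tx":0,"ty":0,"tz":0,"rx":0,"ry":0,"rz":-10},{"tx":0,"ty":0,"tz":0,"rx":0,"ry":0,"rz":-10},{"tx":0,"ty":0,"tz":0,"rx":0,"ry":0,"rz":-10},{"tx":0,"ty":0,"tz":0,"rx":0,"ry":0,"rz":-10},{"tx":0,"ty":0,"tz":0,"rx":0,"ry":0,"rz":-10},{"tx":0,"ty":0,"tz":0,"rx":0,"ry":0,"rz":-10},{"tx":0,"ty":0,"tz":0,"rx":0,"ry":0,"rz":-10},{"tx":0,"ty":0,"tz":0,"rx":0,"ry":0,"rz":-10},{"tx":0,"ty":0,"tz":0,"rx":0,"ry":0,"rz":-10},{"tx":0,"ty":0,"tz":0,"rx":0,"ry":0,"rz":-10},{"tx":0,"ty":0,"tz":0,"rx":0,"ry":0,"rz":-10},{"tx":0,"ty":0,"tz":0,"rx":0,"ry":0,"rz":0}]'
python3 -c "
from tgt import *
w=tow([-.07,.07,0]); tgt([w[0],w[1],.075],124.86)
c=cam('wrist'); d=c['pixels'][:,:,::-1]; cv2.imwrite('pics/r2.png',d)
c=cam('top'); cv2.imwrite('pics/r4.png',cv2.resize(c['pixels'][110:210,240:400,::-1],None,fx=4.8,fy=4.8,interpolation=cv2.INTER_CUBIC))
"
```

```text
time_s: 28.65
tool_pos: [0.6715, 0.1191, 0.2649]
tool_rot: [-179.8, -0.1, 124.7]
force: [-0.5, -0.1, 0.8]
grip_width: 0.0
at [0.6715 0.1191 0.2649] rot [-1.7982e+02 -9.0000e-02  1.2467e+02] F [-0.5 -0.1  0.8] w 0.0
delta(after rot) [-0.0745 -0.0886  0.1899] delta(now) [-0.0751 -0.0878  0.1901] rot [-0.18 -0.09 -0.19]
```

View pics/r2.png

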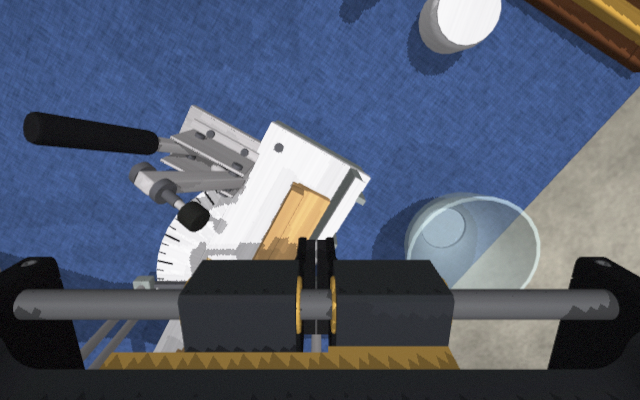

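View pics/r4.png

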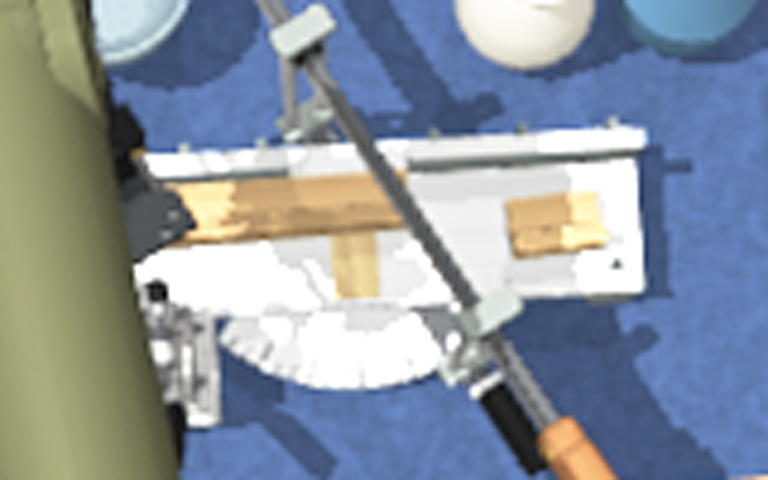

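```bash
python3 -m creep '[{"tx":-0.037,"ty":-0.044,"tz":0,"rx":-0.2,"ry":0,"rz":0},{"tx":-0.037,"ty":-0.044,"tz":0,"rx":0,"ry":0,"rz":0},{"tx":0,"ty":0,"tz":0.06,"rx":0,"ry":0,"rz":0},{"tx":0,"ty":0,"tz":0.06,"rx":0,"ry":0,"rz":0},{"tx":0,"ty":0,"tz":0.06,"rx":0,"ry":0,"rz":0},{"tx":0,"ty":0,"tz":0.006,"rx":0,"ry":0,"rz":0},{"tx":0,"ty":0,"tz":0,"rx":0,"ry":0,"rz":0}]'
python3 -c "
from tgt import *
w=tow([-.06,.07,0]); tgt([w[0],w[1],.077],124.86)
p,T,o=pose(); print('bed +x in tool',(T.T@B[:,0]).round(3))
c=cam('wrist'); d=c['pixels'][:,:,::-1]; cv2.imwrite('pics/s2.png',d)
"
```

```text
time_s: 29.62
tool_pos: [0.643, 0.0088, 0.0813]
tool_rot: [179.8, -0.0, 124.7]
force: [0.1, 0.1, 0.9]
grip_width: 0.0003
at [0.643  0.0088 0.0813] rot [ 1.7980e+02 -2.0000e-02  1.2472e+02] F [0.1 0.1 0.9] w 0.0003
delta(after rot) [-0.0052  0.0065  0.0043] delta(now) [-0.0052  0.0064  0.0043] rot [ 0.2  -0.02 -0.14]
bed +x in tool [-0.498  0.867  0.003]
```

View pics/s2.png

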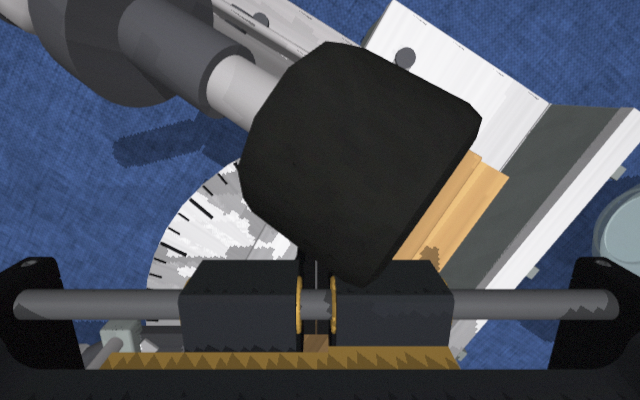

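```bash
python3 -m creep '[{"tx":-0.002,"ty":0.0035,"tz":0.002,"rx":0,"ry":0,"rz":0},{"tx":-0.002,"ty":0.0035,"tz":0,"rx":0,"ry":0,"rz":0},{"tx":0,"ty":0,"tz":0,"rx":0,"ry":0,"rz":0}]'; python3 -m creep '[{"tx":-0.001,"ty":0.0017,"tz":0,"rx":0,"ry":0,"rz":0},{"tx":0,"ty":0,"tz":0,"rx":0,"ry":0,"rz":0}]'
```

```text
time_s: 30.05
tool_pos: [0.6509, 0.0095, 0.0786]
tool_rot: [179.8, -0.0, 124.8]
force: [-0.0, -0.1, 0.8]
grip_width: 0.0001
time_s: 30.3
tool_pos: [0.6521, 0.0094, 0.0778]
tool_rot: [179.9, -0.1, 124.8]
force: [-0.2, -1.3, 0.5]
grip_width: 0.0009
```

```bash
python3 -m creep '[{"tx":-0.001,"ty":0.0017,"tz":0,"rx":0,"ry":0,"rz":0},{"tx":-0.001,"ty":0.0017,"tz":0,"rx":0,"ry":0,"rz":0},{"tx":0,"ty":0,"tz":0,"rx":0,"ry":0,"rz":0}]';  python3 -c "
from tgt import *
p,T,o=pose(); print(tob(p).round(4),o['force'])"
```

```text
time_s: 30.68
tool_pos: [0.6538, 0.0096, 0.0776]
tool_rot: [-179.9, -0.2, 124.8]
force: [-5.9, -0.2, 3.6]
grip_width: 0.0004
[-0.0574  0.0712  0.0776] [-5.89321621 -0.17416061  3.60176137]
```

```bash
python3 -m creep '[{"tx":0.006,"ty":-0.0104,"tz":0,"rx":0,"ry":0,"rz":0},{"tx":0,"ty":0,"tz":-0.05,"rx":0,"ry":0,"rz":0},{"tx":0,"ty":0,"tz":-0.06,"rx":0,"ry":0,"rz":0},{"tx":0,"ty":0,"tz":-0.06,"rx":0,"ry":0,"rz":0},{"tx":0,"ty":0,"tz":-0.03,"rx":0,"ry":0,"rz":-10},{"tx":0,"ty":0,"tz":0,"rx":0,"ry":0,"rz":-10},{"tx":0,"ty":0,"tz":0,"rx":0,"ry":0,"rz":-10},{"tx":0,"ty":0,"tz":0,"rx":0,"ry":0,"rz":-10},{"tx":0,"ty":0,"tz":0,"rx":0,"ry":0,"rz":-10},{"tx":0,"ty":0,"tz":0,"rx":0,"ry":0,"rz":-10},{"tx":0,"ty":0,"tz":0,"rx":0,"ry":0,"rz":0}]'
python3 -c "
from tgt import *
w=tow([-.172,.14,0]); tgt([w[0],w[1],.178],184.86)
c=cam('wrist'); d=c['pixels'][:,:,::-1]; cv2.imwrite('pics/t2.png',d)
c=cam('top'); cv2.imwrite('pics/t4.png',cv2.resize(c['pixels'][110:230,240:400,::-1],None,fx=4.8,fy=4.8,interpolation=cv2.INTER_CUBIC))
"
```

```text
time_s: 32.05
tool_pos: [0.6436, 0.0082, 0.2778]
tool_rot: [179.9, 0.1, -175.3]
force: [0.4, 0.0, 0.1]
grip_width: 0.0005
at [0.6436 0.0082 0.2778] rot [ 1.7987e+02  1.1000e-01 -1.7534e+02] F [0.4 0.  0.1] w 0.0005
delta(after rot) [0.1044 0.0693 0.0998] delta(now) [0.1048 0.0687 0.0997] rot [ 0.13  0.11 -0.2 ]
```

View pics/t2.png

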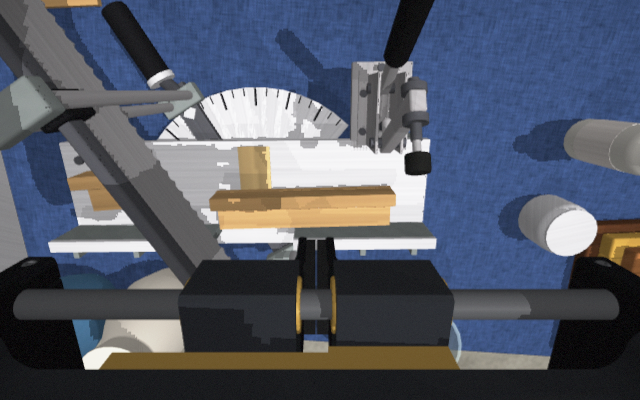

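View pics/t4.png

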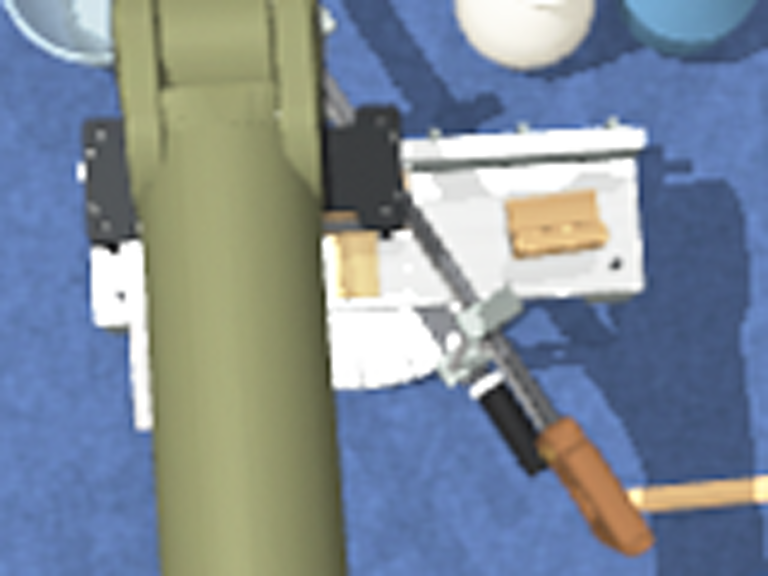

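```bash
python3 -c "
from tgt import *
c=cam('wrist')
for n,u,v,z in(('ridge front R',211,191,.11),('ridge front L',394,185,.11),('low back R',219,228,.084),('low back L',390,223,.084),('pad',418,163,.22),('clamp handle root',398,60,.13)): print(n,tob(ray(c,u,v,z)).round(4))
cv2.imwrite('pics/t5.png',cv2.resize(c['pixels'][130:260,190:450,::-1],None,fx=3,fy=3,interpolation=cv2.INTER_CUBIC))
"
```

```text
ridge front R [-0.0511 -0.0401  0.11  ]
ridge front L [-0.0564  0.1537  0.11  ]
low back R [ 0.0023 -0.0437  0.084 ]
low back L [-0.0027  0.1583  0.084 ]
pad [-0.1033  0.1428  0.22  ]
clamp handle root [-0.1775  0.1448  0.13  ]
```

View pics/t5.png

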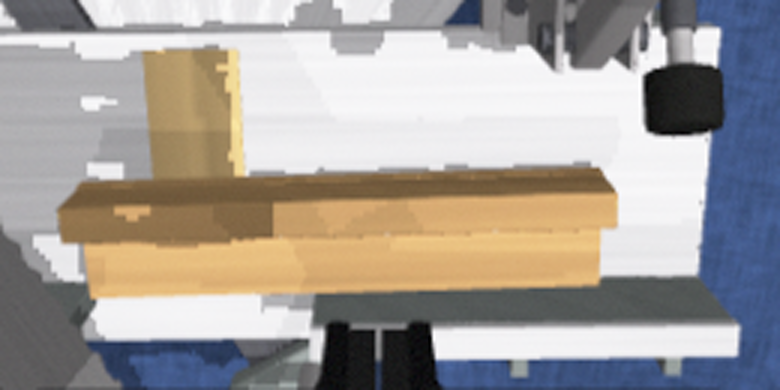

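```bash
python3 -c "
from tgt import *
c=cam('wrist'); f=lambda x,y:(190+x/3,130+y/3)
def L(n,a,b,z):
    A=tob(ray(c,*f(*a),z));Bq=tob(ray(c,*f(*b),z)); print(n,A[:2].round(4),Bq[:2].round(4),'ang',np.degrees(np.arctan2(A[0]-Bq[0],Bq[1]-A[1])).round(2))
L('bed front',(0,33),(500,29),.07)
L('fence top front',(450,326),(735,323),.119)
L('fence bottom',(620,279),(697,277),.07)
L('ridge top front edge',(62,206),(615,191),.11)
L('ridge top front2',(80,183),(598,169),.11)
L('ridge top back',(62,242),(615,227),.11)
L('low back',(97,297),(600,284),.084)
g=c['pixels'][:,:,::-1][180:250,190:450]; cv2.imwrite('pics/t6.png',cv2.resize(g,None,fx=3,fy=6,interpolation=cv2.INTER_CUBIC))
"
```

```text
bed front [-0.0983 -0.0708] [-0.0987  0.1177] ang 0.13
fence top front [0.001 0.097] [0.0005 0.1998] ang 0.29
fence bottom [0.003  0.1699] [0.0024 0.2012] ang 1.24
ridge top front edge [-0.0425 -0.0413] [-0.0469  0.1554] ang 1.28
ridge top front2 [-0.051  -0.0341] [-0.055   0.1489] ang 1.26
ridge top back [-0.0289 -0.0427] [-0.0334  0.1563] ang 1.29
low back [ 0.0037 -0.0398] [-0.0006  0.1585] ang 1.23
```

View pics/t6.png

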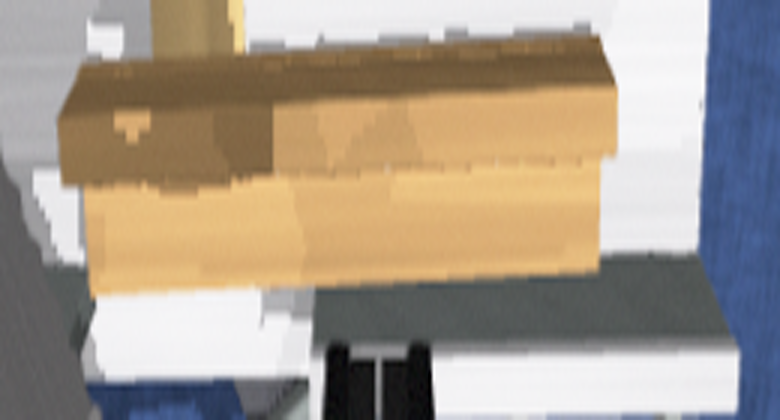

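```bash
python3 -m creep '[{"tx":0,"ty":0,"tz":0,"rx":0,"ry":0,"rz":10},{"tx":0,"ty":0,"tz":0,"rx":0,"ry":0,"rz":10},{"tx":0,"ty":0,"tz":0,"rx":0,"ry":0,"rz":10},{"tx":0,"ty":0,"tz":0,"rx":0,"ry":0,"rz":10},{"tx":0,"ty":0,"tz":0,"rx":0,"ry":0,"rz":10},{"tx":0,"ty":0,"tz":0,"rx":0,"ry":0,"rz":10}]'
python3 -c "
from tgt import *
w=tow([-.07,.092,0]); tgt([w[0],w[1],.078],124.86)"
```

```text
time_s: 33.0
tool_pos: [0.6438, 0.0084, 0.2778]
tool_rot: [179.9, -0.1, 124.4]
force: [0.4, 0.4, -0.7]
grip_width: 0.0005
at [0.6438 0.0084 0.2778] rot [ 1.7987e+02 -7.0000e-02  1.2436e+02] F [ 0.4  0.4 -0.7] w 0.0005
delta(after rot) [0.0196 0.0084 0.1998] delta(now) [0.0194 0.0078 0.1998] rot [ 0.13 -0.07 -0.5 ]
```

```bash
python3 -m creep '[{"tx":0.0196,"ty":0.0084,"tz":0.03,"rx":0.1,"ry":0,"rz":-0.5},{"tx":0,"ty":0,"tz":0.06,"rx":0,"ry":0,"rz":0},{"tx":0,"ty":0,"tz":0.06,"rx":0,"ry":0,"rz":0},{"tx":0,"ty":0,"tz":0.048,"rx":0,"ry":0,"rz":0},{"tx":-0.002,"ty":0.0035,"tz":0,"rx":0,"ry":0,"rz":0},{"tx":-0.002,"ty":0.0035,"tz":0,"rx":0,"ry":0,"rz":0},{"tx":-0.001,"ty":0.0017,"tz":0,"rx":0,"ry":0,"rz":0},{"tx":0,"ty":0,"tz":0,"rx":0,"ry":0,"rz":0}]'
python3 -c "
from tgt import *
p,T,o=pose(); print(tob(p).round(4),o['force'])"
```

```text
time_s: 34.0
tool_pos: [0.6509, 0.0306, 0.0819]
tool_rot: [179.8, 0.0, 125.3]
force: [0.6, 0.1, -0.2]
grip_width: 0.0008
[-0.0584  0.0923  0.0819] [ 0.63129318  0.12752128 -0.23414196]
```

```bash
python3 -m creep '[{"tx":-0.001,"ty":0.0017,"tz":0.002,"rx":0,"ry":0,"rz":0},{"tx":-0.001,"ty":0.0017,"tz":0,"rx":0,"ry":0,"rz":0},{"tx":0,"ty":0,"tz":0,"rx":0,"ry":0,"rz":0}]'
python3 -c "
from tgt import *
p,T,o=pose(); print(tob(p).round(4),o['force'])"
```

```text
time_s: 34.38
tool_pos: [0.6518, 0.0308, 0.078]
tool_rot: [-179.9, -0.2, 125.3]
force: [-6.2, 0.0, 4.7]
grip_width: 0.0003
[-0.0575  0.0925  0.078 ] [-6.18579479e+00  4.35892745e-03  4.67115840e+00]
```

```bash
python3 -m creep '[{"tx":-0.001,"ty":0.0017,"tz":0,"rx":0,"ry":0,"rz":0},{"tx":-0.0005,"ty":0.0009,"tz":0,"rx":0,"ry":0,"rz":0},{"tx":0,"ty":0,"tz":0,"rx":0,"ry":0,"rz":0}]'
python3 -c "
from tgt import *
p,T,o=pose(); print(tob(p).round(4),o['force'])"
```

```text
time_s: 34.75
tool_pos: [0.6522, 0.0311, 0.078]
tool_rot: [-179.6, -0.4, 125.3]
force: [-13.1, -0.5, 10.3]
grip_width: 0.0005
[-0.0572  0.0928  0.078 ] [-13.10794512  -0.52064259  10.25005752]
```

```bash
python3 -m creep '[{"tx":0,"ty":0,"tz":-0.0025,"rx":0,"ry":0,"rz":0},{"tx":0,"ty":0,"tz":0,"rx":0,"ry":0,"rz":0}]'
python3 -c "
from tgt import *
p,T,o=pose(); print(tob(p).round(4),o['force'])"
```

```text
time_s: 35.0
tool_pos: [0.6525, 0.0311, 0.0793]
tool_rot: [-179.6, -0.3, 125.3]
force: [-8.1, 0.2, 3.4]
grip_width: 0.0001
[-0.0569  0.0928  0.0793] [-8.07863793  0.17695477  3.3782166 ]
```

Back off, lift, turn and re-measure on the way to the clamp.

```bash
python3 -m creep '[{"tx":0.006,"ty":-0.0104,"tz":0,"rx":0,"ry":0,"rz":0},{"tx":0,"ty":0,"tz":-0.05,"rx":0,"ry":0,"rz":0},{"tx":0,"ty":0,"tz":-0.06,"rx":0,"ry":0,"rz":0},{"tx":0,"ty":0,"tz":-0.06,"rx":0,"ry":0,"rz":0},{"tx":0,"ty":0,"tz":-0.03,"rx":0,"ry":0,"rz":-10},{"tx":0,"ty":0,"tz":0,"rx":0,"ry":0,"rz":-10},{"tx":0,"ty":0,"tz":0,"rx":0,"ry":0,"rz":-10},{"tx":0,"ty":0,"tz":0,"rx":0,"ry":0,"rz":-10},{"tx":0,"ty":0,"tz":0,"rx":0,"ry":0,"rz":-10},{"tx":0,"ty":0,"tz":0,"rx":0,"ry":0,"rz":-10},{"tx":0,"ty":0,"tz":0,"rx":0,"ry":0,"rz":0}]'
python3 -c "
from tgt import *
w=tow([-.172,.14,0]); tgt([w[0],w[1],.178],184.86)
c=cam('wrist'); g=c['pixels'][:,:,::-1][130:260,170:430]; cv2.imwrite('pics/u6.png',cv2.resize(g,None,fx=3,fy=4.5,interpolation=cv2.INTER_CUBIC))
"
```

```text
time_s: 36.38
tool_pos: [0.6447, 0.0295, 0.2806]
tool_rot: [179.9, 0.1, -174.9]
force: [-0.2, -0.3, 0.2]
grip_width: 0.0008
at [0.6447 0.0295 0.2806] rot [ 1.7993e+02  7.0000e-02 -1.7485e+02] F [-0.2 -0.3  0.2] w 0.0008
delta(after rot) [0.1073 0.0482 0.1026] delta(now) [0.1071 0.0486 0.1025] rot [0.08 0.07 0.29]
```

View pics/u6.png

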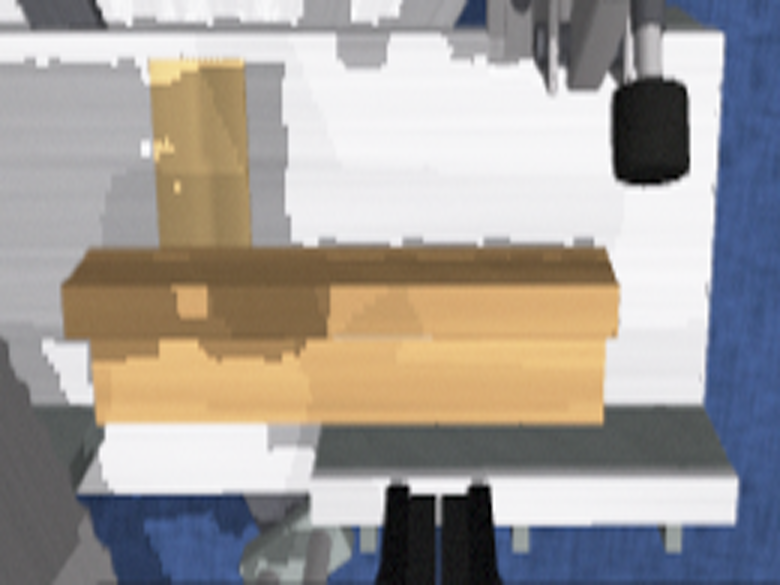

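```bash
python3 -m creep '[{"tx":0.036,"ty":0.016,"tz":0,"rx":0,"ry":0,"rz":0.3},{"tx":0.036,"ty":0.016,"tz":0,"rx":0,"ry":0,"rz":0},{"tx":0.035,"ty":0.016,"tz":0,"rx":0,"ry":0,"rz":0},{"tx":0,"ty":0,"tz":0.02,"rx":0,"ry":0,"rz":0},{"tx":0,"ty":0,"tz":0,"rx":0,"ry":0,"rz":0}]'
python3 -c "
from tgt import *
w=tow([-.172,.14,0]); tgt([w[0],w[1],.178],184.86)
c=cam('wrist'); cv2.imwrite('pics/v2.png',c['pixels'][:,:,::-1])
c=cam('scene'); cv2.imwrite('pics/v3.png',cv2.resize(c['pixels'][110:270,270:430,::-1],None,fx=4,fy=4,interpolation=cv2.INTER_CUBIC))
"
```

```text
time_s: 37.05
tool_pos: [0.5327, 0.0678, 0.2596]
tool_rot: [179.9, -0.1, -175.2]
force: [-0.5, 0.1, 0.3]
grip_width: 0.0003
at [0.5327 0.0678 0.2596] rot [ 1.7995e+02 -9.0000e-02 -1.7515e+02] F [-0.5  0.1  0.3] w 0.0003
delta(after rot) [-0.0011  0.0005  0.0816] delta(now) [-0.0012  0.0004  0.0816] rot [ 0.05 -0.09 -0.01]
```

View pics/v2.png

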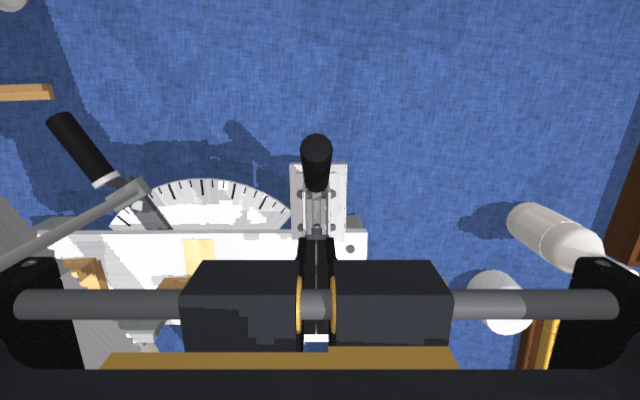

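View pics/v3.png

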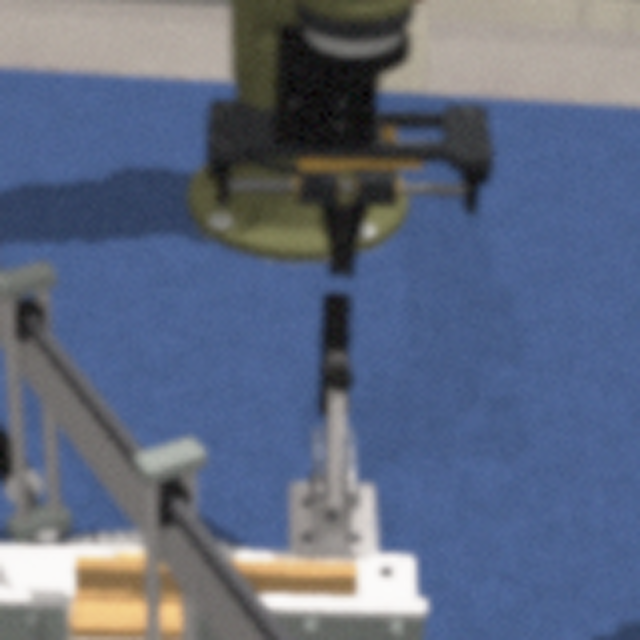

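```bash
python3 -m creep '[{"tx":0,"ty":0,"tz":0.04,"rx":0,"ry":0,"rz":0},{"tx":0,"ty":0,"tz":0.0416,"rx":0,"ry":0,"rz":0},{"tx":0.0075,"ty":0,"tz":0,"rx":0,"ry":0,"rz":0},{"tx":0.0075,"ty":0,"tz":0,"rx":0,"ry":0,"rz":0},{"tx":0.0075,"ty":0,"tz":0.002,"rx":0,"ry":0,"rz":0},{"tx":0.0075,"ty":0,"tz":0.002,"rx":0,"ry":0,"rz":0},{"tx":0,"ty":0,"tz":0,"rx":0,"ry":0,"rz":0}]'
python3 -c "
from tgt import *
w=tow([-.2148,.14,0]); tgt([w[0],w[1],.166],184.86)
c=cam('wrist'); cv2.imwrite('pics/w2.png',c['pixels'][:,:,::-1])
"
```

```text
time_s: 38.02
tool_pos: [0.5033, 0.0656, 0.1756]
tool_rot: [179.9, 0.0, -175.0]
force: [1.3, -0.1, 3.0]
grip_width: 0.0005
at [0.5033 0.0656 0.1756] rot [ 1.7993e+02  2.0000e-02 -1.7503e+02] F [ 1.3 -0.1  3. ] w 0.0005
delta(after rot) [0.0122 0.0003 0.0096] delta(now) [0.0122 0.0003 0.0096] rot [0.07 0.02 0.11]
```

View pics/w2.png

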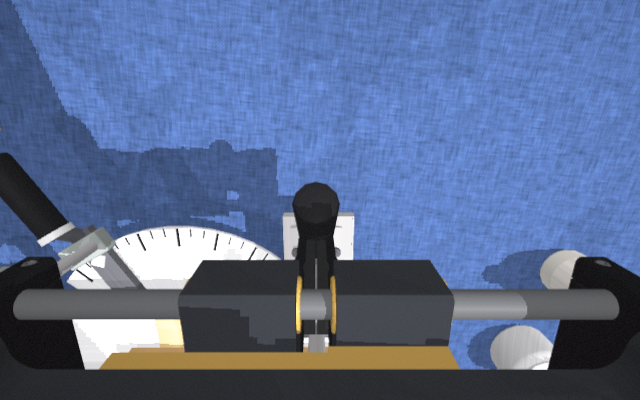

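```bash
python3 -m creep '[{"tx":0.0065,"ty":0,"tz":0.005,"rx":0,"ry":0,"rz":0},{"tx":0.006,"ty":0,"tz":0.0046,"rx":0,"ry":0,"rz":0},{"tx":0.006,"ty":0,"tz":0.005,"rx":0,"ry":0,"rz":0},{"tx":0.006,"ty":0,"tz":0.005,"rx":0,"ry":0,"rz":0},{"tx":0.0043,"ty":0,"tz":0.0053,"rx":0,"ry":0,"rz":0},{"tx":0.0043,"ty":0,"tz":0.0053,"rx":0,"ry":0,"rz":0},{"tx":0,"ty":0,"tz":0,"rx":0,"ry":0,"rz":0}]'
python3 -c "
from tgt import *
w=tow([-.2434,.14,0]); tgt([w[0],w[1],.132],184.86)
c=cam('wrist'); cv2.imwrite('pics/x2.png',c['pixels'][:,:,::-1])
c=cam('scene'); cv2.imwrite('pics/x3.png',cv2.resize(c['pixels'][130:290,270:430,::-1],None,fx=4,fy=4,interpolation=cv2.INTER_CUBIC))
"
```

```text
time_s: 38.95
tool_pos: [0.4691, 0.0626, 0.1436]
tool_rot: [179.9, -0.2, -175.0]
force: [-1.1, -0.4, 0.5]
grip_width: 0.0005
at [0.4691 0.0626 0.1436] rot [ 179.93   -0.2  -175.03] F [-1.1 -0.4  0.5] w 0.0005
delta(after rot) [0.0065 0.0004 0.0116] delta(now) [0.0065 0.0004 0.0116] rot [ 0.07 -0.2   0.11]
```

View pics/x3.png

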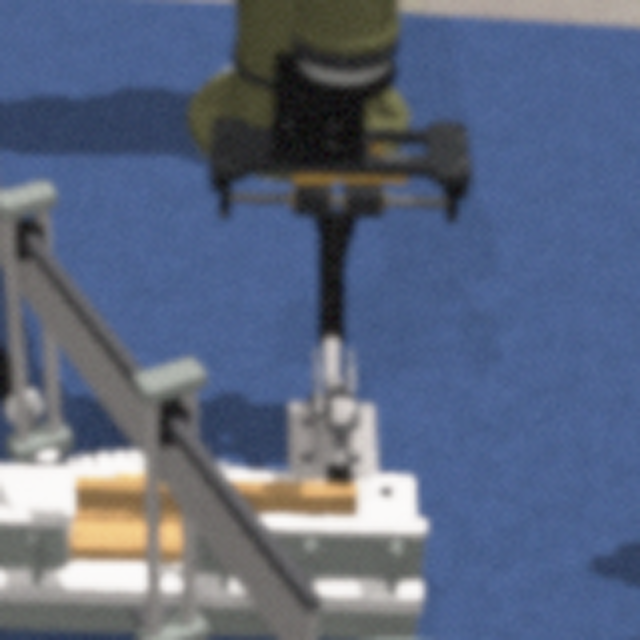

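```bash
python3 -m creep '[{"tx":0.0035,"ty":0,"tz":0.0056,"rx":0,"ry":0,"rz":0},{"tx":0.003,"ty":0,"tz":0.006,"rx":0,"ry":0,"rz":0},{"tx":0.003,"ty":0,"tz":0.006,"rx":0,"ry":0,"rz":0},{"tx":0.0026,"ty":0,"tz":0.006,"rx":0,"ry":0,"rz":0},{"tx":0.0022,"ty":0,"tz":0.007,"rx":0,"ry":0,"rz":0},{"tx":0.0022,"ty":0,"tz":0.007,"rx":0,"ry":0,"rz":0},{"tx":0,"ty":0,"tz":0,"rx":0,"ry":0,"rz":0}]'
python3 -c "
from tgt import *
w=tow([-.2555,.14,0]); tgt([w[0],w[1],.092],184.86)
c=cam('wrist'); cv2.imwrite('pics/y2.png',c['pixels'][:,:,::-1])
"
```

```text
time_s: 39.92
tool_pos: [0.4543, 0.0614, 0.1068]
tool_rot: [179.9, -0.0, -175.0]
force: [0.2, 0.2, 1.6]
grip_width: 0.0004
at [0.4543 0.0614 0.1068] rot [ 179.92   -0.   -175.03] F [0.2 0.2 1.6] w 0.0004
delta(after rot) [0.0037 0.0003 0.0148] delta(now) [0.0037 0.0003 0.0148] rot [ 0.08 -0.    0.11]
```

```bash
python3 -m creep '[{"tx":0.001,"ty":0,"tz":0.005,"rx":0,"ry":0,"rz":0},{"tx":0.001,"ty":0,"tz":0.005,"rx":0,"ry":0,"rz":0},{"tx":0.0005,"ty":0,"tz":0.004,"rx":0,"ry":0,"rz":0},{"tx":0,"ty":0,"tz":0,"rx":0,"ry":0,"rz":0}]'
python3 -c "
from tgt import *
w=tow([-.2555,.14,0]); tgt([w[0],w[1],.092],184.86)
c=cam('scene'); cv2.imwrite('pics/z3.png',cv2.resize(c['pixels'][150:280,290:410,::-1],None,fx=5,fy=4.5,interpolation=cv2.INTER_CUBIC))
c=cam('wrist'); cv2.imwrite('pics/z2.png',c['pixels'][:,:,::-1])
"
```

```text
time_s: 40.48
tool_pos: [0.4514, 0.0612, 0.0926]
tool_rot: [179.9, -0.1, -175.0]
force: [0.7, -1.0, 0.7]
grip_width: 0.0006
at [0.4514 0.0612 0.0926] rot [ 1.7992e+02 -6.0000e-02 -1.7503e+02] F [ 0.7 -1.   0.7] w 0.0006
delta(after rot) [0.0009 0.0003 0.0006] delta(now) [0.0009 0.0003 0.0006] rot [ 0.08 -0.06  0.11]
```

View pics/z3.png

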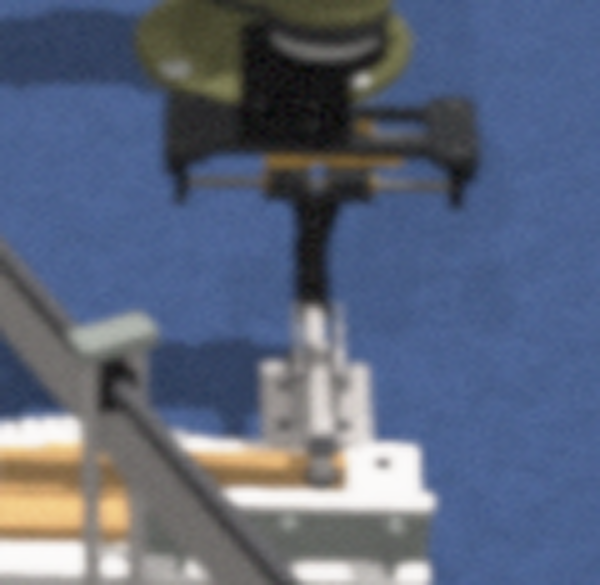

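View pics/z2.png

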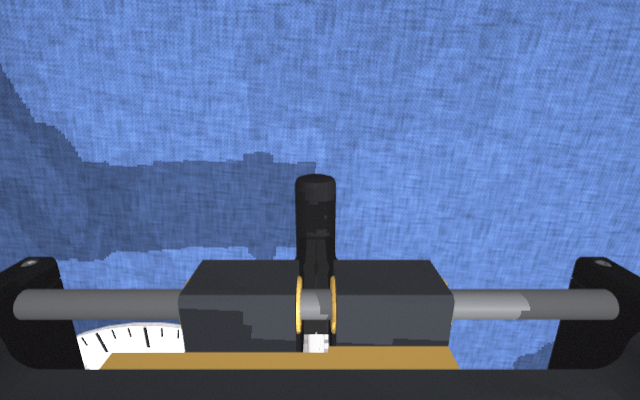

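```bash
python3 -m creep '[{"tx":0,"ty":0,"tz":0.003,"rx":0,"ry":0,"rz":0},{"tx":0,"ty":0,"tz":0,"rx":0,"ry":0,"rz":0}]'; python3 -m creep '[{"tx":0,"ty":0,"tz":0.003,"rx":0,"ry":0,"rz":0},{"tx":0,"ty":0,"tz":0,"rx":0,"ry":0,"rz":0}]'
```

```text
time_s: 40.83
tool_pos: [0.4515, 0.0612, 0.0922]
tool_rot: [179.9, -0.1, -175.0]
force: [-7.3, -1.4, 19.2]
grip_width: 0.0005
time_s: 41.08
tool_pos: [0.4517, 0.0611, 0.0919]
tool_rot: [180.0, -0.1, -175.0]
force: [-13.7, -2.5, 37.0]
grip_width: 0.0003
```

```bash
python3 -m creep '[{"tx":0,"ty":0,"tz":-0.01,"rx":0,"ry":0,"rz":0},{"tx":0,"ty":0,"tz":-0.04,"rx":0,"ry":0,"rz":0},{"tx":0,"ty":0,"tz":-0.06,"rx":0,"ry":0,"rz":0},{"tx":0,"ty":0,"tz":-0.06,"rx":0,"ry":0,"rz":0},{"tx":0,"ty":0,"tz":-0.03,"rx":0,"ry":0,"rz":0},{"tx":-0.05,"ty":0,"tz":0,"rx":0,"ry":0,"rz":0},{"tx":-0.05,"ty":0,"tz":0,"rx":0,"ry":0,"rz":0},{"tx":-0.05,"ty":0,"tz":0,"rx":0,"ry":0,"rz":0},{"tx":0,"ty":0,"tz":0,"rx":0,"ry":0,"rz":0},{"tx":0,"ty":0,"tz":0,"rx":0,"ry":0,"rz":0}]'
python3 ang.py; python3 -c "
from tgt import *
c=cam('wrist'); cv2.imwrite('pics/fin2.png',c['pixels'][:,:,::-1])
c=cam('scene'); cv2.imwrite('pics/fin3.png',c['pixels'][:,:,::-1])
c=cam('top'); cv2.imwrite('pics/fin4.png',c['pixels'][:,:,::-1])
"
```

```text
time_s: 42.32
tool_pos: [0.6004, 0.074, 0.2859]
tool_rot: [179.9, -0.2, -175.0]
force: [-0.0, 0.3, 0.1]
grip_width: 0.0006
handle [332 207  16  31 240] [339.56 222.15] R 0.295 phi 13.21
handle [353 197  23  29 262] [363.89 211.42] R 0.297 phi 30.0
```

View pics/fin2.png

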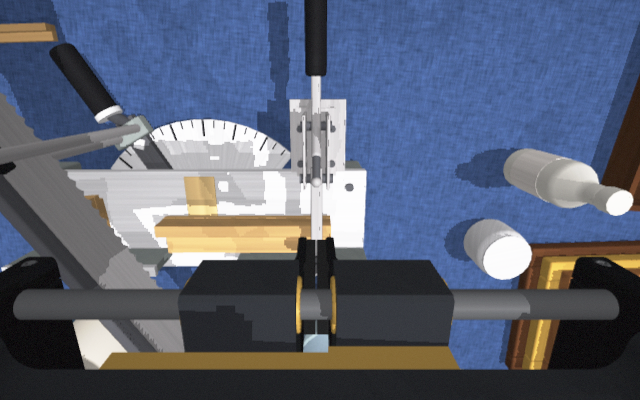

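View pics/fin3.png

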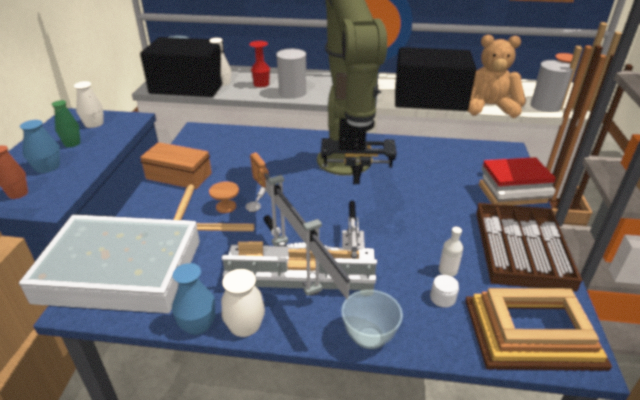

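View pics/fin4.png

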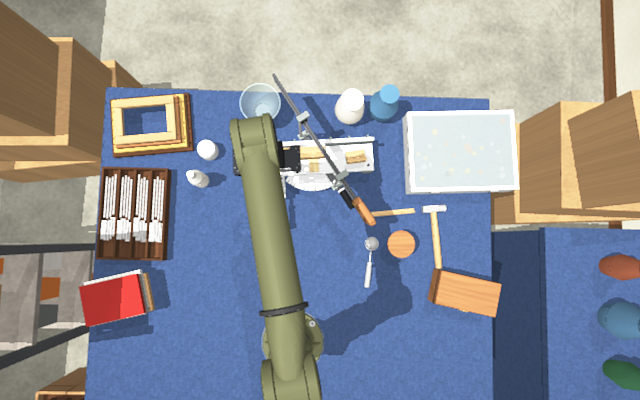

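```bash
python3 -m creep '[{"tx":0.03,"ty":0.05,"tz":-0.02,"rx":0,"ry":0,"rz":0},{"tx":0.03,"ty":0.05,"tz":0,"rx":0,"ry":0,"rz":0},{"tx":0.03,"ty":0.05,"tz":0,"rx":0,"ry":0,"rz":0},{"tx":0.03,"ty":0.04,"tz":0,"rx":0,"ry":0,"rz":0},{"tx":0,"ty":0,"tz":0,"rx":0,"ry":0,"rz":0},{"tx":0,"ty":0,"tz":0,"rx":0,"ry":0,"rz":0}]'
python3 -c "
from tgt import *
c=cam('wrist'); cv2.imwrite('pics/gin2.png',c['pixels'][:,:,::-1])
s=cam('scene'); cv2.imwrite('pics/gin3.png',cv2.resize(s['pixels'][190:300,210:400,::-1],None,fx=4.2,fy=4.2,interpolation=cv2.INTER_CUBIC))
c=cam('top'); cv2.imwrite('pics/gin4.png',cv2.resize(c['pixels'][120:230,250:400,::-1],None,fx=5,fy=5,interpolation=cv2.INTER_CUBIC))
f=lambda X:((proj(s,tow(X))-[210,190])*4.2).round(0)
print('handle end down',f([-.297,.14,.093]),'at -8deg up',f([-.155-.142*np.cos(.14),.14,.093+.142*np.sin(.14)]),'pivot',f([-.155,.14,.093]))
g=lambda X:((proj(c,tow(X))-[250,120])*5).round(0)
print('top handle end down',g([-.297,.14,.093]),'pad',g([-.014,.14,.09]),'ridge',g([-.039,-.045,.11]),g([-.039,.155,.11]),'end',g([-.02,-.045,.084]))
"
```

```text
time_s: 43.32
tool_pos: [0.4656, 0.2519, 0.3079]
tool_rot: [180.0, 0.1, -175.1]
force: [0.3, -0.0, -0.8]
grip_width: 0.0001
handle end down [596.  52.] at -8deg up [597.  32.] pivot [598. 169.]
top handle end down [144. 551.] pad [123. 161.] ridge [380. 175.] [101. 191.] end [377. 156.]
```

View pics/gin3.png

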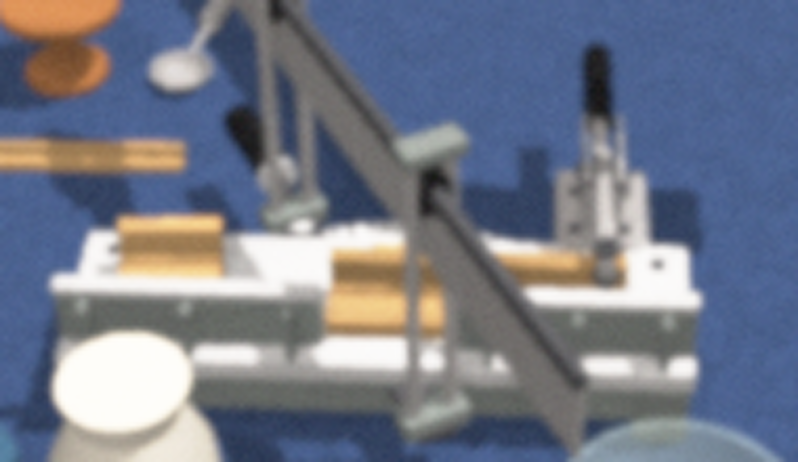

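View pics/gin4.png

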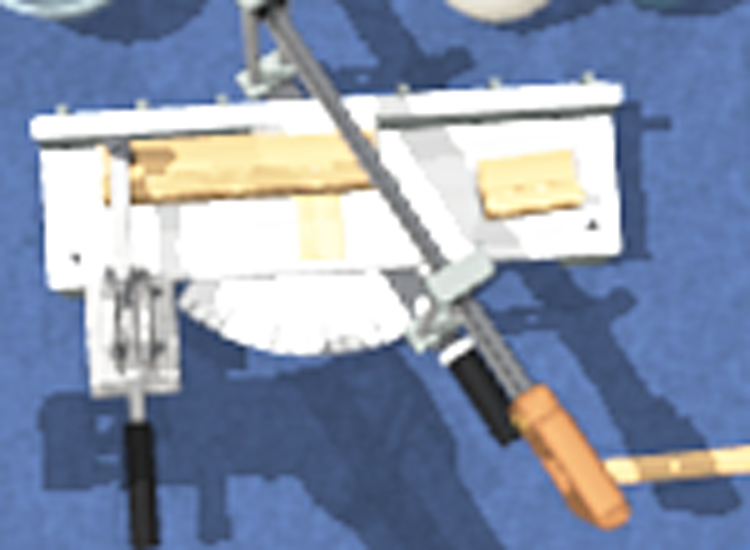

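View pics/gin2.png

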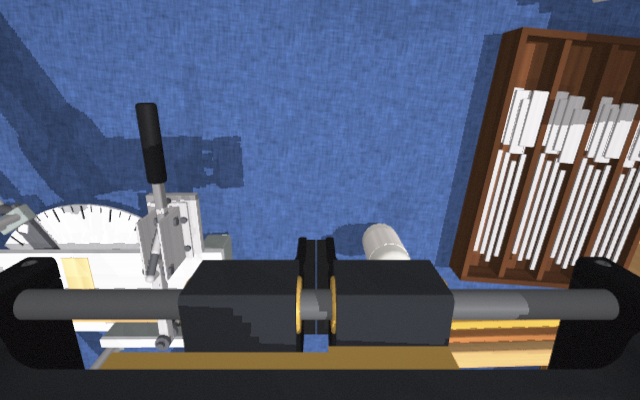

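```bash
python3 -c "
from cell import env
print(env.sign_off()); print(env.get_obs()['time_s'])"
```

```text
the job is handed in; nothing more can be done
None
the job is handed in; nothing more can be done
```

The saw arm is at 30° right, the moulding is on the bed against the fence, and the clamp is locked down on it. I handed the job in with the clock at about 43 s; no verdict is reported.

What I did:
- **Saw arm:** I pushed the lever grip from its left with the closed, leaning fingers. I did not grip it.
- **Moulding:** I gripped its raised edge near the left end and set it down against the fence. Then I pushed it right by its end, and squared it with two pushes on the front.
- **Clamp:** I pushed the handle down until it met its stop, at 37 N on the wrist.

Last checks:
- **Arm angle:** The saw measures 30.0° in the top view (29.85° just after the push).
- **Moulding position:** The right-hand end measures about 42 mm past the zero line. After the first push on the front, the moulding was about 1.1° off the fence. After the second it looked parallel, but I did not measure it again once the clamp was down.
- **Clamp:** The handle is level, stays down by itself, and the pad is on the moulding. I could not read the handle angle or the pad force directly.
- **Other things:** The bystander items look unmoved in the pictures. I saw no sign of the robot touching the saw or its posts, though I had estimated only a few millimetres of clearance at the front posts. The tool was clear of everything at hand-in.

One thing disagreed with the description. The pictures and contacts put the fingertips about 12 mm behind the reported TCP, not 25 mm ahead of it. My first try at the lever therefore missed, without touching anything, and I worked with that offset from then on.

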